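# Put the dressing stones away in the swivelling rack

### The job

Swing the stone rack half a turn out from under its clear dust cover to the loading stop, and while it is there stand every dressing stone lying on the bench upright on one short end in a slot of its own, right down on the slot floor. Then swing the rack all the way back to its parked stop so that all the stones stand under the cover, and leave the other things on the bench where they are.

Things in the scene. Friction and masses are not known exactly. Their poses are not given: they have to be found in the camera images.
- stone1: dressing stone, a flat bar 100 x 50 x 12 mm, green over dark green, about 0.15 kg; starts lying flat on the bench. Origin at its centre; x along the 100 mm length, y along the 50 mm width, z through the 12 mm thickness. May be absent (None)
- stone2: dressing stone, a flat bar 100 x 50 x 12 mm, brick red over dark brown, about 0.15 kg; starts lying flat on the bench. Origin at its centre; x along the 100 mm length, y along the 50 mm width, z through the 12 mm thickness. May be absent (None)
- stone3: dressing stone, a flat bar 100 x 50 x 12 mm, light grey over dark grey, about 0.15 kg; starts lying flat on the bench. Origin at its centre; x along the 100 mm length, y along the 50 mm width, z through the 12 mm thickness. May be absent (None)
- stone4: dressing stone, a flat bar 100 x 50 x 12 mm, blue over off-white, about 0.15 kg; starts lying flat on the bench. Origin at its centre; x along the 100 mm length, y along the 50 mm width, z through the 12 mm thickness. May be absent (None)
- stone5: dressing stone, a flat bar 100 x 50 x 12 mm, orange over tan, about 0.15 kg; starts lying flat on the bench. Origin at its centre; x along the 100 mm length, y along the 50 mm width, z through the 12 mm thickness. May be absent (None)
- turntable (a joint): angle of the round rack turntable in rad about the vertical, clockwise from above: 0 = parked stop (slots under the clear cover), 3.14 = loading stop (half a turn, slots out in the open). It stops hard at both and cannot go beyond; light friction (0.12 N m, about 1 N at the handle) keeps it where it is left. The handle swings through the open side, away from the cover
- handle (a point): red round grip, 18 mm across, of the upright handle post on the disc, 120 mm from the turning axis, 110 degrees clockwise from the slots seen from above. On the post's axis at the height to grip, 187 mm above the bench and 18 mm below the post's top end; the red part reaches from 150 to 205 mm; fingers gripping it here pass above the cover. A 12 mm rod carries it
- stand: the fixed stand of the turntable, square white base 310 x 310 x 8 mm; its origin is on the bench exactly under the turning axis. The disc is 270 mm across, its top 20 mm above the bench. A clear dust cover stands over the half on its +y side: roof 210 mm along x, from y = 55 to 150 mm, underside 150 mm and top 155 mm above the bench, and a back wall at y = 147 mm; otherwise open
- comb (a point): middle of the wooden slotted rack that is fixed on the turntable, at the height of the slot floors (26 mm above the bench), 70 mm from the turning axis. It turns with the disc: x along the row of five slots (30 mm apart), y along the length of each slot, pointing away from the turning axis, z up. A stone set in it must be held by its upper half, clear of the 40 mm high rails
- slot1 (a point): middle of the floor of slot 1 of 5, at comb x = -60 mm. A slot is 16 mm wide (along x), between walls 14 mm thick, 40 mm high; their upper 7 mm are roof-shaped and guide a stone in. A rail, also 40 mm high with a roof-shaped top, closes each end, leaving 55 mm along y for the 50 mm wide stone. A standing stone's top is 100 mm above this point. Axes as comb
- slot2 (a point): middle of the floor of slot 2 of 5, at comb x = -30 mm. A slot is 16 mm wide (along x), between walls 14 mm thick, 40 mm high; their upper 7 mm are roof-shaped and guide a stone in. A rail, also 40 mm high with a roof-shaped top, closes each end, leaving 55 mm along y for the 50 mm wide stone. A standing stone's top is 100 mm above this point. Axes as comb
- slot3 (a point): middle of the floor of slot 3 of 5, at comb x = 0 mm. A slot is 16 mm wide (along x), between walls 14 mm thick, 40 mm high; their upper 7 mm are roof-shaped and guide a stone in. A rail, also 40 mm high with a roof-shaped top, closes each end, leaving 55 mm along y for the 50 mm wide stone. A standing stone's top is 100 mm above this point. Axes as comb
- slot4 (a point): middle of the floor of slot 4 of 5, at comb x = 30 mm. A slot is 16 mm wide (along x), between walls 14 mm thick, 40 mm high; their upper 7 mm are roof-shaped and guide a stone in. A rail, also 40 mm high with a roof-shaped top, closes each end, leaving 55 mm along y for the 50 mm wide stone. A standing stone's top is 100 mm above this point. Axes as comb
- slot5 (a point): middle of the floor of slot 5 of 5, at comb x = 60 mm. A slot is 16 mm wide (along x), between walls 14 mm thick, 40 mm high; their upper 7 mm are roof-shaped and guide a stone in. A rail, also 40 mm high with a roof-shaped top, closes each end, leaving 55 mm along y for the 50 mm wide stone. A standing stone's top is 100 mm above this point. Axes as comb
- brass_weight: not part of the job, leave it alone: dark steel cylinder with brass cap, 70 mm across, 77 mm high. Origin at the middle of its underside
- paste_jar: not part of the job, leave it alone: small jar, 48 mm across, 45 mm high. Origin at the middle of its underside
- oil_bottle: not part of the job, leave it alone: small bottle, 44 mm across, 110 mm high. Origin at the middle of its underside
- dop_cup: not part of the job, leave it alone: white cup, 66 mm across, 70 mm high. Origin at the middle of its underside
- wrench: not part of the job, leave it alone: wrench, 140 mm long. Origin at the middle of its underside
- brush: not part of the job, leave it alone: brush, 160 mm long. Origin at the middle of its underside
- loupe_case: not part of the job, leave it alone: black loupe case 52 x 34 x 14 mm, lying among the stones. Origin at the middle of its underside

How it is judged (in metres and radians):
On the way, in this order (a step that is already met when the one before it is completed fails the run):
1. the rack is turned out to the loading stop (value of joint turntable above 3.05 rad), for 0.2 s.
2. every stone stands in the rack with the rack still at the loading stop and the gripper clear of the stones (angle between the x axis of each of stone1, stone2, stone3, stone4, stone5 and the z axis of comb, either way round below 0.2 rad and z of stone1 in the frame of comb between 0.043 and 0.056 m and x of stone1 in the frame of comb between -0.07 and 0.07 m and y of stone1 in the frame of comb between -0.015 and 0.015 m and z of stone2 in the frame of comb between 0.043 and 0.056 m and x of stone2 in the frame of comb between -0.07 and 0.07 m and y of stone2 in the frame of comb between -0.015 and 0.015 m and z of stone3 in the frame of comb between 0.043 and 0.056 m and x of stone3 in the frame of comb between -0.07 and 0.07 m and y of stone3 in the frame of comb between -0.015 and 0.015 m and z of stone4 in the frame of comb between 0.043 and 0.056 m and x of stone4 in the frame of comb between -0.07 and 0.07 m and y of stone4 in the frame of comb between -0.015 and 0.015 m and z of stone5 in the frame of comb between 0.043 and 0.056 m and x of stone5 in the frame of comb between -0.07 and 0.07 m and y of stone5 in the frame of comb between -0.015 and 0.015 m and value of joint turntable above 3 rad and contact force between the fingers and stone1 below 0.1 N and contact force between the fingers and stone2 below 0.1 N and contact force between the fingers and stone3 below 0.1 N and contact force between the fingers and stone4 below 0.1 N and contact force between the fingers and stone5 below 0.1 N), for 0.2 s.
3. the rack is turned back to the parked stop (value of joint turntable below 0.09 rad), for 0.2 s.
At the end, for the whole second after the job is handed in: Every stone present stands at rest in a slot: its length within 0.2 rad of upright, its centre 43 to 56 mm above the slot floor, within 15 mm of the slot's middle along the slot; and the turntable is within 0.09 rad of its parked stop (angle between the x axis of each of stone1, stone2, stone3, stone4, stone5 and the z axis of comb, either way round below 0.2 rad and z of stone1 in the frame of comb between 0.043 and 0.056 m and x of stone1 in the frame of comb between -0.07 and 0.07 m and y of stone1 in the frame of comb between -0.015 and 0.015 m and z of stone2 in the frame of comb between 0.043 and 0.056 m and x of stone2 in the frame of comb between -0.07 and 0.07 m and y of stone2 in the frame of comb between -0.015 and 0.015 m and z of stone3 in the frame of comb between 0.043 and 0.056 m and x of stone3 in the frame of comb between -0.07 and 0.07 m and y of stone3 in the frame of comb between -0.015 and 0.015 m and z of stone4 in the frame of comb between 0.043 and 0.056 m and x of stone4 in the frame of comb between -0.07 and 0.07 m and y of stone4 in the frame of comb between -0.015 and 0.015 m and z of stone5 in the frame of comb between 0.043 and 0.056 m and x of stone5 in the frame of comb between -0.07 and 0.07 m and y of stone5 in the frame of comb between -0.015 and 0.015 m and value of joint turntable below 0.09 rad and linear speed of each of stone1, stone2, stone3, stone4, stone5 below 0.06 m/s); the robot touches nothing.
It fails at once if a thing that is not part of the job is pushed more than 60 mm away (distance of any of brass_weight, paste_jar, oil_bottle, dop_cup, wrench, brush, loupe_case from where it was at the start of the episode above 0.06 m).
Of stone1, stone2, stone3, stone4, stone5 only 3 to 5 are there at a start; the rules pass over those that are not, and their reading is None.
At some moment in a run one of stone1, stone2, stone3, stone4, stone5 may be knocked a few centimetres aside while the robot is not near it.
It also fails if it takes over 210 s, if anything falls off the work surface, if the arm or the gripper's body presses on something with over 40 N, if the wrist force passes 120 N, or if a joint passes its speed limit or range.

### The arm

A 7-joint arm with a two-finger parallel gripper is mounted at the origin on the work surface. World frame = base frame: x ahead of the robot, y to its left, z up, the work surface at z = 0. Lengths are in mm, angles in rad, forces in N, time in s.
With the tool pointing down it reaches from about 400 to 850 mm from the base axis. Payload 4.5 kg.
Tool frame: the origin (TCP) lies midway between the tips of the shut fingers; the grasp point (between the pads) lies 19 mm behind it; z points along the fingers, y is the line along which they close (so a half turn about z gives the same grasp; the last joint's range is limited). The gripper opens to 88 mm and grips with 3 to 60 N. Pads are 18 mm wide; open, the fingers measure 123 mm over their backs; the gripper's body (75 mm by 187 mm) begins 45 mm behind the grasp point.
Start: joints at [1.217, 0.689, -0.195, 1.565, 0.157, 0.902, -0.215], TCP at [236.376, -578.603, 216.243] pointing down, gripper open.
Joint ranges: [-3.01, 3.01], [-0.46, 2.08], [-1.47, 1.51], [0.13, 2.56], [-1, 4.14], [0.04, 2.09], [-2.66, 2.66]. Speed limits (rad/s): [2.57, 2.57, 3.14, 3.14, 3.14, 3.14, 3.14].

### API

Orientations are given as a unit quaternion [w, x, y, z].
In Python, from bench import arm gives the robot as it stands. The module is installed in compiled form; this text tells all that it offers.
- The arm moves only by the tool jog_arm, never from a script. Its argument "steps" is a list of rows, each a list of 3 entries, a list of its own where there are three numbers: the shift along the world's x, y, z in units of 8 cm (1.0 is 8 cm), then the turn, a rotation vector about the world's x, y, z in units of 180 degrees (1.0 is 180 degrees), then the opening, from 0 (shut) to 1 (fully open). A call has 1 to 5 rows; each row is the pose to reach, as a shift and turn from the pose commanded when the call began, turning the shorter way round; what a row does not reach only later rows make up. A row lasts 1/12 s, in which the tool goes at most 41.7 mm and 7.16 degrees, less where a joint would pass 70% of its speed; a pose out of reach is approached as far as the arm can. A call with a number of a shift or a turn outside -1 to 1 is refused whole. A call with a gripper value outside its range is refused whole. The fingers move at their own pace and stop on an object; "newtons" is the grip in N (left out, the last holds). Time passes only in rows, so rows that repeat a pose let the fingers close. It gives the time, the measured TCP pose, the force, the opening and the grip force at its end, in the units of the state.
- arm.get_obs(): the state, without advancing time (a new reading comes with each control period).
- arm.camera(name): name is "side" or "top" or "wrist"; returns (picture, depth): 420x560x3 uint8, red, green, blue; 420x560 float32, mm along the optical axis (not along the pixel's ray), 0 where there is no reading.
- arm.camera_info(name): a dict with "intrinsics" (3x3 intrinsics, pixels), "rvec" (rotation vector, rad) and "tvec" (3), from world to camera coordinates, as OpenCV has them; the wrist camera has in their place "tool_from_camera" (4x4, takes a point from camera to tool coordinates, whose origin is the TCP and whose axes are the flange's). Camera axes: x right, y down, z forward; pixel columns grow to the right and rows downward; lengths in mm; the calibration is good to about 2 mm. A picture is of the moment at which its call begins: read the wrist's pose just before it. camera_info takes no time and is no camera call.
- arm.sign_off(): hands the job in; it is judged then, once.
The state is a dict: "time_s": time; "q": joint angles; "qd": joint speeds; "tau": joint torques, N m; "position": TCP position; "tool_rot": TCP orientation; "wrist_force": force on the tool from outside, world axes, zero at the start; "wrist_torque": the same for the moment, N m; "opening": finger opening in mm; "grasp_force": force on a finger pad.
Only numpy, scipy, OpenCV 4.12 (cv2) and the standard library are available. Lean on these libraries where they do the work, as an engineer would, in place of code of your own. Each camera call takes 0.05 s, during which the arm holds its last target. There are 200 camera calls.

## Working session

There is one attempt and no reset: what is moved stays moved. The work goes in short steps, Python scripts to look and compute and a tool call to move; the robot and the scene stay as the last step left them, time stands still between calls to the robot, and variables do not carry over. Pictures are saved under pics/ and viewed, at most 14 in all, crops included, and the job is handed in when it is done.

Besides the shell and the picture viewer there is one more tool, called after "Call:" as name(argument=value, ...), one argument or row to a line, values as JSON. jog_arm: Moves the arm, as the interface text tells. Shifts and turns lie within -1 to 1; 1 stands for 8 cm of shift or 180 degrees of turn. Its arguments: {"type":"object","properties":{"steps":{"type":"array","items":{"type":"array"}},"newtons":{"type":"number"}},"required":["steps"]}

```bash
mkdir -p pics
python3 - <<'E'
from bench import arm
import cv2,numpy as np
print(arm.get_obs())
for n in ("side","top","wrist"):
    i=arm.camera_info(n); print(n,i)
for n in ("side","top"):
    p,d=arm.camera(n); cv2.imwrite(f"pics/{n}0.png",p[:,:,::-1]); np.savez(f"{n}0.npz",p=p,d=d)
E
```

```text
{'time_s': 0.0, 'q': array([ 1.21681913,  0.68998031, -0.19450762,  1.56634134,  0.15731713,
        0.90247481, -0.21510656]), 'qd': array([-8.64722697e-04,  1.23070973e-03, -1.57456656e-03,  2.36890365e-04,
        1.01367147e-03, -3.69799768e-05,  1.19109987e-03]), 'tau': array([-1.52253713e-03, -5.27580464e+01, -1.26684833e+00, -1.53432852e+01,
       -5.25299914e-02,  6.56072560e-03,  1.45280005e-04]), 'position': array([ 236.02591659, -578.00191733,  215.41290922]), 'tool_rot': array([-8.71555859e-04,  9.81253994e-01,  1.92716837e-01, -2.45442435e-04]), 'wrist_force': array([ 1.10176568,  0.42902667, -0.01543638]), 'wrist_torque': array([-0.0369611 ,  0.0093711 , -0.03998587]), 'grasp_force': 0.0, 'opening': 88.12484371109839}
side {'intrinsics': array([[535.38002734,   0.        , 280.71373213],
       [  0.        , 535.38002734, 206.25763114],
       [  0.        ,   0.        ,   1.        ]]), 'rvec': array([ 2.44018331, -0.37383144,  0.11637958]), 'tvec': array([-504.36085933,  172.62362206, 1677.1337312 ])}
top {'intrinsics': array([[502.29652634,   0.        , 281.05037413],
       [  0.        , 502.29652634, 208.78811655],
       [  0.        ,   0.        ,   1.        ]]), 'rvec': array([ 2.06514277, -2.14613647,  0.24690162]), 'tvec': array([ -12.13859006,  531.63955351, 1341.12129738])}
wrist {'intrinsics': array([[320.61345678,   0.        , 276.46660198],
       [  0.        , 320.61345678, 208.12458146],
       [  0.        ,   0.        ,   1.        ]]), 'tool_from_camera': array([[-3.90356229e-04, -9.59638291e-01, -2.81236906e-01,
         7.24557831e+01],
       [ 9.99999921e-01, -3.52305705e-04, -1.85858088e-04,
         5.15181515e-01],
       [ 7.92751716e-05, -2.81236956e-01,  9.59638353e-01,
        -1.68657131e+02],
       [ 0.00000000e+00,  0.00000000e+00,  0.00000000e+00,
         1.00000000e+00]])}
```

View pics/top0.png

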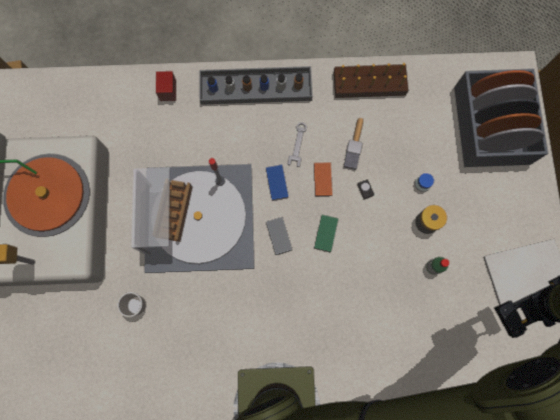

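View pics/side0.png

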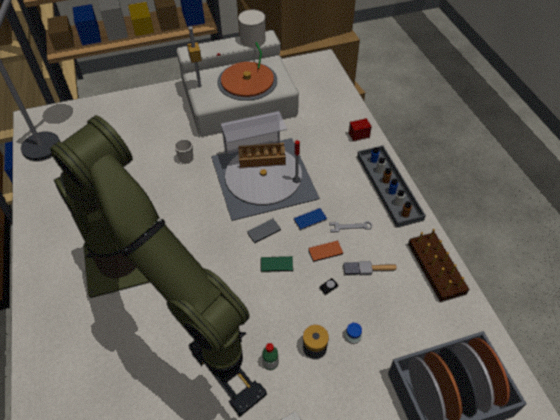

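The top view shows the turntable with cover at about (200,215), the handle top at (213,162) and the hub at (198,216). There are four stones: blue (277,182), red/orange (323,179), grey (279,236) and green (326,234). The loupe case is at (366,189). The side view shows the same four stones. Next I'll measure them by mask and two-view triangulation.

```bash
cat > h.py <<'E'
import numpy as np, cv2
from bench import arm
from scipy.spatial.transform import Rotation as R
def cam(n,obs=None):
    i=arm.camera_info(n); K=i["intrinsics"]
    if n=="wrist":
        o=obs; q=o["tool_rot"]; M=np.eye(4); M[:3,:3]=R.from_quat([q[1],q[2],q[3],q[0]]).as_matrix(); M[:3,3]=o["position"]
        W=M@i["tool_from_camera"]; return K,W[:3,:3],W[:3,3]
    Rm=cv2.Rodrigues(i["rvec"])[0]; return K,Rm.T,-Rm.T@i["tvec"]
def ray(C,uv):
    K,Rw,c=C; d=Rw@np.linalg.inv(K)@np.array([uv[0],uv[1],1.]); return c,d/np.linalg.norm(d)
def onz(C,uv,z):
    c,d=ray(C,uv); return c+d*(z-c[2])/d[2]
def tri(C1,a,C2,b):
    c1,d1=ray(C1,a); c2,d2=ray(C2,b)
    s=np.linalg.lstsq(np.c_[d1,-d2],c2-c1,rcond=None)[0]
    p=c1+s[0]*d1; q=c2+s[1]*d2; return (p+q)/2,np.linalg.norm(p-q)
def proj(C,P):
    K,Rw,c=C; v=K@(Rw.T@(np.asarray(P,float)-c)); return v[:2]/v[2]
HSV=dict(blue=((105,130,40),(125,255,255)),red=((3,140,90),(14,255,255)),green=((60,100,30),(90,255,255)),grey=((0,0,75),(179,35,135)))
def blobs(p,col,lo=60,hi=2500):
    m=cv2.inRange(cv2.cvtColor(p,cv2.COLOR_RGB2HSV),*HSV[col]); m=cv2.morphologyEx(m,cv2.MORPH_OPEN,np.ones((3,3)))
    return [c for c in cv2.findContours(m,cv2.RETR_EXTERNAL,cv2.CHAIN_APPROX_NONE)[0] if lo<cv2.contourArea(c)<hi]
E
python3 - <<'E'
from h import *
T=np.load("top0.npz")["p"];S=np.load("side0.npz")["p"]
hs=lambda p,u,v:cv2.cvtColor(p,cv2.COLOR_RGB2HSV)[v,u]
for nm,t,s in (("blue",(277,182),(310,219)),("red",(323,179),(325,251)),("grey",(279,236),(264,230)),("green",(326,234),(277,264)),("hubtop",(198,216),(263,173)),("handle",(213,162),(297,146))):
    P,e=tri(cam("top"),t,cam("side"),s); print(nm,hs(T,*t),hs(S,*s),P.round(1),round(e,1))
for col in HSV:
  for n,I in(("top",T),("side",S)):
    for c in blobs(I,col):
        r=cv2.minAreaRect(c); print(col,n,np.round(r[0],1),np.round(r[1],1),round(r[2],1))
E
```

```text
blue [110 145 121] [107 178 103] [623.5 -24.6   2.5] 3.4
red [  9 161 152] [ 10 169 134] [ 626.6 -160.2    4.4] 4.1
grey [135   5 112] [120   6  87] [463.6 -24.3   5.6] 0.1
green [72 92 97] [ 75 131  72] [ 465.7 -159.7    2. ] 1.7
hubtop [ 19 159 175] [ 20 185 121] [527.3 205.2  19.3] 1.3
handle [  2 176 170] [  3 211  58] [631.1 140.4 183. ] 5.1
blue top [425.5 180.5] [13. 13.] 90.0
blue top [276.5 182. ] [31.2 15.1] 78.7
blue side [353.5 330. ] [14. 13.] 90.0
blue side [309.8 218.2] [12.  28.8] 68.7
blue side [  8. 159.] [34.  6.] 90.0
blue side [85.8 24.2] [39.  20.4] 76.0
blue side [192.5  11.3] [26.  19.2] 80.5
red top [322.6 179. ] [30.8 15.4] 86.8
red side [325.3 250.3] [12.9 30.6] 76.0
red side [247.  78.] [32. 50.] 90.0
green side [270.1 356.4] [ 9.4 13.7] 78.7
green side [276.5 263.6] [12.3 29.5] 87.8
grey top [363.5 398. ] [ 6. 15.] 90.0
grey top [135.8 317.2] [ 7.3 19.7] 69.4
grey top [126.6 303.1] [15.8 22.2] 20.6
grey top [ 50.4 287.3] [ 11.5 102. ] 85.0
grey top [428.2 274.1] [15.3  8.2] 31.0
grey top [ 26.8 272.3] [18.7 44.1] 88.4
grey top [166.5 247. ] [14.  9.] 90.0
[... 915 characters left out ...]
17.9 10.9] 76.0
grey side [296.3 183.2] [39.8 39. ] 78.7
grey side [378.3 178.1] [54.7  9.1] 59.7
grey side [231.8 193.3] [80.8 36.1] 41.8
grey side [183.5 146. ] [12. 17.] 90.0
grey side [288.  146.5] [17. 10.] 90.0
grey side [ 24.  137.1] [ 5.5 17.2] 51.3
grey side [253.5 130.3] [30.6 61.6] 78.3
grey side [207.7 114. ] [ 6.6 25.3] 84.3
grey side [ 54.7 113.3] [20.1 35.7] 84.0
grey side [260.2 102.8] [ 6.1 78.1] 76.7
grey side [185.9 109.1] [58.5  8.1] 72.6
grey side [190.   84.5] [11. 12.] 90.0
grey side [128.2  77. ] [ 23.4 105.1] 78.9
grey side [237.3  52.7] [ 5.3 33.2] 76.0
grey side [377.   4.] [ 8. 42.] 90.0
grey side [228.3  16.3] [33.8 16.9] 85.9
grey side [98.5 12. ] [24. 83.] 90.0
```

Call:
jog_arm(
  steps=[
    [[0.5,0.98,0.5],[0,0,0.1],1],
    [[0.5,0.98,0.5],[0,0,0.1],1],
    [[0.5,0.98,0.5],[0,0,0.1],1],
  ],
)

```text
time_s: 0.35
position: [280.5, -495.5, 257.9]
tool_rot: [-0.0, 0.937, 0.349, 0.002]
wrist_force: [0.6, -0.1, -0.5]
opening: 88.2
grasp_force: 0.0
```

Call:
jog_arm(
  steps=[
    [[0.5,0.98,0.5],[0,0,0.1],1],
    [[0.5,0.98,0.5],[0,0,0.1],1],
    [[0.5,0.98,0.5],[0,0,0.1],1],
  ],
)

```text
time_s: 0.6
position: [320.4, -416.7, 298.4]
tool_rot: [0.001, 0.871, 0.492, 0.002]
wrist_force: [1.1, -0.0, -0.2]
opening: 87.8
grasp_force: 0.0
```

Call:
jog_arm(
  steps=[
    [[0.5,0.98,0.2],[0,0,0.1],1],
    [[0.5,0.98,0.2],[0,0,0.1],1],
    [[0.5,0.98,0.2],[0,0,0.1],1],
  ],
)

```text
time_s: 0.85
position: [360.7, -336.4, 313.8]
tool_rot: [0.0, 0.782, 0.623, 0.002]
wrist_force: [0.4, 0.2, 0.7]
opening: 88.3
grasp_force: 0.0
```

Call:
jog_arm(
  steps=[
    [[0.5,0.98,0],[0,0,0.1],1],
    [[0.5,0.98,0],[0,0,0.1],1],
    [[0.5,0.98,0],[0,0,0.1],1],
  ],
)

```text
time_s: 1.1
position: [399.9, -257.4, 312.9]
tool_rot: [-0.0, 0.675, 0.738, 0.002]
wrist_force: [-0.6, -0.1, -0.1]
opening: 88.3
grasp_force: 0.0
```

Call:
jog_arm(
  steps=[
    [[0.5,0.98,0],[0,0,0.1],1],
    [[0.5,0.98,0],[0,0,0.1],1],
    [[0.5,0.98,0],[0,0,0.1],1],
  ],
)

```text
time_s: 1.35
position: [439.7, -178.8, 313.0]
tool_rot: [0.0, 0.551, 0.835, 0.003]
wrist_force: [-0.3, 1.1, -0.4]
opening: 88.2
grasp_force: 0.0
```

Call:
jog_arm(
  steps=[
    [[0.5,0.98,0],[0,0,0.1],1],
    [[0.5,0.98,0],[0,0,0.1],1],
    [[0.5,0.98,0],[0,0,0.1],1],
  ],
)

```text
time_s: 1.6
position: [479.3, -100.1, 313.1]
tool_rot: [0.001, 0.414, 0.91, 0.003]
wrist_force: [0.4, 0.7, 0.1]
opening: 88.0
grasp_force: 0.0
```

Call:
jog_arm(
  steps=[
    [[0.5,0.98,0],[0,0,0.1],1],
    [[0.5,0.98,0],[0,0,0.1],1],
    [[0.5,0.98,0],[0,0,0.1],1],
  ],
)

```text
time_s: 1.85
position: [518.6, -21.4, 312.9]
tool_rot: [0.001, 0.267, 0.964, 0.004]
wrist_force: [0.3, -0.0, 0.3]
opening: 88.2
grasp_force: 0.0
```

Call:
jog_arm(
  steps=[
    [[0.5,0.98,0],[0,0,0.1],1],
    [[0.5,0.98,0],[0,0,0.1],1],
    [[0.5,0.98,0],[0,0,0.1],1],
  ],
)

```text
time_s: 2.1
position: [557.8, 56.9, 312.6]
tool_rot: [0.001, 0.113, 0.994, 0.004]
wrist_force: [0.6, 0.5, -0.0]
opening: 88.2
grasp_force: 0.0
```

Run:
```python
from h import *
import pickle
o=arm.get_obs(); p,d=arm.camera("wrist"); cv2.imwrite("pics/w1.png",p[:,:,::-1]); pickle.dump((o,p,d),open("w1.pkl","wb")); print(o["q"].round(2))
```

```text
[ 0.35  0.62 -0.93  1.61  0.52  1.17  0.65]
```

View pics/w1.png

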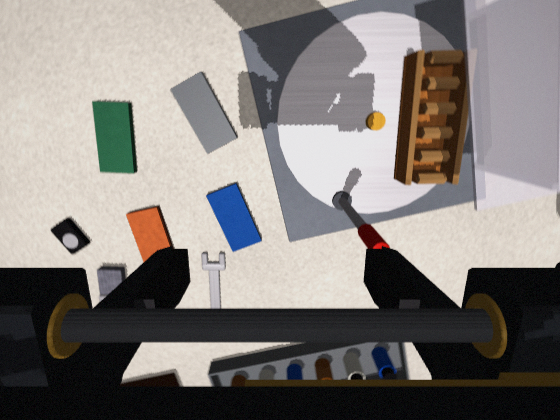

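The wrist view shows the green, grey, blue and orange stones at about (115,137), (204,112), (234,217) and (150,235). The hub is at (375,121), the handle foot at (343,200), its red top at (376,243) and the comb at (430,117). Now I'll convert these to world positions.

```bash
cat >> h.py <<'E'
def stones(p,C,z=12.):
    out={}
    for col in ("blue","red","green","grey"):
        for c in blobs(p,col,500,12000):
            W=np.array([onz(C,q[0],z)[:2] for q in c],np.float32); r=cv2.minAreaRect(W)
            (a,b),ang=r[1],r[2]
            if a<b: a,b,ang=b,a,ang+90
            if 60<a<125 and 35<b<70: out.setdefault(col,[]).append((np.round(r[0],1),round(a,1),round(b,1),round((ang+90)%180-90,1)))
    return out
E
python3 - <<'E'
from h import *
import pickle
o,p,d=pickle.load(open("w1.pkl","rb")); C=cam("wrist",o); print(stones(p,C))
T=np.load("top0.npz")["p"];Ct=cam("top");Cs=cam("side")
S=np.load("side0.npz")["p"]
for n,I,Cx in(("top",T,Ct),("side",S,Cs)):
  for col in("blue","red","green","grey"):
    for c in blobs(I,col,200,700):
      W=np.array([onz(Cx,q[0],12)[:2] for q in c],np.float32); r=cv2.minAreaRect(W)
      if 75<max(r[1])<125: print(n,col,np.round(r[0],1),np.round(r[1],1))
hub=(375.5,121); print("hub w z26",onz(C,hub,26), tri(C,hub,Ct,(198,216)))
print("foot z20",onz(C,(343,200),20))
# red handle by mask
def redm(I,box):
    m=np.zeros(I.shape[:2],np.uint8); h=cv2.cvtColor(I,cv2.COLOR_RGB2HSV)
    mm=cv2.inRange(h,(0,150,40),(4,255,255))|cv2.inRange(h,(172,150,40),(179,255,255)); x0,y0,x1,y1=box; m[y0:y1,x0:x1]=mm[y0:y1,x0:x1]; return np.argwhere(m)[:,::-1]
for n,I,Cx,b in(("w",p,C,(340,210,400,260)),("top",T,Ct,(200,150,230,190)),("side",S,Cs,(285,130,310,190))):
    q=redm(I,b); print(n,len(q),q.min(0),q.max(0),q.mean(0))
    globals()["m"+n]=q.mean(0)
print(tri(C,mw,Ct,mtop),tri(C,mw,Cs,mside),tri(Ct,mtop,Cs,mside))
E
```

```text
{'blue': [(array([623. , -23.2]), 99.2, 49.7, 8.9)], 'red': [(array([ 618.4, -158.3]), 81.3, 49.5, -0.4)], 'green': [(array([ 467.9, -157.7]), 96.6, 51.6, -15.6)]}
top blue [622.8 -23. ] [94.7 44.2]
top red [ 626.9 -158.3] [45.  92.7]
top grey [386.6 683.1] [122.7  52.3]
top grey [462.9 -22.6] [102.2  51.7]
side blue [619.8 -28.2] [96.1 47.3]
side red [ 623.7 -162.8] [47.4 96.1]
side green [ 464.3 -163.7] [44.7 91. ]
side grey [ 698.6 -249.2] [39.7 84.1]
side grey [463.1 -24.2] [98.2 50.4]
hub w z26 [527.77398128 205.42713169  26.        ] (array([527.13569894, 204.75057801,  26.14803411]), np.float64(1.717209243192748))
foot z20 [630.43275728 143.9644978   20.        ]
w 445 [358 224] [388 249] [371.07865169 237.37303371]
top 23 [209 159] [214 163] [211.7826087 161.2173913]
side 47 [295 141] [298 154] [296.63829787 147.25531915]
(array([659.45630695, 154.50664285, 109.30071998]), np.float64(3.907572640804378)) (array([627.48391401, 140.82561713, 176.21817602]), np.float64(0.4072825893001759)) (array([633.64534302, 144.47831199, 174.16004191]), np.float64(10.048257729828281))
```

Run:
```python
from h import *
import pickle
o,p,d=pickle.load(open("w1.pkl","rb")); C=cam("wrist",o)
T=np.load("top0.npz")["p"];Ct=cam("top")
a,b=onz(C,(242,32),8),onz(C,(290,240),8); print(a,b,np.degrees(np.arctan2(*(b-a)[1::-1])))
# stand edge by gradient: in top view, right edge cols 245-260 rows 170-265
g=cv2.cvtColor(T,cv2.COLOR_RGB2GRAY).astype(float)
def fit(C,I,rows,c0,c1):
    g=cv2.GaussianBlur(cv2.cvtColor(I,cv2.COLOR_RGB2GRAY),(3,3),0).astype(float)
    P=[]
    for r in rows:
        k=np.argmax(np.abs(np.diff(g[r,c0:c1])))+c0+.5; P.append(onz(C,(k,r),8)[:2])
    vx,vy,x,y=cv2.fitLine(np.array(P,np.float32),cv2.DIST_HUBER,0,.01,.01).ravel(); return np.degrees(np.arctan(vy/vx)),x,y,(527.5-x)*-vy/vx*0+ abs((527.5-x)*vy-(205.1-y)*vx)
print(fit(Ct,T,range(175,262),246,260))
e=(242,32),(290,240)
def fitw():
    g=cv2.GaussianBlur(cv2.cvtColor(p,cv2.COLOR_RGB2GRAY),(3,3),0).astype(float);P=[]
    for r in list(range(140,232)):
        cc=int(242+(r-32)*48/208); k=np.argmax(np.abs(np.diff(g[r,cc-9:cc+9])))+cc-9+.5;P.append(onz(C,(k,r),8)[:2])
    vx,vy,x,y=cv2.fitLine(np.array(P,np.float32),cv2.DIST_HUBER,0,.01,.01).ravel(); print(np.degrees(np.arctan(vy/vx)),x,y,abs((527.5-x)*vy-(205.1-y)*vx))
fitw()
# comb long outer rail top edge (inner rail, toward hub): z=66
for uv in((405,55),(396,182)): print(onz(C,uv,66))
```

```text
[376.52119614  54.08110815   8.        ] [679.89844308  52.81374567   8.        ] -0.2393524885651651
(np.float32(0.21469973), np.float32(522.0243), np.float32(49.74124), np.float32(155.33714))
0.25096732 589.49835 49.622715 155.74736
[456.88492811 238.41466765  66.        ]
[607.69970782 209.26545019  66.        ]
```

Call:
jog_arm(
  steps=[
    [[0.91,0.9,0],[0,0,0.055],1],
    [[0.91,0.9,0],[0,0,0.055],1],
    [[0.91,0.9,0],[0,0,0.055],1],
    [[0.91,0.9,0],[0,0,0.055],1],
  ],
)

```text
time_s: 2.48
position: [630.3, 123.6, 311.0]
tool_rot: [-0.0, 0.033, 0.999, 0.001]
wrist_force: [0.8, 0.3, -0.3]
opening: 88.0
grasp_force: 0.0
```

Call:
jog_arm(
  steps=[
    [[0,0.19,0],[0,0,0],1],
    [[0,0.19,-0.4],[0,0,0],1],
    [[0,0.19,-0.8],[0,0,0],1],
    [[0,0.19,-0.9],[0,0,0],1],
  ],
)

```text
time_s: 2.82
position: [626.4, 131.7, 235.3]
tool_rot: [-0.004, 0.035, 0.999, -0.003]
wrist_force: [-0.6, -0.3, -1.1]
opening: 87.9
grasp_force: 0.0
```

Call:
jog_arm(
  steps=[
    [[0,0,-0.4],[0,0,0],1],
    [[0,0,-0.8],[0,0,0],1],
    [[0,0,-0.9],[0,0,0],1],
    [[0,0,-0.9],[0,0,0],1],
  ],
)

```text
time_s: 3.15
position: [627.8, 133.3, 166.4]
tool_rot: [-0.002, 0.035, 0.999, -0.002]
wrist_force: [-0.4, -0.3, 0.6]
opening: 88.3
grasp_force: 0.0
```

Call:
jog_arm(
  steps=[
    [[0,0,0],[0,0,0],0],
    [[0,0,0],[0,0,0],0],
    [[0,0,0],[0,0,0],0],
    [[0,0,0],[0,0,0],0],
    [[0,0,0],[0,0,0],0],
  ],
  newtons=12,
)

```text
time_s: 3.57
position: [629.7, 136.0, 169.4]
tool_rot: [0.001, 0.034, 0.999, 0.0]
wrist_force: [-0.0, -0.6, -0.7]
opening: 56.8
grasp_force: 0.0
```

Call:
jog_arm(
  steps=[
    [[0,0,0],[0,0,0],0],
    [[0,0,0],[0,0,0],0],
    [[0,0,0],[0,0,0],0],
    [[0,0,0],[0,0,0],0],
    [[0,0,0],[0,0,0],0],
  ],
)

```text
time_s: 3.98
position: [628.7, 136.8, 168.2]
tool_rot: [-0.0, 0.034, 0.999, 0.001]
wrist_force: [-1.2, 2.1, -0.7]
opening: 24.1
grasp_force: 1.0
```

Run:
```python
from h import *
o=arm.get_obs(); print(o["q"].round(2),o["position"],o["opening"])
P=o["position"][:2]; A=np.array([527.5,205.1]); v=P-A; th0=np.degrees(np.arctan2(v[1],v[0])); r=np.hypot(*v); print(th0,r)
N=30
pts=[A+120*np.array([np.cos(np.radians(th0-k*5.8)),np.sin(np.radians(th0-k*5.8))]) for k in range(N+1)]
pts[0]=P
for c in range(6):
    print([list(((pts[5*c+j]-pts[5*c])/80).round(3)) for j in range(1,6)])
```

```text
[ 0.13  0.89 -0.84  1.53  0.72  1.05  0.61] [628.69565342 136.77707044 168.22432189] 24.087789757350876
-34.0255199000851 122.10070833224722
[[np.float64(-0.113), np.float64(-0.107)], [np.float64(-0.216), np.float64(-0.218)], [np.float64(-0.33), np.float64(-0.319)], [np.float64(-0.453), np.float64(-0.407)], [np.float64(-0.585), np.float64(-0.483)]]
[[np.float64(-0.139), np.float64(-0.062)], [np.float64(-0.283), np.float64(-0.11)], [np.float64(-0.431), np.float64(-0.142)], [np.float64(-0.582), np.float64(-0.16)], [np.float64(-0.733), np.float64(-0.162)]]
[[np.float64(-0.151), np.float64(0.013)], [np.float64(-0.3), np.float64(0.041)], [np.float64(-0.446), np.float64(0.084)], [np.float64(-0.586), np.float64(0.142)], [np.float64(-0.72), np.float64(0.214)]]
[[np.float64(-0.126), np.float64(0.085)], [np.float64(-0.243), np.float64(0.182)], [np.float64(-0.349), np.float64(0.29)], [np.float64(-0.444), np.float64(0.409)], [np.float64(-0.526), np.float64(0.536)]]
[[np.float64(-0.069), np.float64(0.135)], [np.float64(-0.124), np.float64(0.277)], [np.float64(-0.165), np.float64(0.423)], [np.float64(-0.19), np.float64(0.572)], [np.float64(-0.2), np.float64(0.724)]]
[[np.float64(0.005), np.float64(0.152)], [np.float64(0.026), np.float64(0.302)], [np.float64(0.061), np.float64(0.45)], [np.float64(0.111), np.float64(0.593)], [np.float64(0.176), np.float64(0.73)]]
```

Call:
jog_arm(
  steps=[
    [[0,0,0],[0,0,0],0],
    [[0,0,0],[0,0,0],0],
    [[0,0,0],[0,0,0],0],
    [[0,0,0],[0,0,0],0],
    [[0,0,0],[0,0,0],0],
  ],
)

```text
time_s: 4.4
position: [628.2, 137.0, 168.2]
tool_rot: [-0.001, 0.033, 0.999, 0.001]
wrist_force: [-2.7, 4.1, 1.6]
opening: 17.4
grasp_force: 12.0
```

Call:
jog_arm(
  steps=[
    [[-0.113,-0.107,0],[0,0,-0.027],0],
    [[-0.216,-0.218,0],[0,0,-0.053],0],
    [[-0.33,-0.319,0],[0,0,-0.08],0],
    [[-0.453,-0.407,0],[0,0,-0.107],0],
    [[-0.585,-0.483,0],[0,0,-0.133],0],
  ],
)

```text
time_s: 4.82
position: [583.4, 97.0, 168.3]
tool_rot: [0.001, 0.243, 0.97, 0.001]
wrist_force: [1.8, 3.4, -4.1]
opening: 17.1
grasp_force: 12.0
```

Call:
jog_arm(
  steps=[
    [[-0.139,-0.062,0],[0,0,-0.027],0],
    [[-0.283,-0.11,0],[0,0,-0.053],0],
    [[-0.431,-0.142,0],[0,0,-0.08],0],
    [[-0.582,-0.16,0],[0,0,-0.107],0],
    [[-0.733,-0.162,0],[0,0,-0.133],0],
  ],
)

```text
time_s: 5.23
position: [525.3, 83.3, 168.3]
tool_rot: [0.002, 0.439, 0.898, 0.001]
wrist_force: [3.4, 2.5, -5.2]
opening: 17.4
grasp_force: 12.0
```

Call:
jog_arm(
  steps=[
    [[-0.151,0.013,0],[0,0,-0.027],0],
    [[-0.3,0.041,0],[0,0,-0.053],0],
    [[-0.446,0.084,0],[0,0,-0.08],0],
    [[-0.586,0.142,0],[0,0,-0.107],0],
    [[-0.72,0.214,0],[0,0,-0.133],0],
  ],
)

```text
time_s: 5.65
position: [467.4, 99.1, 168.2]
tool_rot: [0.002, 0.616, 0.787, -0.0]
wrist_force: [2.0, -1.8, -4.6]
opening: 17.8
grasp_force: 12.0
```

Call:
jog_arm(
  steps=[
    [[-0.126,0.085,0],[0,0,-0.027],0],
    [[-0.243,0.182,0],[0,0,-0.053],0],
    [[-0.349,0.29,0],[0,0,-0.08],0],
    [[-0.444,0.409,0],[0,0,-0.107],0],
    [[-0.526,0.536,0],[0,0,-0.133],0],
  ],
)

```text
time_s: 6.07
position: [424.2, 141.5, 168.2]
tool_rot: [0.002, 0.766, 0.642, -0.001]
wrist_force: [1.2, -2.9, -1.9]
opening: 17.4
grasp_force: 12.0
```

Call:
jog_arm(
  steps=[
    [[-0.069,0.135,0],[0,0,-0.027],0],
    [[-0.124,0.277,0],[0,0,-0.053],0],
    [[-0.165,0.423,0],[0,0,-0.08],0],
    [[-0.19,0.572,0],[0,0,-0.107],0],
    [[-0.2,0.724,0],[0,0,-0.133],0],
  ],
)

```text
time_s: 6.48
position: [406.9, 199.6, 168.1]
tool_rot: [0.002, 0.883, 0.47, -0.002]
wrist_force: [-3.6, -3.1, 1.7]
opening: 17.5
grasp_force: 12.0
```

Call:
jog_arm(
  steps=[
    [[0.005,0.15,0],[0,0,-0.027],0],
    [[0.026,0.3,0],[0,0,-0.053],0],
    [[0.05,0.41,0],[0,0,-0.07],0],
    [[0.075,0.5,0],[0,0,-0.08],0],
    [[0.1,0.56,0],[0,0,-0.09],0],
  ],
)

```text
time_s: 6.9
position: [414.5, 246.0, 168.1]
tool_rot: [0.001, 0.939, 0.343, -0.002]
wrist_force: [-7.9, -12.3, 9.6]
opening: 17.8
grasp_force: 12.0
```

Call:
jog_arm(
  steps=[
    [[0.015,0.04,0],[0,0,0],0],
    [[0.015,0.04,0],[0,0,0],0],
    [[0.015,0.04,0],[0,0,0],0],
  ],
)

```text
time_s: 7.15
position: [414.5, 245.8, 168.0]
tool_rot: [0.003, 0.939, 0.343, -0.004]
wrist_force: [-8.3, -6.3, 8.7]
opening: 17.7
grasp_force: 12.0
```

Call:
jog_arm(
  steps=[
    [[0,0,0],[0,0,0],0.5],
    [[0,0,0],[0,0,0],0.5],
    [[0,0,0],[0,0,0],0.5],
    [[0,0,0],[0,0,0],0.5],
    [[0,0,0],[0,0,0],0.5],
  ],
)

```text
time_s: 7.57
position: [417.9, 250.4, 168.4]
tool_rot: [-0.0, 0.939, 0.344, 0.001]
wrist_force: [0.5, -0.5, 0.2]
opening: 43.7
grasp_force: 0.0
```

Call:
jog_arm(
  steps=[
    [[0,0,0.5],[0,0,0],1],
    [[0,0,1],[0,0,0],1],
    [[0,0,1],[0,0,0],1],
    [[0,0,1],[0,0,0],1],
  ],
)

```text
time_s: 7.9
position: [418.8, 251.1, 250.3]
tool_rot: [-0.001, 0.939, 0.344, 0.003]
wrist_force: [-0.9, -0.2, 0.3]
opening: 68.4
grasp_force: 0.0
```

Call:
jog_arm(
  steps=[
    [[0.4,-0.9,0.8],[0,0,-0.1],1],
    [[0.4,-0.9,0.8],[0,0,-0.1],1],
    [[0.4,-0.9,0.8],[0,0,-0.1],1],
    [[0.4,-0.9,0.8],[0,0,-0.1],1],
  ],
)

```text
time_s: 8.23
position: [452.0, 174.4, 313.7]
tool_rot: [0.001, 0.982, 0.188, 0.002]
wrist_force: [-0.3, 0.1, -0.6]
opening: 88.1
grasp_force: 0.0
```

Call:
jog_arm(
  steps=[
    [[0.2,-0.9,0],[0,0,-0.12],1],
    [[0.2,-0.9,0],[0,0,-0.12],1],
    [[0.2,-0.9,0],[0,0,-0.12],1],
    [[0.2,-0.9,0],[0,0,-0.12],1],
  ],
)

```text
time_s: 8.57
position: [464.4, 104.9, 310.6]
tool_rot: [0.001, 1.0, 0.003, -0.002]
wrist_force: [0.9, 1.1, 0.3]
opening: 88.2
grasp_force: 0.0
```

Call:
jog_arm(
  steps=[
    [[0.1,-0.9,0],[0,0,0],1],
    [[0.1,-0.9,0],[0,0,0],1],
    [[0.1,-0.9,0],[0,0,0],1],
    [[0.1,-0.9,0],[0,0,0],1],
  ],
)

```text
time_s: 8.9
position: [472.6, 34.4, 311.1]
tool_rot: [-0.0, 1.0, 0.007, -0.001]
wrist_force: [0.4, 0.3, -1.3]
opening: 88.2
grasp_force: 0.0
```

Run:
```python
from h import *
import pickle
o=arm.get_obs(); p,d=arm.camera("wrist"); cv2.imwrite("pics/w2.png",p[:,:,::-1]); pickle.dump((o,p,d),open("w2.pkl","wb")); print(o["q"].round(2),o["position"],o["tool_rot"].round(3))
print(stones(p,cam("wrist",o)))
```

```text
[-0.2   0.37  0.04  1.87 -0.02  0.9  -1.7 ] [472.63531194  34.39963127 311.093418  ] [-0.     1.     0.007 -0.001]
{'blue': [(array([623.1, -22.9]), 99.0, 49.6, 8.5)], 'red': [(array([ 627.4, -158. ]), 99.4, 49.3, -0.8)], 'green': [(array([ 467.2, -157. ]), 97.8, 50.5, -15.6)], 'grey': [(array([465. , -21.8]), 100.0, 51.7, 14.3)]}
```

View pics/w2.png

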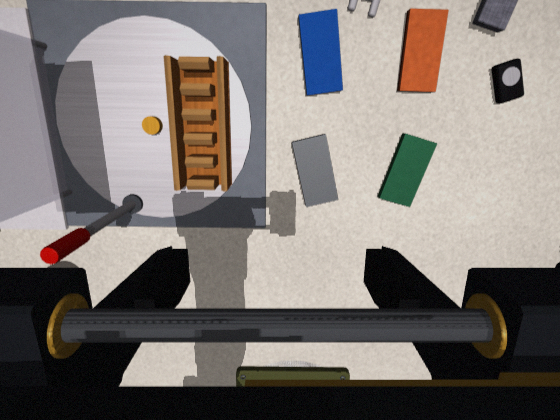

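The wrist view shows the rack at the loading stop. The six comb walls are at rows 63–183 near column 200, the rails at columns ~173 and ~224, and the four stones are unmoved. Next I'll check the comb position by fitting the wall and rail edges.

Run:
```python
from h import *
import pickle
o,p,d=pickle.load(open("w2.pkl","rb")); C=cam("wrist",o)
A=np.array([527.5,205.1])
# predicted pixels of comb features (ridge z=66)
for x in (602.7,572.7,542.7,512.7,482.7,452.7): print(x,proj(C,(x,135.1,66)).round(1), proj(C,(x,135.1+31,66)).round(1),proj(C,(x,135.1-31,66)).round(1))
print("hub",onz(C,(151.5,125.5),26),"foot",onz(C,(132,203),20))
c=p[40:210,150:250,::-1]; c=cv2.resize(c,None,fx=3.5,fy=3.5,interpolation=cv2.INTER_CUBIC); cv2.imwrite("pics/comb.png",c)
# depth of ridges & rail
for uv in((198,63),(198,90),(198,115),(198,139),(198,160),(203,183),(172,120),(224,120)):
    K,Rw,cc=C; z=d[uv[1],uv[0]]; P=cc+Rw@(np.linalg.inv(K)@[uv[0],uv[1],1])*z; print(uv,P.round(1))
```

```text
602.7 [192.7  62. ] [166.6  61.6] [218.9  62.4]
572.7 [194.2  88.9] [168.6  88.6] [219.8  89.3]
542.7 [195.7 114.7] [170.6 114.4] [220.7 115.1]
512.7 [197.  139.4] [172.5 139.1] [221.5 139.8]
482.7 [198.4 163.1] [174.3 162.8] [222.4 163.4]
452.7 [199.6 185.8] [176.1 185.5] [223.1 186.1]
hub [527.39260959 206.17213554  26.        ] foot [414.85115786 248.29992233  20.        ]
(198, 63) [601.9 129.2  64.5]
(198, 90) [571.6 130.9  64.7]
(198, 115) [542.4 132.4  65.4]
(198, 139) [513.2 133.8  66. ]
(198, 160) [486.2 136.1  62.7]
(203, 183) [456.  131.1  63.3]
(172, 120) [536.  165.3  64.8]
(224, 120) [536.8 100.7  63. ]
```

View pics/comb.png

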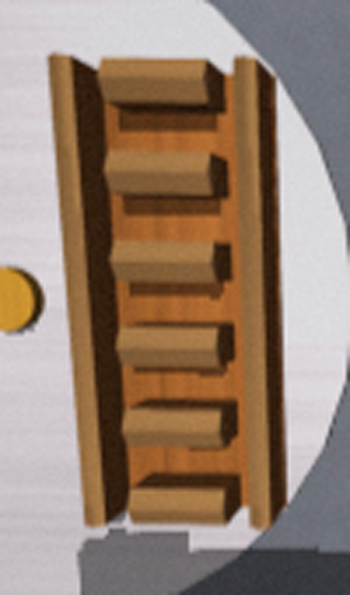

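```bash
cat >> h.py <<'E'
def Rt(theta,tau):
    t,k=np.radians([theta,tau]); u=np.array([np.cos(t),np.sin(t),0]); z=np.array([0,0,1.])
    a=np.sin(k)*u-np.cos(k)*z; x=np.cos(k)*u+np.sin(k)*z; return np.c_[x,np.cross(a,x),a]
def rot(o):
    q=o["tool_rot"]; return R.from_quat([q[1],q[2],q[3],q[0]]).as_matrix()
def plan(p0,R0,p1,R1,name=""):
    s=(np.asarray(p1)-p0)/80; r=R.from_matrix(R1@R0.T).as_rotvec()/np.pi
    n=max(1,int(np.ceil(max(np.abs(s).max()/.99, np.linalg.norm(r)/.195, np.linalg.norm(s)*80/190))))
    rows=int(np.ceil(max(np.linalg.norm(s)*80/n/41, np.linalg.norm(r)*180/n/7.1)))+1
    print(name,"calls",n,"rows",rows,"shift",(s/n).round(3),"rot",(r/n).round(4))
E
python3 - <<'E'
from h import *
from scipy.optimize import least_squares
P=np.array([(628.2,137.0),(583.4,97.0),(525.3,83.3),(467.4,99.1),(424.2,141.5),(406.9,199.6),(414.5,245.8)])
for r in (None,120):
    f=lambda v:np.hypot(*(P-v[:2]).T)-(r or v[2]); s=least_squares(f,[527,205,120]); print(s.x,f(s.x).round(1))
o=arm.get_obs(); p0=o["position"];R0=rot(o)
u=np.array([np.cos(np.radians(14.3)),np.sin(np.radians(14.3)),0])
g=np.array([465,-21.8,7.5])+36*u; Rp=Rt(14.3,-35)
pre=g-Rp[:,2]*90; print(g,pre)
plan(p0,R0,pre,Rp,"pre"); plan(pre,Rp,g,Rp,"down")
E
```

```text
[527.56725752 203.8564671  120.68883957] [ 0.1 -0.1 -0.1  0.1  0.   0.1 -0.1]
[527.14356417 203.07483623 120.        ] [ 0.7  0.1 -0.2 -0.1 -0.   0.3  0.5]
[499.88456633 -12.90803554   7.5       ] [ 5.49906979e+02 -1.57482327e-01  8.12236840e+01]
pre calls 3 rows 3 shift [ 0.322 -0.15  -0.958] rot [-0.0087  0.0642  0.0241]
down calls 1 rows 4 shift [-0.625 -0.159 -0.922] rot [0. 0. 0.]
```

Call:
jog_arm(
  steps=[
    [[0.322,-0.15,-0.958],[-0.0087,0.0642,0.0241],1],
    [[0.322,-0.15,-0.958],[-0.0087,0.0642,0.0241],1],
    [[0.322,-0.15,-0.958],[-0.0087,0.0642,0.0241],1],
  ],
)

```text
time_s: 9.2
position: [497.7, 24.5, 221.3]
tool_rot: [0.014, 0.992, 0.047, -0.113]
wrist_force: [0.6, 0.1, -2.1]
opening: 88.4
grasp_force: 0.0
```

Call:
jog_arm(
  steps=[
    [[0.322,-0.15,-0.958],[-0.0087,0.0642,0.0241],1],
    [[0.322,-0.15,-0.958],[-0.0087,0.0642,0.0241],1],
    [[0.322,-0.15,-0.958],[-0.0087,0.0642,0.0241],1],
  ],
)

```text
time_s: 9.45
position: [520.2, 12.3, 141.2]
tool_rot: [0.026, 0.973, 0.084, -0.214]
wrist_force: [-1.6, 0.5, -4.4]
opening: 88.0
grasp_force: 0.0
```

Call:
jog_arm(
  steps=[
    [[0.322,-0.15,-0.958],[-0.0087,0.0642,0.0241],1],
    [[0.322,-0.15,-0.958],[-0.0087,0.0642,0.0241],1],
    [[0.322,-0.15,-0.958],[-0.0087,0.0642,0.0241],1],
    [[0.322,-0.15,-0.958],[-0.0087,0.0642,0.0241],1],
  ],
)

```text
time_s: 9.78
position: [545.8, 0.4, 75.0]
tool_rot: [0.038, 0.944, 0.119, -0.304]
wrist_force: [-0.2, -0.8, 0.5]
opening: 88.0
grasp_force: 0.0
```

Run:
```python
from h import *
o=arm.get_obs(); p0=o["position"];R0=rot(o); print(p0,R.from_matrix(R0@Rt(14.3,-35).T).as_rotvec(degrees=True).round(2),o["q"].round(2))
p,d=arm.camera("wrist"); print(stones(p,cam("wrist",o)))
plan(p0,R0,[499.9,-12.9,7.5],Rt(14.3,-35),"down")
```

```text
[5.45848087e+02 4.15053470e-01 7.49945931e+01] [-0.13  0.69  0.  ] [-0.14  1.1   0.02  1.27  0.06  1.4  -1.47]
{'red': [(array([ 609.5, -157.9]), 62.4, 50.7, -0.7)], 'green': [(array([ 487.3, -157.4]), 75.1, 61.2, -16.6)]}
down calls 1 rows 4 shift [-0.574 -0.166 -0.844] rot [ 0.0007 -0.0039 -0.    ]
```

Call:
jog_arm(
  steps=[
    [[-0.4,-0.12,-0.59],[0.0007,-0.0039,0],1],
    [[-0.574,-0.166,-0.844],[0.0007,-0.0039,0],1],
    [[-0.574,-0.166,-0.844],[0.0007,-0.0039,0],1],
    [[-0.574,-0.166,-0.844],[0.0007,-0.0039,0],1],
  ],
)

```text
time_s: 10.17
position: [506.1, -14.5, 21.0]
tool_rot: [0.038, 0.95, 0.117, -0.288]
wrist_force: [0.7, 0.4, -0.5]
opening: 88.4
grasp_force: 0.0
```

Call:
jog_arm(
  steps=[
    [[0,0,0],[0,0,0],0.3],
    [[0,0,0],[0,0,0],0.3],
    [[0,0,0],[0,0,0],0.3],
    [[0,0,0],[0,0,0],0.3],
    [[0,0,0],[0,0,0],0.3],
  ],
  newtons=40,
)

```text
time_s: 10.58
position: [505.5, -14.9, 15.5]
tool_rot: [0.038, 0.949, 0.117, -0.29]
wrist_force: [-0.1, -0.2, -0.5]
opening: 57.0
grasp_force: 0.0
```

Call:
jog_arm(
  steps=[
    [[0,0,0],[0,0,0],0.3],
    [[0,0,0],[0,0,0],0.3],
    [[0,0,0],[0,0,0],0.3],
  ],
)

```text
time_s: 10.83
position: [504.5, -15.2, 14.6]
tool_rot: [0.038, 0.949, 0.117, -0.292]
wrist_force: [-0.5, -0.7, 0.2]
opening: 36.9
grasp_force: 0.0
```

Call:
jog_arm(
  steps=[
    [[0,0,0.1],[0,0,0],1],
    [[0,0,0.1],[0,0,0],1],
    [[0,0,0.1],[0,0,0],1],
    [[0,0,0.1],[0,0,0],1],
    [[0,0,0.1],[0,0,0],1],
  ],
)

```text
time_s: 11.25
position: [504.6, -15.2, 22.8]
tool_rot: [0.038, 0.949, 0.117, -0.292]
wrist_force: [-1.0, 1.1, -0.1]
opening: 68.0
grasp_force: 0.0
```

Call:
jog_arm(
  steps=[
    [[0,0,0],[0,0,0],1],
    [[0,0,0],[0,0,0],1],
    [[0,0,0],[0,0,0],1],
    [[0,0,0],[0,0,0],1],
  ],
)

```text
time_s: 11.58
position: [504.6, -15.2, 22.7]
tool_rot: [0.038, 0.949, 0.117, -0.292]
wrist_force: [0.3, -0.2, -0.1]
opening: 88.0
grasp_force: 0.0
```

Run:
```python
from h import *
o=arm.get_obs(); p0=o["position"];R0=rot(o); print(p0,R.from_matrix(R0@Rt(14.3,-35).T).as_rotvec(degrees=True).round(2),o["q"].round(3))
plan(p0,R0,[499.9,-12.9,7.5],Rt(14.3,-34),"down")
```

```text
[504.56963936 -15.16517577  22.74908711] [-0.06 -0.84 -0.17] [-0.124  1.107  0.018  1.453  0.069  1.174 -1.483]
down calls 1 rows 2 shift [-0.058  0.028 -0.191] rot [ 0.0017 -0.0007  0.001 ]
```

Call:
jog_arm(
  steps=[
    [[-0.058,0.02,-0.191],[0.0017,-0.0007,0.001],1],
    [[-0.058,0.02,-0.191],[0.0017,-0.0007,0.001],1],
    [[-0.058,0.02,-0.191],[0.0017,-0.0007,0.001],1],
    [[-0.058,0.02,-0.191],[0.0017,-0.0007,0.001],1],
  ],
)

```text
time_s: 11.92
position: [500.1, -13.7, 7.8]
tool_rot: [0.037, 0.949, 0.119, -0.29]
wrist_force: [1.0, 0.2, 0.7]
opening: 88.1
grasp_force: 0.0
```

Call:
jog_arm(
  steps=[
    [[0,0,0],[0,0,0],0.3],
    [[0,0,0],[0,0,0],0.3],
    [[0,0,0],[0,0,0],0.3],
    [[0,0,0],[0,0,0],0.3],
    [[0,0,0],[0,0,0],0.3],
  ],
  newtons=40,
)

```text
time_s: 12.33
position: [500.1, -13.6, 7.7]
tool_rot: [0.036, 0.949, 0.119, -0.29]
wrist_force: [-0.3, 0.1, -0.4]
opening: 57.0
grasp_force: 0.0
```

Call:
jog_arm(
  steps=[
    [[0,0,0],[0,0,0],0.3],
    [[0,0,0],[0,0,0],0.3],
    [[0,0,0],[0,0,0],0.3],
  ],
)

```text
time_s: 12.58
position: [500.0, -13.6, 7.5]
tool_rot: [0.036, 0.949, 0.119, -0.29]
wrist_force: [-0.8, -0.0, 1.0]
opening: 37.1
grasp_force: 0.0
```

Run:
```python
from h import *
p,d=arm.camera("top"); s,_=arm.camera("side")
np.savez("t3.npz",p=p,s=s)
a=cv2.resize(p[150:290,240:380,::-1],None,fx=2.8,fy=2.8); b=cv2.resize(s[190:290,220:360,::-1],None,fx=2.8,fy=2.8)
cv2.imwrite("pics/t3.png",np.hstack([a,cv2.copyMakeBorder(b,0,a.shape[0]-b.shape[0],0,0,cv2.BORDER_CONSTANT)]))
```

```text
(no output)
```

View pics/t3.png

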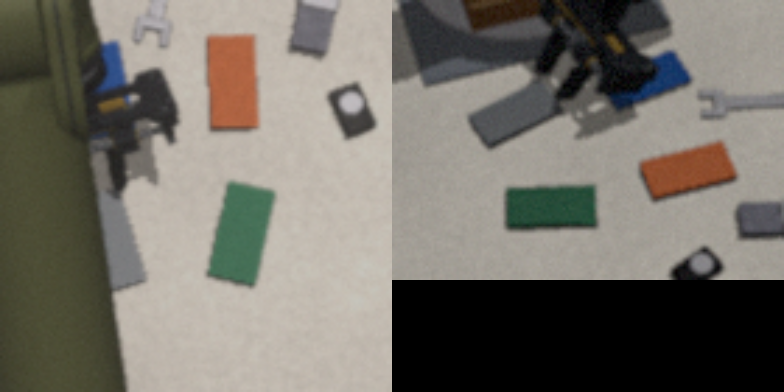

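The crop shows the finger over the far end of the grey stone without gripping it, so the open tips seem to sit higher than the shut TCP. I'll check finger height from the depth image.

Run:
```python
from h import *
o=arm.get_obs(); a=rot(o)[:,2]; print(o["position"],o["opening"],a.round(3))
for n in("side","top"):
    p,d=arm.camera(n); K,Rw,c=cam(n)
    v,u=np.mgrid[:420,:560]; P=(np.stack([u,v,np.ones_like(u)],-1)@np.linalg.inv(K).T*d[...,None])@Rw.T+c
    hsv=cv2.cvtColor(p,cv2.COLOR_RGB2HSV)
    L=(P-o["position"])@rot(o)  # tool coordinates
    m=(np.abs(L[...,1])<70)&(np.abs(L[...,0])<14)&(L[...,2]>-60)&(L[...,2]<30)&(hsv[...,2]<60)&(d>0)
    for q in sorted(zip(L[m].round(0).tolist(),P[m].round(0).tolist()),key=lambda t:-t[0][2])[:14]: print(n,q)
```

```text
[499.94983298 -13.58932859   7.51383259] 28.463464747405396 [-0.542 -0.138 -0.829]
side ([-11.0, 26.0, 10.0], [492.0, -42.0, 6.0])
side ([-5.0, 26.0, 5.0], [500.0, -40.0, 6.0])
side ([0.0, -68.0, 2.0], [482.0, 52.0, 6.0])
side ([8.0, 24.0, 2.0], [511.0, -36.0, 1.0])
side ([3.0, -67.0, 1.0], [486.0, 52.0, 5.0])
side ([4.0, -64.0, -2.0], [488.0, 49.0, 7.0])
side ([13.0, -64.0, -2.0], [496.0, 51.0, 2.0])
side ([-2.0, 28.0, -2.0], [506.0, -41.0, 10.0])
side ([6.0, -62.0, -3.0], [492.0, 48.0, 7.0])
side ([3.0, 26.0, -4.0], [511.0, -37.0, 9.0])
side ([6.0, 27.0, -4.0], [514.0, -38.0, 8.0])
side ([7.0, -65.0, -5.0], [493.0, 52.0, 8.0])
side ([4.0, 23.0, -5.0], [512.0, -34.0, 10.0])
side ([1.0, -70.0, -6.0], [487.0, 55.0, 12.0])
top ([10.0, 16.0, -7.0], [516.0, -26.0, 8.0])
top ([-5.0, 16.0, -26.0], [514.0, -26.0, 31.0])
top ([-7.0, 21.0, -26.0], [513.0, -32.0, 33.0])
top ([-10.0, 17.0, -26.0], [510.0, -29.0, 35.0])
top ([5.0, 16.0, -29.0], [523.0, -24.0, 29.0])
top ([-10.0, 18.0, -29.0], [512.0, -29.0, 37.0])
top ([-9.0, 24.0, -30.0], [515.0, -35.0, 37.0])
top ([-10.0, 19.0, -33.0], [515.0, -29.0, 40.0])
top ([-7.0, 19.0, -34.0], [518.0, -29.0, 39.0])
top ([-8.0, 22.0, -34.0], [517.0, -32.0, 40.0])
top ([-10.0, 16.0, -34.0], [514.0, -26.0, 41.0])
top ([-12.0, 21.0, -34.0], [514.0, -32.0, 43.0])
top ([-8.0, 23.0, -38.0], [520.0, -32.0, 43.0])
top ([-9.0, 16.0, -38.0], [517.0, -26.0, 44.0])
```

Run:
```python
from h import *
p=np.load("t3.npz")["s"]; p0=np.load("side0.npz")["p"]; C=cam("side")
for I in(p0,p):
    for c in blobs(I,"grey",100,900):
        m=c[:,0].mean(0)
        if 240<m[0]<290 and 215<m[1]<250:
            c=c[:,0]; 
            for k,f in(("L",np.argmin(c[:,0])),("B",np.argmax(c[:,1])),("T",np.argmin(c[:,1])),("R",np.argmax(c[:,0]))): print(k,c[f],onz(C,c[f],12).round(0)[:2],end=" ")
            print()
```

```text
L [249 230] [416. -14.] B [254 239] [422. -53.] T [269 219] [491.   9.] R [279 228] [511. -36.] 
L [248 230] [413. -13.] B [254 239] [422. -53.] T [274 217] [509.  12.] R [277 225] [509. -22.]
```

Call:
jog_arm(
  steps=[
    [[0,0,0.15],[0,0,0],0.72],
    [[0,0,0.15],[0,0,0],0.72],
    [[0,0,0.15],[0,0,0],0.72],
    [[0,0,0.15],[0,0,0],0.72],
    [[0,0,0.15],[0,0,0],0.72],
  ],
)

```text
time_s: 13.2
position: [500.0, -13.5, 19.6]
tool_rot: [0.036, 0.949, 0.119, -0.29]
wrist_force: [0.0, -0.1, -0.2]
opening: 57.4
grasp_force: 0.0
```

Call:
jog_arm(
  steps=[
    [[0,0,0],[0,0,0],0.72],
    [[0,0,-0.05],[0,0,0],0.72],
    [[0,0,-0.1],[0,0,0],0.72],
    [[0,0,-0.15],[0,0,0],0.72],
    [[0,0,-0.15],[0,0,0],0.72],
  ],
)

```text
time_s: 13.62
position: [499.2, -13.5, 6.5]
tool_rot: [0.036, 0.949, 0.119, -0.291]
wrist_force: [0.2, 0.8, 0.3]
opening: 63.6
grasp_force: 0.0
```

Run:
```python
from h import *
o=arm.get_obs(); print(o["position"],o["opening"],o["wrist_force"])
p,d=arm.camera("side"); b=cv2.resize(p[190:250,235:325,::-1],None,fx=6,fy=6,interpolation=cv2.INTER_CUBIC)
cv2.imwrite("pics/s4.png",b)
```

```text
[499.2453261  -13.53536315   6.50893075] 63.644006334765564 [0.20806095 0.78496047 0.27613826]
```

View pics/s4.png

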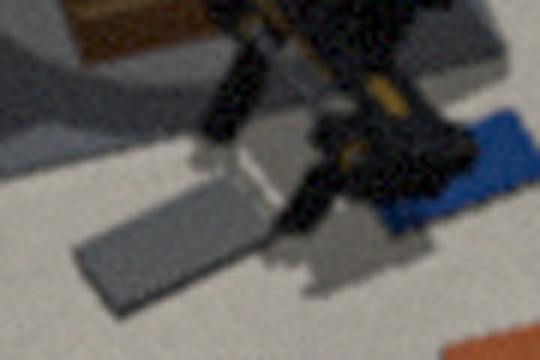

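Call:
jog_arm(
  steps=[
    [[-0.05,-0.013,-0.04],[0,0,0],0.72],
    [[-0.1,-0.025,-0.08],[0,0,0],0.72],
    [[-0.12,-0.03,-0.1],[0,0,0],0.72],
    [[-0.12,-0.03,-0.1],[0,0,0],0.72],
  ],
)

```text
time_s: 14.0
position: [489.3, -16.3, -0.7]
tool_rot: [0.036, 0.949, 0.119, -0.291]
wrist_force: [0.6, 0.4, 0.2]
opening: 63.5
grasp_force: 0.0
```

Call:
jog_arm(
  steps=[
    [[0,0,0],[0,0,0],0.4],
    [[0,0,0],[0,0,0],0.4],
    [[0,0,0],[0,0,0],0.4],
    [[0,0,0],[0,0,0],0.4],
    [[0,0,0],[0,0,0],0.4],
  ],
)

```text
time_s: 14.42
position: [490.5, -15.9, -0.4]
tool_rot: [0.036, 0.949, 0.119, -0.29]
wrist_force: [-0.3, 0.4, 0.1]
opening: 35.4
grasp_force: 0.0
```

Call:
jog_arm(
  steps=[
    [[0,0,0.1],[0,0,0],0.8],
    [[0,0,0.1],[0,0,0],0.8],
    [[0,0,0.1],[0,0,0],0.8],
    [[0,0,0.1],[0,0,0],0.8],
    [[0,0,0.1],[0,0,0],0.8],
  ],
)

```text
time_s: 14.83
position: [490.4, -16.0, 7.5]
tool_rot: [0.036, 0.949, 0.119, -0.29]
wrist_force: [-0.4, 0.9, 0.3]
opening: 66.5
grasp_force: 0.0
```

Call:
jog_arm(
  steps=[
    [[0,0,-0.05],[0,0,0],0.8],
    [[0,0,-0.1],[0,0,0],0.8],
    [[0,0,-0.12],[0,0,0],0.8],
    [[0,0,-0.15],[0,0,0],0.8],
    [[0,0,-0.15],[0,0,0],0.8],
  ],
)

```text
time_s: 15.25
position: [490.0, -16.0, -5.1]
tool_rot: [0.036, 0.949, 0.119, -0.291]
wrist_force: [-0.2, -0.2, 0.3]
opening: 70.7
grasp_force: 0.0
```

Call:
jog_arm(
  steps=[
    [[0,0,-0.03],[0,0,0],0.8],
    [[0,0,-0.05],[0,0,0],0.8],
    [[0,0,-0.05],[0,0,0],0.8],
  ],
)

```text
time_s: 15.5
position: [490.2, -16.0, -8.8]
tool_rot: [0.036, 0.949, 0.119, -0.29]
wrist_force: [1.0, 0.5, 0.6]
opening: 70.6
grasp_force: 0.0
```

Call:
jog_arm(
  steps=[
    [[0,0,-0.03],[0,0,0],0.8],
    [[0,0,-0.05],[0,0,0],0.8],
    [[0,0,-0.05],[0,0,0],0.8],
  ],
)

```text
time_s: 15.75
position: [490.3, -16.0, -12.7]
tool_rot: [0.036, 0.949, 0.119, -0.29]
wrist_force: [-0.5, -0.2, 0.5]
opening: 70.6
grasp_force: 0.3
```

Call:
jog_arm(
  steps=[
    [[0,0,0.04],[0,0,0],0.4],
    [[0,0,0.04],[0,0,0],0.4],
    [[0,0,0.04],[0,0,0],0.4],
    [[0,0,0.04],[0,0,0],0.4],
    [[0,0,0.04],[0,0,0],0.4],
  ],
)

```text
time_s: 16.17
position: [490.6, -16.0, -9.1]
tool_rot: [0.036, 0.949, 0.119, -0.29]
wrist_force: [0.1, -0.3, 2.0]
opening: 48.7
grasp_force: 40.0
```

Run:
```python
from h import *
o=arm.get_obs(); print(o["position"],o["opening"],o["wrist_force"],o["grasp_force"])
p,d=arm.camera("side"); b=cv2.resize(p[190:250,235:325,::-1],None,fx=6,fy=6,interpolation=cv2.INTER_CUBIC)
cv2.imwrite("pics/s5.png",b)
```

```text
[490.55642244 -16.02509013  -9.07684284] 48.65989753734604 [ 0.07392179 -0.31581956  1.99028064] 40.00440537929535
```

View pics/s5.png

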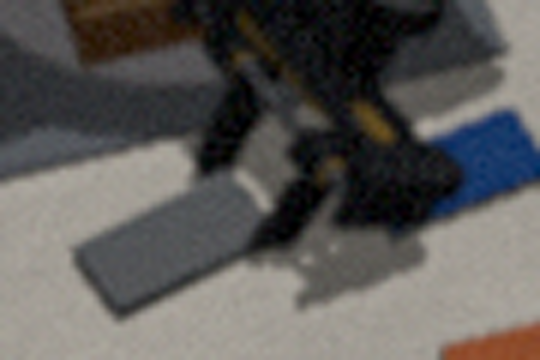

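The fingers now hold the grey stone about 38 mm from its centre at 40 N. Next I lift it, turn it 90° and carry it to slot 1.

```bash
cat >> h.py <<'E'
def place(o,cen,ang,slot,lift=63,z0=6.):
    """print moves: held stone centre cen(xy), angle ang when picked at obs o"""
    p0=o["position"];R0=rot(o); u=np.array([np.cos(np.radians(ang)),np.sin(np.radians(ang)),0]); n=np.array([0,0,1.])
    dv=p0-np.array([*cen,z0]); L,w,h=dv@u,dv@np.cross(n,u),dv@n
    a=R0[:,2]; tau=np.degrees(np.arctan2(a@u,-a[2])); print("L,w,h,tau",L,w,h,tau)
    # stone frame (u,v,n)->(Z,Y,-X)
    S0=np.c_[u,np.cross(n,u),n]; S1=np.c_[n,[0,1,0],[-1,0,0]]; Q=S1@S0.T; R1=Q@R0
    p1=np.array(slot)+[0,0,50]+[-h,0,L]; return p1+[0,0,lift],p1,R1
E
python3 - <<'E'
from h import *
import pickle
o=arm.get_obs(); up,fin,R1=place(o,(464.7,-22.5),14.3,(587.4,133.9,26)); print(up,fin,R.from_matrix(R1@Rt(0,56).T).as_rotvec(degrees=True))
pickle.dump((up,fin,R1),open("grey.pkl","wb"))
p0=o["position"]+[0,0,110]
plan(p0,rot(o),up,R1,"carry")
E
```

```text
L,w,h,tau 26.652632956860664 -0.08604040393340112 -15.09320135564002 -33.982055107833
[602.49320136 133.9        165.65263296] [602.49320136 133.9        102.65263296] [-0.00293518 -0.01794551 -0.01396128]
carry calls 3 rows 6 shift [0.466 0.625 0.27 ] rot [ 0.0208 -0.1657 -0.0208]
```

Call:
jog_arm(
  steps=[
    [[0,0,0.15],[0,0,0],0.4],
    [[0,0,0.3],[0,0,0],0.4],
    [[0,0,0.6],[0,0,0],0.4],
    [[0,0,0.7],[0,0,0],0.4],
    [[0,0,0.7],[0,0,0],0.4],
  ],
)

```text
time_s: 16.63
position: [492.2, -16.0, 49.0]
tool_rot: [0.037, 0.95, 0.119, -0.288]
wrist_force: [1.1, 0.4, -2.0]
opening: 48.2
grasp_force: 40.0
```

Call:
jog_arm(
  steps=[
    [[0,0,0.3],[0,0,0],0.4],
    [[0,0,0.6],[0,0,0],0.4],
    [[0,0,0.7],[0,0,0],0.4],
    [[0,0,0.7],[0,0,0],0.4],
  ],
)

```text
time_s: 16.97
position: [491.6, -15.9, 103.7]
tool_rot: [0.036, 0.949, 0.119, -0.288]
wrist_force: [-0.2, 0.3, -1.5]
opening: 48.3
grasp_force: 40.0
```

Call:
jog_arm(
  steps=[
    [[0.093,0.125,0.054],[0.0042,-0.033,-0.0042],0.4],
    [[0.187,0.25,0.108],[0.0083,-0.0663,-0.0083],0.4],
    [[0.28,0.375,0.16],[0.0125,-0.0994,-0.0125],0.4],
    [[0.373,0.5,0.216],[0.0167,-0.1326,-0.0167],0.4],
    [[0.466,0.625,0.27],[0.0208,-0.1657,-0.0208],0.4],
  ],
)

```text
time_s: 17.38
position: [527.7, 34.3, 123.8]
tool_rot: [0.025, 0.996, 0.084, -0.031]
wrist_force: [0.2, -0.0, -1.4]
opening: 48.3
grasp_force: 40.0
```

Call:
jog_arm(
  steps=[
    [[0.093,0.125,0.054],[0.0042,-0.033,-0.0042],0.4],
    [[0.187,0.25,0.108],[0.0083,-0.0663,-0.0083],0.4],
    [[0.28,0.375,0.16],[0.0125,-0.0994,-0.0125],0.4],
    [[0.373,0.5,0.216],[0.0167,-0.1326,-0.0167],0.4],
    [[0.466,0.625,0.27],[0.0208,-0.1657,-0.0208],0.4],
  ],
)

```text
time_s: 17.8
position: [558.8, 67.7, 145.7]
tool_rot: [0.026, 0.987, 0.054, 0.15]
wrist_force: [0.7, -0.5, -2.4]
opening: 48.6
grasp_force: 40.0
```

Run:
```python
from h import *
import pickle
o=arm.get_obs(); up,fin,R1=pickle.load(open("grey.pkl","rb")); print(o["position"],o["opening"],o["grasp_force"],o["q"].round(2)); plan(o["position"],rot(o),up,R1)
```

```text
[558.79987869  67.72638805 145.6858168 ] 48.61109693596822 39.99685764312744 [-0.36  0.64  0.13  2.14  0.4   0.08 -2.12]
 calls 2 rows 4 shift [0.273 0.414 0.125] rot [ 0.0157 -0.1076 -0.0114]
```

```bash
cat >> h.py <<'E'
def place2(o,cen,ang,slot,lift=63,z0=6.):
    p0=o["position"];R0=rot(o); n=np.array([0,0,1.]); u=np.array([np.cos(np.radians(ang)),np.sin(np.radians(ang)),0])
    dv=p0-np.array([*cen,z0]); L,w,h=dv@u,dv@np.cross(n,u),dv@n; a=R0[:,2]
    print("L,w,h,tau",L,w,h,np.degrees(np.arctan2(a@u,-a[2])))
    S0=np.c_[u,np.cross(n,u),n]; S1=np.c_[n,[0,-1,0],[1,0,0]]; R1=S1@S0.T@R0
    p1=np.array(slot)+[h,0,50+L]; return p1+[0,0,lift],p1,R1
E
python3 - <<'E'
from h import *
import pickle
o=arm.get_obs(); P=o["position"];R0=rot(o); x=R0[:,0]; print("yaw",np.degrees(np.arctan2(x[1],x[0])))
# rebuild from stored: old R1 -> yaw180
up,fin,Ro=pickle.load(open("grey.pkl","rb")); R1=R.from_euler("z",180,degrees=True).as_matrix()@Ro
fin=np.array([467.2-15.1,134.0,102.65]); up=fin+[0,0,65]; pickle.dump((up,fin,R1),open("grey.pkl","wb"))
M=np.array([510,50,200.]); 
plan(P,R0,M,Rt(5,0),"a"); plan(M,Rt(5,0),M,Rt(92,0),"b"); plan(M,Rt(92,0),M,Rt(180,0),"c"); 
plan(M,Rt(180,0),up,R1,"d")
E
```

```text
yaw 6.823711031498731
a calls 1 rows 4 shift [-0.61  -0.222  0.679] rot [ 0.0126  0.0963 -0.0067]
b calls 3 rows 6 shift [0. 0. 0.] rot [0.     0.     0.1611]
c calls 3 rows 6 shift [0. 0. 0.] rot [0.    0.    0.163]
d calls 2 rows 5 shift [-0.362  0.525 -0.202] rot [ 0.      0.1556 -0.    ]
```

Call:
jog_arm(
  steps=[
    [[-0.61,-0.222,0.679],[0.0126,0.0963,-0.0067],0.4],
    [[-0.61,-0.222,0.679],[0.0126,0.0963,-0.0067],0.4],
    [[-0.61,-0.222,0.679],[0.0126,0.0963,-0.0067],0.4],
    [[-0.61,-0.222,0.679],[0.0126,0.0963,-0.0067],0.4],
  ],
)

```text
time_s: 18.13
position: [514.0, 48.7, 203.1]
tool_rot: [-0.001, 0.999, 0.042, 0.001]
wrist_force: [0.8, 0.2, -2.4]
opening: 48.7
grasp_force: 40.0
```

Call:
jog_arm(
  steps=[
    [[0,0,0],[0,0,0.17],0.4],
    [[0,0,0],[0,0,0.17],0.4],
    [[0,0,0],[0,0,0.17],0.4],
    [[0,0,0],[0,0,0.17],0.4],
    [[0,0,0],[0,0,0.17],0.4],
  ],
)

```text
time_s: 18.55
position: [512.1, 49.5, 200.1]
tool_rot: [-0.001, 0.951, 0.308, 0.0]
wrist_force: [-0.4, 0.3, -2.1]
opening: 48.6
grasp_force: 40.0
```

Call:
jog_arm(
  steps=[
    [[0,0,0],[0,0,0.17],0.4],
    [[0,0,0],[0,0,0.17],0.4],
    [[0,0,0],[0,0,0.17],0.4],
    [[0,0,0],[0,0,0.17],0.4],
    [[0,0,0],[0,0,0.17],0.4],
  ],
)

```text
time_s: 18.97
position: [512.1, 49.5, 200.0]
tool_rot: [-0.002, 0.836, 0.548, 0.0]
wrist_force: [-1.0, 0.8, -1.0]
opening: 48.3
grasp_force: 40.0
```

Call:
jog_arm(
  steps=[
    [[0,0,0],[0,0,0.17],0.4],
    [[0,0,0],[0,0,0.17],0.4],
    [[0,0,0],[0,0,0.17],0.4],
    [[0,0,0],[0,0,0.17],0.4],
    [[0,0,0],[0,0,0.17],0.4],
  ],
)

```text
time_s: 19.38
position: [512.1, 49.5, 200.0]
tool_rot: [-0.003, 0.662, 0.749, 0.0]
wrist_force: [0.2, -0.1, -0.6]
opening: 48.6
grasp_force: 40.0
```

Call:
jog_arm(
  steps=[
    [[0,0,0],[0,0,0.17],0.4],
    [[0,0,0],[0,0,0.17],0.4],
    [[0,0,0],[0,0,0.17],0.4],
    [[0,0,0],[0,0,0.17],0.4],
    [[0,0,0],[0,0,0.17],0.4],
  ],
)

```text
time_s: 19.8
position: [512.0, 49.5, 200.0]
tool_rot: [-0.004, 0.441, 0.898, 0.0]
wrist_force: [-0.0, -0.1, -2.4]
opening: 48.3
grasp_force: 40.0
```

Call:
jog_arm(
  steps=[
    [[0,0,0],[0,0,0.17],0.4],
    [[0,0,0],[0,0,0.17],0.4],
    [[0,0,0],[0,0,0.17],0.4],
    [[0,0,0],[0,0,0.17],0.4],
    [[0,0,0],[0,0,0.17],0.4],
  ],
)

```text
time_s: 20.22
position: [512.1, 49.5, 199.9]
tool_rot: [-0.004, 0.188, 0.982, 0.0]
wrist_force: [0.3, -0.7, -2.2]
opening: 48.8
grasp_force: 40.0
```

Run:
```python
from h import *
import pickle
o=arm.get_obs(); up,fin,R1=pickle.load(open("grey.pkl","rb")); print(o["position"],o["opening"],o["grasp_force"],o["q"].round(2)); x=rot(o)[:,0]; print(np.degrees(np.arctan2(x[1],x[0]))); plan(o["position"],rot(o),up,R1)
```

```text
[512.05635304  49.45111422 199.93258054] 48.75623527105107 39.995917081832886 [ 0.41  0.76 -1.04  1.88  0.78  0.98  0.21]
158.28857465593387
 calls 2 rows 6 shift [-0.375  0.528 -0.202] rot [0.0293 0.1524 0.0554]
```

Call:
jog_arm(
  steps=[
    [[-0.075,0.106,0],[0.006,0.03,0.011],0.4],
    [[-0.15,0.21,0],[0.0117,0.061,0.022],0.4],
    [[-0.225,0.317,0],[0.0176,0.091,0.033],0.4],
    [[-0.3,0.42,0],[0.0234,0.122,0.044],0.4],
    [[-0.375,0.528,0],[0.0293,0.1524,0.0554],0.4],
  ],
)

```text
time_s: 20.63
position: [482.8, 91.8, 200.5]
tool_rot: [-0.246, 0.1, 0.964, -0.0]
wrist_force: [-0.6, -0.2, -1.1]
opening: 48.5
grasp_force: 40.0
```

Call:
jog_arm(
  steps=[
    [[-0.075,0.106,0],[0.006,0.03,0.011],0.4],
    [[-0.15,0.21,0],[0.0117,0.061,0.022],0.4],
    [[-0.225,0.317,0],[0.0176,0.091,0.033],0.4],
    [[-0.3,0.42,0],[0.0234,0.122,0.044],0.4],
    [[-0.375,0.528,0],[0.0293,0.1524,0.0554],0.4],
  ],
)

```text
time_s: 21.05
position: [453.0, 134.3, 199.9]
tool_rot: [-0.47, 0.003, 0.882, -0.001]
wrist_force: [0.2, 0.1, -2.1]
opening: 48.6
grasp_force: 40.0
```

Run:
```python
from h import *
import pickle
o=arm.get_obs(); up,fin,R1=pickle.load(open("grey.pkl","rb")); print(o["position"],o["opening"],o["grasp_force"],o["q"].round(2)); x=rot(o)[:,0]; print(np.degrees(np.arctan2(x[1],x[0]))); plan(o["position"],rot(o),up,R1)
```

```text
[453.03854676 134.26837015 199.90911311] 48.577814120096704 39.997413754463196 [ 0.16  1.25 -1.07  1.19  0.32  1.91  0.68]
179.4170969198535
 calls 1 rows 2 shift [-0.012 -0.003 -0.403] rot [ 0.0014 -0.0006  0.0011]
```

Call:
jog_arm(
  steps=[
    [[-0.012,0,-0.35],[0.0014,-0.0006,0.0011],0.4],
    [[-0.012,0,-0.69],[0.0014,-0.0006,0.0011],0.4],
    [[-0.012,0,-0.69],[0.0014,-0.0006,0.0011],0.4],
    [[-0.012,0,-0.69],[0.0014,-0.0006,0.0011],0.4],
  ],
)

```text
time_s: 21.38
position: [451.1, 133.9, 144.9]
tool_rot: [-0.469, 0.0, 0.883, -0.0]
wrist_force: [-0.5, -0.7, -0.5]
opening: 49.1
grasp_force: 40.0
```

Run:
```python
from h import *
import pickle
o=arm.get_obs(); up,fin,R1=pickle.load(open("grey.pkl","rb")); print(o["position"],o["q"].round(2),(fin-o["position"]).round(1),R.from_matrix(R1@rot(o).T).as_rotvec(degrees=True).round(2))
p,d=arm.camera("side"); t,_=arm.camera("top")
b=cv2.resize(p[110:210,200:330,::-1],None,fx=3,fy=3,interpolation=cv2.INTER_CUBIC)
a=cv2.resize(t[150:250,140:270,::-1],None,fx=3,fy=3,interpolation=cv2.INTER_CUBIC)
cv2.imwrite("pics/s6.png",np.hstack([b,a]))
```

```text
[451.10966335 133.89752121 144.92304298] [ 0.16  1.32 -1.05  1.21  0.38  1.85  0.71] [  1.    0.1 -42.3] [0.06 0.07 0.  ]
```

View pics/s6.png

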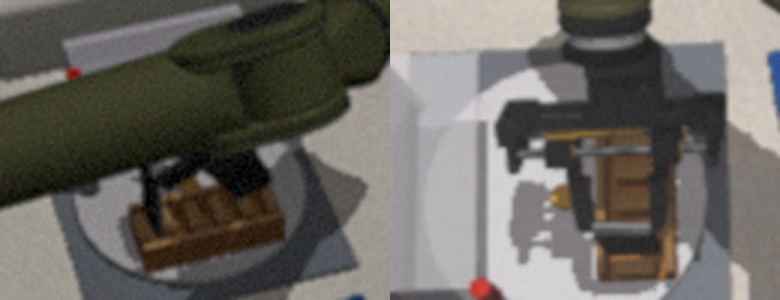

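The stone is held upright over the slot nearest the robot. I'll lower it in steps and watch the force.

Call:
jog_arm(
  steps=[
    [[0.012,0,-0.06],[0,0,0],0.4],
    [[0.012,0,-0.12],[0,0,0],0.4],
    [[0.012,0,-0.18],[0,0,0],0.4],
    [[0.012,0,-0.25],[0,0,0],0.4],
    [[0.012,0,-0.25],[0,0,0],0.4],
  ],
)

```text
time_s: 21.9
position: [452.9, 133.8, 125.5]
tool_rot: [-0.467, 0.0, 0.884, -0.0]
wrist_force: [-0.7, 0.2, -1.9]
opening: 48.8
grasp_force: 40.0
```

Call:
jog_arm(
  steps=[
    [[0,0,-0.05],[0,0,0],0.4],
    [[0,0,-0.1],[0,0,0],0.4],
    [[0,0,-0.12],[0,0,0],0.4],
    [[0,0,-0.12],[0,0,0],0.4],
  ],
)

```text
time_s: 22.23
position: [453.0, 134.2, 116.4]
tool_rot: [-0.467, 0.0, 0.884, -0.0]
wrist_force: [0.4, 0.1, -2.2]
opening: 48.5
grasp_force: 40.0
```

Call:
jog_arm(
  steps=[
    [[-0.01,0,-0.05],[0,0,0],0.4],
    [[-0.01,0,-0.1],[0,0,0],0.4],
    [[-0.01,0,-0.14],[0,0,0],0.4],
    [[-0.01,0,-0.14],[0,0,0],0.4],
  ],
)

```text
time_s: 22.57
position: [452.1, 134.0, 104.9]
tool_rot: [-0.467, 0.0, 0.884, -0.0]
wrist_force: [-0.4, 0.8, -1.9]
opening: 48.7
grasp_force: 40.0
```

Call:
jog_arm(
  steps=[
    [[0,0,-0.015],[0,0,0],0.4],
    [[0,0,-0.03],[0,0,0],0.4],
    [[0,0,-0.03],[0,0,0],0.4],
  ],
)

```text
time_s: 22.82
position: [452.3, 134.4, 103.6]
tool_rot: [-0.467, -0.0, 0.884, 0.0]
wrist_force: [0.2, -0.2, -0.2]
opening: 48.8
grasp_force: 40.0
```

Call:
jog_arm(
  steps=[
    [[0,0,0],[0,0,0],0.75],
    [[0,0,0],[0,0,0],0.75],
    [[0,0,0],[0,0,0],0.75],
    [[0,0,0],[0,0,0],0.75],
  ],
)

```text
time_s: 23.15
position: [452.4, 134.3, 103.5]
tool_rot: [-0.467, 0.0, 0.884, 0.0]
wrist_force: [-0.0, -0.4, 0.2]
opening: 66.2
grasp_force: 0.0
```

Call:
jog_arm(
  steps=[
    [[0.2,0,0.13],[0,0,0],0.75],
    [[0.4,0,0.27],[0,0,0],0.75],
    [[0.6,0,0.5],[0,0,0],1],
    [[0.8,0,0.8],[0,0,0],1],
    [[0.8,0,0.8],[0,0,0],1],
  ],
)

```text
time_s: 23.57
position: [519.1, 135.8, 171.2]
tool_rot: [-0.465, 0.001, 0.886, 0.002]
wrist_force: [0.3, 0.4, -0.3]
opening: 83.8
grasp_force: 0.0
```

Run:
```python
from h import *
o=arm.get_obs(); print(o["position"],o["q"].round(2)); x=rot(o)[:,0]
plan(o["position"],rot(o),[500,20,260],Rt(180,0),"a")
plan(np.array([500,20,260.]),Rt(180,0),[470,-30,300],Rt(170,0),"b")
```

```text
[519.09974806 135.83544542 171.16984189] [ 0.08  1.33 -1.02  0.91  0.39  2.05  0.8 ]
a calls 2 rows 5 shift [-0.119 -0.724  0.555] rot [-0.0008 -0.1538  0.0002]
b calls 1 rows 3 shift [-0.375 -0.625  0.5  ] rot [ 0.      0.     -0.0556]
```

Call:
jog_arm(
  steps=[
    [[0,-0.15,0.4],[0,-0.03,0],1],
    [[-0.05,-0.3,0.5],[0,-0.06,0],1],
    [[-0.1,-0.45,0.55],[0,-0.09,0],1],
    [[-0.12,-0.6,0.555],[0,-0.12,0],1],
    [[-0.12,-0.72,0.555],[-0.0008,-0.1538,0],1],
  ],
)

```text
time_s: 23.98
position: [506.8, 75.8, 211.8]
tool_rot: [-0.24, 0.001, 0.971, -0.001]
wrist_force: [-0.7, -0.7, 0.4]
opening: 88.4
grasp_force: 0.0
```

Call:
jog_arm(
  steps=[
    [[0,-0.15,0.2],[0,-0.03,0],1],
    [[-0.05,-0.3,0.4],[0,-0.06,0],1],
    [[-0.1,-0.45,0.55],[0,-0.09,0],1],
    [[-0.12,-0.6,0.6],[0,-0.12,0],1],
    [[-0.12,-0.72,0.7],[-0.0008,-0.1538,0],1],
  ],
)

```text
time_s: 24.4
position: [496.6, 18.1, 268.0]
tool_rot: [-0.001, 0.001, 1.0, -0.002]
wrist_force: [0.7, -0.6, 0.3]
opening: 88.0
grasp_force: 0.0
```

Call:
jog_arm(
  steps=[
    [[-0.1,0,0.2],[0,0,-0.19],1],
    [[-0.1,0,0.2],[0,0,-0.19],1],
    [[-0.1,0,0.2],[0,0,-0.19],1],
    [[-0.1,0,0.2],[0,0,-0.19],1],
    [[-0.1,0,0.2],[0,0,-0.19],1],
  ],
)

```text
time_s: 24.82
position: [488.4, 18.8, 283.8]
tool_rot: [-0.003, 0.298, 0.955, -0.001]
wrist_force: [0.5, -0.1, -0.3]
opening: 88.1
grasp_force: 0.0
```

Call:
jog_arm(
  steps=[
    [[-0.1,0,0.2],[0,0,-0.19],1],
    [[-0.1,0,0.2],[0,0,-0.19],1],
    [[-0.1,0,0.2],[0,0,-0.19],1],
    [[-0.1,0,0.2],[0,0,-0.19],1],
    [[-0.1,0,0.2],[0,0,-0.19],1],
  ],
)

```text
time_s: 25.23
position: [480.4, 19.0, 299.6]
tool_rot: [-0.004, 0.565, 0.825, -0.0]
wrist_force: [-0.2, -1.6, -1.0]
opening: 88.2
grasp_force: 0.0
```

Call:
jog_arm(
  steps=[
    [[-0.1,0,0.2],[0,0,-0.19],1],
    [[-0.1,0,0.2],[0,0,-0.19],1],
    [[-0.1,0,0.2],[0,0,-0.19],1],
    [[-0.1,0,0.2],[0,0,-0.19],1],
    [[-0.1,0,0.2],[0,0,-0.19],1],
  ],
)

```text
time_s: 25.65
position: [472.3, 19.1, 315.6]
tool_rot: [-0.003, 0.783, 0.622, 0.001]
wrist_force: [-0.7, -0.8, -0.3]
opening: 88.3
grasp_force: 0.0
```

Call:
jog_arm(
  steps=[
    [[0,0,0],[0,0,-0.19],1],
    [[0,0,0],[0,0,-0.19],1],
    [[0,0,0],[0,0,-0.19],1],
    [[0,0,0],[0,0,-0.19],1],
    [[0,0,0],[0,0,-0.19],1],
  ],
)

```text
time_s: 26.07
position: [472.3, 19.2, 315.5]
tool_rot: [-0.003, 0.931, 0.364, 0.001]
wrist_force: [-0.8, 0.5, -0.3]
opening: 88.6
grasp_force: 0.0
```

Call:
jog_arm(
  steps=[
    [[0,0,0],[0,0,-0.19],1],
    [[0,0,0],[0,0,-0.19],1],
    [[0,0,0],[0,0,-0.19],1],
    [[0,0,0],[0,0,-0.19],1],
    [[0,0,0],[0,0,-0.19],1],
  ],
)

```text
time_s: 26.48
position: [472.3, 19.2, 315.5]
tool_rot: [-0.002, 0.997, 0.074, 0.002]
wrist_force: [-0.5, 0.3, 0.5]
opening: 88.3
grasp_force: 0.0
```

Run:
```python
from h import *
import pickle
o=arm.get_obs(); p,d=arm.camera("wrist"); cv2.imwrite("pics/w7.png",p[:,:,::-1]); pickle.dump((o,p,d),open("w7.pkl","wb")); print(o["q"].round(2),o["position"],o["tool_rot"].round(3))
print(stones(p,cam("wrist",o)))
```

```text
[ 0.18  0.38 -0.46  1.86  0.2   0.94 -1.78] [472.25087417  19.23380254 315.47107984] [-0.002  0.997  0.074  0.002]
{'blue': [(array([622.5, -24.4]), 98.3, 48.9, 8.5)], 'red': [(array([ 625.5, -159.1]), 99.0, 49.4, -0.8)], 'green': [(array([ 465.6, -157.4]), 96.3, 50.6, -16.0)], 'grey': [(array([133.2,  71.9]), 75.7, 40.0, -81.3), (array([ 690.6, -253.1]), 72.9, 39.1, -13.5)]}
```

View pics/w7.png

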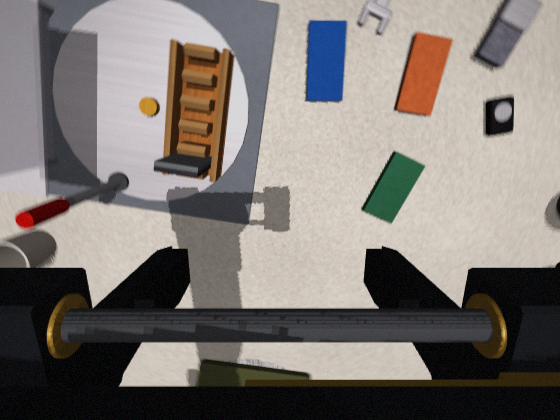

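The grey stone stands in the near slot, its top at (185,165). Blue, orange and green are unmoved, and the brush head is near (505,35). Next is the orange stone, with a smaller tilt so the gripper clears the brush.

Run:
```python
from h import *
o=arm.get_obs(); A=np.array([655.1,-159.0,80]); plan(o["position"],rot(o),A,Rt(-0.8,-28),"a")
```

```text
a calls 3 rows 4 shift [ 0.762 -0.743 -0.981] rot [-0.0039  0.0523 -0.0165]
```

Call:
jog_arm(
  steps=[
    [[0.762,-0.743,-0.7],[-0.0039,0.0523,-0.0165],1],
    [[0.762,-0.743,-0.7],[-0.0039,0.0523,-0.0165],1],
    [[0.762,-0.743,-0.7],[-0.0039,0.0523,-0.0165],1],
    [[0.762,-0.743,-0.7],[-0.0039,0.0523,-0.0165],1],
    [[0.762,-0.743,-0.7],[-0.0039,0.0523,-0.0165],1],
  ],
)

```text
time_s: 26.95
position: [533.3, -40.4, 258.7]
tool_rot: [-0.003, 0.995, 0.051, -0.081]
wrist_force: [-0.2, 1.8, -0.3]
opening: 88.0
grasp_force: 0.0
```

Call:
jog_arm(
  steps=[
    [[0.762,-0.743,-0.7],[-0.0039,0.0523,-0.0165],1],
    [[0.762,-0.743,-0.7],[-0.0039,0.0523,-0.0165],1],
    [[0.762,-0.743,-0.7],[-0.0039,0.0523,-0.0165],1],
    [[0.762,-0.743,-0.7],[-0.0039,0.0523,-0.0165],1],
    [[0.762,-0.743,-0.7],[-0.0039,0.0523,-0.0165],1],
  ],
)

```text
time_s: 27.37
position: [594.4, -98.4, 204.1]
tool_rot: [-0.004, 0.987, 0.025, -0.162]
wrist_force: [0.2, -0.3, -0.0]
opening: 87.9
grasp_force: 0.0
```

Call:
jog_arm(
  steps=[
    [[0.762,-0.743,-0.7],[-0.0039,0.0523,-0.0165],1],
    [[0.762,-0.743,-0.7],[-0.0039,0.0523,-0.0165],1],
    [[0.762,-0.743,-0.7],[-0.0039,0.0523,-0.0165],1],
    [[0.762,-0.743,-0.7],[-0.0039,0.0523,-0.0165],1],
    [[0.762,-0.743,-0.7],[-0.0039,0.0523,-0.0165],1],
  ],
)

```text
time_s: 27.78
position: [655.5, -157.6, 146.6]
tool_rot: [-0.004, 0.97, -0.002, -0.243]
wrist_force: [0.0, -0.3, 0.3]
opening: 88.4
grasp_force: 0.0
```

Run:
```python
from h import *
o=arm.get_obs(); A=np.array([655.1,-159.0,60]); print(o["position"],o["q"].round(2)); plan(o["position"],rot(o),A,Rt(-0.8,-28),"a"); plan(A,Rt(-.8,-28),A-[0,0,71],Rt(-.8,-28))
```

```text
[ 655.45743879 -157.58777965  146.62160408] [ 0.22  1.15 -0.27  0.79  0.26  1.72 -1.56]
a calls 2 rows 3 shift [-0.002 -0.009 -0.541] rot [-0.0011 -0.0003 -0.0014]
 calls 1 rows 3 shift [ 0.     0.    -0.888] rot [0. 0. 0.]
```

Call:
jog_arm(
  steps=[
    [[0,-0.01,-0.45],[-0.001,0,-0.0014],0.75],
    [[0,-0.01,-0.9],[-0.001,0,-0.0014],0.75],
    [[0,-0.01,-0.95],[-0.001,0,-0.0014],0.75],
    [[0,-0.01,-0.95],[-0.001,0,-0.0014],0.75],
    [[0,-0.01,-0.95],[-0.001,0,-0.0014],0.75],
  ],
)

```text
time_s: 28.2
position: [657.2, -158.9, 75.6]
tool_rot: [-0.002, 0.971, -0.004, -0.24]
wrist_force: [-0.1, -0.5, 0.7]
opening: 66.5
grasp_force: 0.0
```

Call:
jog_arm(
  steps=[
    [[0,0,-0.3],[0,0,0],0.75],
    [[0,0,-0.6],[0,0,0],0.75],
    [[0,0,-0.7],[0,0,0],0.75],
    [[0,0,-0.7],[0,0,0],0.75],
    [[0,0,-0.7],[0,0,0],0.75],
  ],
)

```text
time_s: 28.62
position: [657.1, -159.9, 17.9]
tool_rot: [-0.002, 0.971, -0.005, -0.24]
wrist_force: [-0.1, 0.3, 0.8]
opening: 66.3
grasp_force: 0.0
```

Run:
```python
from h import *
o=arm.get_obs(); A=np.array([655.1,-159.0,-11]); print(o["position"],o["q"].round(2)); plan(o["position"],rot(o),A,Rt(-0.8,-28),"a")
```

```text
[ 657.10873229 -159.92382592   17.91833032] [ 0.22  1.29 -0.27  0.83  0.29  1.54 -1.58]
a calls 1 rows 2 shift [-0.025  0.012 -0.361] rot [-0.0003  0.001  -0.0011]
```

Call:
jog_arm(
  steps=[
    [[-0.02,0.01,-0.15],[0,0.001,-0.001],0.75],
    [[-0.02,0.01,-0.25],[0,0.001,-0.001],0.75],
    [[-0.02,0.01,-0.33],[0,0.001,-0.001],0.75],
    [[-0.025,0.012,-0.361],[0,0.001,-0.001],0.75],
    [[-0.025,0.012,-0.361],[0,0.001,-0.001],0.75],
  ],
)

```text
time_s: 29.03
position: [653.3, -159.0, -14.1]
tool_rot: [-0.002, 0.97, -0.006, -0.244]
wrist_force: [0.1, 0.1, -0.6]
opening: 66.0
grasp_force: 0.0
```

Call:
jog_arm(
  steps=[
    [[0,0,0],[0,0,0],0.45],
    [[0,0,0],[0,0,0],0.45],
    [[0,0,0],[0,0,0],0.45],
    [[0,0,0],[0,0,0],0.45],
    [[0,0,0],[0,0,0],0.45],
  ],
)

```text
time_s: 29.45
position: [654.2, -159.2, -12.9]
tool_rot: [-0.002, 0.97, -0.007, -0.243]
wrist_force: [-1.3, 0.0, 0.3]
opening: 39.4
grasp_force: 0.0
```

Run:
```python
from h import *
o=arm.get_obs(); print(o["position"],o["opening"])
p,d=arm.camera("side"); t,_=arm.camera("top")
for n,I in(("side",p),("top",t)):
    C=cam(n)
    for c in blobs(I,"red",80,900):
        q=c[:,0]
        if 200<q.mean(0)[0]<400: print(n,[onz(C,q[f],12).round(0)[:2].tolist() for f in(np.argmin(q[:,0]),np.argmax(q[:,1]),np.argmin(q[:,1]),np.argmax(q[:,0]))])
b=cv2.resize(p[205:295,270:400,::-1],None,fx=4,fy=4,interpolation=cv2.INTER_CUBIC)
cv2.imwrite("pics/s8.png",b)
```

```text
[ 654.22135363 -159.16564052  -12.85811217] 39.448077744519765
side [[542.0, -140.0], [538.0, -181.0], [625.0, -150.0], [631.0, -188.0]]
```

View pics/s8.png

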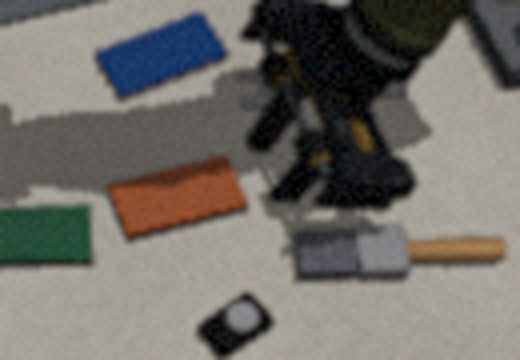

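The red stone was knocked aside and now lies about 40 mm nearer the robot. The gripper is closed on nothing beyond it. I'll lift and look again.

Call:
jog_arm(
  steps=[
    [[0,0,0.4],[0,0,0],0.7],
    [[0,0,0.8],[0,0,0],0.7],
    [[0,0,1],[0,0,0],1],
    [[0,0,1],[0,0,0],1],
  ],
)

```text
time_s: 29.88
position: [657.1, -159.7, 71.5]
tool_rot: [-0.002, 0.971, -0.007, -0.239]
wrist_force: [0.6, 0.2, 0.8]
opening: 64.2
grasp_force: 0.0
```

Call:
jog_arm(
  steps=[
    [[-0.4,0.2,1],[0,-0.075,0],1],
    [[-0.8,0.2,1],[0,-0.075,0],1],
    [[-0.9,0.2,1],[0,-0.075,0],1],
    [[-0.9,0.2,1],[0,-0.075,0],1],
  ],
)

```text
time_s: 30.22
position: [572.8, -142.5, 147.8]
tool_rot: [-0.003, 0.991, -0.006, -0.132]
wrist_force: [0.6, -0.3, -0.3]
opening: 88.0
grasp_force: 0.0
```

Call:
jog_arm(
  steps=[
    [[-0.4,0.2,1],[0,-0.075,0],1],
    [[-0.8,0.2,1],[0,-0.075,0],1],
    [[-0.9,0.2,1],[0,-0.075,0],1],
    [[-0.9,0.2,1],[0,-0.075,0],1],
  ],
)

```text
time_s: 30.55
position: [503.0, -127.2, 228.7]
tool_rot: [-0.003, 1.0, -0.006, -0.012]
wrist_force: [-1.2, 0.0, 0.1]
opening: 88.7
grasp_force: 0.0
```

Run:
```python
from h import *
o=arm.get_obs(); p,d=arm.camera("wrist"); print(o["position"],o["q"].round(2)); print(stones(p,cam("wrist",o)))
s,_=arm.camera("side"); C=cam("side")
for col in("red","green","blue"):
  for c in blobs(s,col,200,700):
    r=cv2.minAreaRect(np.array([onz(C,q[0],12)[:2] for q in c],np.float32)); print(col,r)
```

```text
[ 503.0380071  -127.17897668  228.70952709] [ 0.4   0.56 -0.38  1.84  0.27  0.82 -1.7 ]
{'blue': [(array([624.1, -24.5]), 98.5, 49.7, 8.5)], 'red': [(array([ 590.4, -159.9]), 96.9, 49.4, -0.9)], 'green': [(array([ 468.7, -158.7]), 98.3, 49.5, -16.0)]}
red ((585.725341796875, -163.93014526367188), (47.121822357177734, 96.31462097167969), 89.04365539550781)
red ((672.3507080078125, 779.0034790039062), (76.5279312133789, 194.13632202148438), 29.483413696289062)
green ((463.16339111328125, -165.03271484375), (43.67305374145508, 90.16520690917969), 72.38853454589844)
blue ((619.7513427734375, -28.16927719116211), (96.12097930908203, 47.20399475097656), 8.35459041595459)
blue ((496.85498046875, 1311.7904052734375), (221.43826293945312, 94.06314086914062), 84.47288513183594)
```

Run:
```python
from h import *
o=arm.get_obs(); A=np.array([616.6,-159.9,70]); plan(o["position"],rot(o),A,Rt(-0.9,-34),"a")
```

```text
a calls 2 rows 4 shift [ 0.669 -0.203 -0.983] rot [ 0.0003  0.0914 -0.0003]
```

Call:
jog_arm(
  steps=[
    [[0.3,-0.1,-0.3],[0,0.03,0],0.75],
    [[0.669,-0.203,-0.6],[0.0003,0.0914,-0.0003],0.75],
    [[0.669,-0.203,-0.983],[0.0003,0.0914,-0.0003],0.75],
    [[0.669,-0.203,-0.983],[0.0003,0.0914,-0.0003],0.75],
    [[0.669,-0.203,-0.983],[0.0003,0.0914,-0.0003],0.75],
  ],
)

```text
time_s: 31.07
position: [562.9, -142.3, 141.9]
tool_rot: [-0.004, 0.988, -0.006, -0.157]
wrist_force: [-0.3, -0.1, 1.9]
opening: 66.0
grasp_force: 0.0
```

Call:
jog_arm(
  steps=[
    [[0.3,-0.1,-0.3],[0,0.03,0],0.75],
    [[0.669,-0.203,-0.6],[0.0003,0.0914,-0.0003],0.75],
    [[0.669,-0.203,-0.983],[0.0003,0.0914,-0.0003],0.75],
    [[0.669,-0.203,-0.983],[0.0003,0.0914,-0.0003],0.75],
    [[0.669,-0.203,-0.983],[0.0003,0.0914,-0.0003],0.75],
  ],
)

```text
time_s: 31.48
position: [612.9, -157.8, 59.8]
tool_rot: [-0.004, 0.954, -0.007, -0.3]
wrist_force: [-0.9, 0.2, 1.5]
opening: 66.1
grasp_force: 0.0
```

Call:
jog_arm(
  steps=[
    [[0,0,0],[0,0,0],0.75],
    [[0,0,0],[0,0,0],0.75],
  ],
)

```text
time_s: 31.65
position: [620.2, -160.6, 77.0]
tool_rot: [-0.002, 0.958, -0.008, -0.287]
wrist_force: [0.5, 0.6, 1.6]
opening: 66.0
grasp_force: 0.0
```

Run:
```python
from h import *
o=arm.get_obs(); A=np.array([616.6,-159.9,15]); print(o["position"],o["q"].round(2)); plan(o["position"],rot(o),A,Rt(-0.9,-34),"a")
```

```text
[ 620.15937323 -160.58568536   76.97336921] [ 0.23  1.22 -0.26  0.87  0.27  1.66 -1.59]
a calls 1 rows 3 shift [-0.044  0.009 -0.775] rot [0.0005 0.0035 0.0004]
```

Call:
jog_arm(
  steps=[
    [[0,0,-0.15],[0,0,0],0.75],
    [[-0.02,0,-0.3],[0,0.002,0],0.75],
    [[-0.03,0.009,-0.45],[0,0.003,0],0.75],
    [[-0.044,0.009,-0.6],[0,0.0035,0],0.75],
    [[-0.044,0.009,-0.75],[0,0.0035,0],0.75],
  ],
)

```text
time_s: 32.07
position: [613.0, -158.9, 9.0]
tool_rot: [-0.003, 0.954, -0.007, -0.298]
wrist_force: [0.2, 0.8, -0.3]
opening: 66.0
grasp_force: 0.0
```

Call:
jog_arm(
  steps=[
    [[0,0,-0.08],[0,0,0],0.75],
    [[0,0,-0.16],[0,0,0],0.75],
    [[0,0,-0.22],[0,0,0],0.75],
    [[0,0,-0.28],[0,0,0],0.75],
    [[0,0,-0.28],[0,0,0],0.75],
  ],
)

```text
time_s: 32.48
position: [613.6, -158.8, -12.7]
tool_rot: [-0.003, 0.954, -0.008, -0.298]
wrist_force: [-0.2, 0.9, 1.7]
opening: 65.9
grasp_force: 0.9
```

Run:
```python
from h import *
o=arm.get_obs(); A=np.array([616.6,-159.9,-9.1]); print(o["position"],o["q"].round(2)); plan(o["position"],rot(o),A,Rt(-0.9,-34),"a")
```

```text
[ 613.61360602 -158.84888919  -12.66902755] [ 0.22  1.34 -0.26  0.85  0.29  1.58 -1.59]
a calls 1 rows 2 shift [ 0.037 -0.013  0.045] rot [-0.0002 -0.004   0.0002]
```

Call:
jog_arm(
  steps=[
    [[0,-0.01,0.05],[0,0,0],0.75],
    [[0,-0.01,0.05],[0,0,0],0.75],
    [[0,-0.01,0.05],[0,0,0],0.45],
    [[0,-0.01,0.05],[0,0,0],0.45],
    [[0,-0.01,0.05],[0,0,0],0.45],
  ],
)

```text
time_s: 32.9
position: [613.6, -159.7, -8.8]
tool_rot: [-0.003, 0.955, -0.008, -0.298]
wrist_force: [0.5, 0.4, 0.4]
opening: 49.0
grasp_force: 40.1
```

Call:
jog_arm(
  steps=[
    [[0,0,0],[0,0,0],0.45],
    [[0,0,0],[0,0,0],0.45],
    [[0,0,0],[0,0,0],0.45],
  ],
)

```text
time_s: 33.15
position: [613.6, -159.7, -8.8]
tool_rot: [-0.003, 0.955, -0.008, -0.298]
wrist_force: [-0.0, -0.4, 0.1]
opening: 48.8
grasp_force: 40.0
```

Run:
```python
from h import *
import pickle
o=arm.get_obs(); print(o["position"],o["opening"],o["grasp_force"],o["q"].round(2))
up,fin,R1=place2(o,(590,-159.5),-0.9,(497.2,134.1,26)); print(up,fin); pickle.dump((up,fin,R1),open("red.pkl","wb"))
M=np.array([510,40,210.]); p0=o["position"]+[0,0,110]
plan(p0,rot(o),M,Rt(0,0),"a"); plan(M,Rt(0,0),M,Rt(150,0),"b")
```

```text
[ 613.57396073 -159.70425933   -8.80528784] 48.78348200758202 40.00199496746063 [ 0.22  1.34 -0.26  0.86  0.29  1.58 -1.59]
L,w,h,tau 23.57426083516207 0.1660495486610969 -14.805287839259337 -34.679141835145586
[482.39471216 134.1        162.57426084] [482.39471216 134.1         99.57426084]
a calls 3 rows 4 shift [-0.432  0.832  0.453] rot [-0.0006 -0.0642  0.0016]
b calls 5 rows 6 shift [0. 0. 0.] rot [0.     0.     0.1667]
```

Call:
jog_arm(
  steps=[
    [[0,0,0.15],[0,0,0],0.45],
    [[0,0,0.35],[0,0,0],0.45],
    [[0,0,0.6],[0,0,0],0.45],
    [[0,0,0.8],[0,0,0],0.45],
    [[0,0,0.9],[0,0,0],0.45],
  ],
)

```text
time_s: 33.57
position: [615.3, -159.9, 66.9]
tool_rot: [-0.002, 0.955, -0.008, -0.296]
wrist_force: [1.3, -0.0, -1.0]
opening: 48.9
grasp_force: 40.0
```

Call:
jog_arm(
  steps=[
    [[-0.1,0.2,0.3],[0,-0.02,0],0.45],
    [[-0.2,0.4,0.6],[0,-0.035,0],0.45],
    [[-0.3,0.6,0.8],[0,-0.05,0],0.45],
    [[-0.432,0.832,0.9],[-0.0006,-0.0642,0.0016],0.45],
    [[-0.432,0.832,0.9],[-0.0006,-0.0642,0.0016],0.45],
  ],
)

```text
time_s: 33.98
position: [576.4, -87.9, 139.5]
tool_rot: [-0.003, 0.98, -0.002, -0.2]
wrist_force: [-0.5, 1.4, -0.4]
opening: 48.6
grasp_force: 40.0
```

Call:
jog_arm(
  steps=[
    [[-0.1,0.2,0.2],[0,-0.02,0],0.45],
    [[-0.2,0.4,0.3],[0,-0.035,0],0.45],
    [[-0.3,0.6,0.4],[0,-0.05,0],0.45],
    [[-0.432,0.832,0.45],[-0.0006,-0.0642,0.0016],0.45],
    [[-0.432,0.832,0.45],[-0.0006,-0.0642,0.0016],0.45],
  ],
)

```text
time_s: 34.4
position: [540.9, -21.8, 173.5]
tool_rot: [-0.002, 0.995, 0.001, -0.101]
wrist_force: [-1.6, 0.6, -0.9]
opening: 48.4
grasp_force: 40.0
```

Call:
jog_arm(
  steps=[
    [[-0.1,0.2,0.2],[0,-0.02,0],0.45],
    [[-0.2,0.4,0.3],[0,-0.035,0],0.45],
    [[-0.3,0.6,0.4],[0,-0.05,0],0.45],
    [[-0.432,0.832,0.45],[-0.0006,-0.0642,0.0016],0.45],
    [[-0.432,0.832,0.45],[-0.0006,-0.0642,0.0016],0.45],
  ],
)

```text
time_s: 34.82
position: [506.4, 44.1, 208.6]
tool_rot: [-0.001, 1.0, 0.003, -0.0]
wrist_force: [0.3, 0.8, -1.7]
opening: 48.9
grasp_force: 40.0
```

Call:
jog_arm(
  steps=[
    [[0,0,0],[0,0,0.17],0.45],
    [[0,0,0],[0,0,0.17],0.45],
    [[0,0,0],[0,0,0.17],0.45],
    [[0,0,0],[0,0,0.17],0.45],
    [[0,0,0],[0,0,0.17],0.45],
  ],
)

```text
time_s: 35.23
position: [510.1, 39.1, 207.2]
tool_rot: [0.0, 0.964, 0.266, -0.001]
wrist_force: [0.3, -0.1, -1.7]
opening: 48.8
grasp_force: 40.0
```

Call:
jog_arm(
  steps=[
    [[0,0,0],[0,0,0.17],0.45],
    [[0,0,0],[0,0,0.17],0.45],
    [[0,0,0],[0,0,0.17],0.45],
    [[0,0,0],[0,0,0.17],0.45],
    [[0,0,0],[0,0,0.17],0.45],
  ],
)

```text
time_s: 35.65
position: [510.2, 38.9, 207.0]
tool_rot: [0.0, 0.86, 0.511, -0.001]
wrist_force: [0.1, -0.3, -0.5]
opening: 48.8
grasp_force: 40.0
```

Call:
jog_arm(
  steps=[
    [[0,0,0],[0,0,0.17],0.45],
    [[0,0,0],[0,0,0.17],0.45],
    [[0,0,0],[0,0,0.17],0.45],
    [[0,0,0],[0,0,0.17],0.45],
    [[0,0,0],[0,0,0.17],0.45],
  ],
)

```text
time_s: 36.07
position: [510.2, 38.7, 207.0]
tool_rot: [0.0, 0.695, 0.719, -0.001]
wrist_force: [-0.2, 0.0, -2.3]
opening: 48.7
grasp_force: 40.0
```

Call:
jog_arm(
  steps=[
    [[0,0,0],[0,0,0.17],0.45],
    [[0,0,0],[0,0,0.17],0.45],
    [[0,0,0],[0,0,0.17],0.45],
    [[0,0,0],[0,0,0.17],0.45],
    [[0,0,0],[0,0,0.17],0.45],
  ],
)

```text
time_s: 36.48
position: [510.2, 38.7, 206.9]
tool_rot: [-0.0, 0.48, 0.877, -0.001]
wrist_force: [-0.2, -0.3, -1.4]
opening: 48.5
grasp_force: 40.0
```

Call:
jog_arm(
  steps=[
    [[0,0,0],[0,0,0.17],0.45],
    [[0,0,0],[0,0,0.17],0.45],
    [[0,0,0],[0,0,0.17],0.45],
    [[0,0,0],[0,0,0.17],0.45],
    [[0,0,0],[0,0,0.17],0.45],
  ],
)

```text
time_s: 36.9
position: [510.2, 38.5, 206.8]
tool_rot: [-0.0, 0.232, 0.973, -0.001]
wrist_force: [-0.5, 0.6, -1.9]
opening: 48.5
grasp_force: 40.0
```

Run:
```python
from h import *
import pickle
o=arm.get_obs(); up,fin,R1=pickle.load(open("red.pkl","rb")); print(o["position"],o["opening"],o["q"].round(2)); plan(o["position"],rot(o),up+[0,0,25],R1)
```

```text
[510.2209395   38.54852286 206.7980871 ] 48.49051602894521 [ 0.46  0.77 -1.1   1.89  0.81  1.02  0.1 ]
 calls 2 rows 6 shift [-0.174  0.597 -0.12 ] rot [0.0361 0.1507 0.0685]
```

Call:
jog_arm(
  steps=[
    [[-0.035,0.12,0],[0.007,0.03,0.014],0.45],
    [[-0.07,0.24,0],[0.0144,0.06,0.027],0.45],
    [[-0.105,0.36,-0.05],[0.0217,0.09,0.041],0.45],
    [[-0.14,0.48,-0.1],[0.029,0.12,0.055],0.45],
    [[-0.174,0.597,-0.12],[0.0361,0.1507,0.0685],0.45],
  ],
)

```text
time_s: 37.32
position: [496.6, 86.4, 197.2]
tool_rot: [-0.243, 0.122, 0.962, -0.0]
wrist_force: [0.1, -0.8, -1.9]
opening: 48.7
grasp_force: 40.0
```

Call:
jog_arm(
  steps=[
    [[-0.035,0.12,0],[0.007,0.03,0.014],0.45],
    [[-0.07,0.24,0],[0.0144,0.06,0.027],0.45],
    [[-0.105,0.36,-0.05],[0.0217,0.09,0.041],0.45],
    [[-0.14,0.48,-0.1],[0.029,0.12,0.055],0.45],
    [[-0.174,0.597,-0.12],[0.0361,0.1507,0.0685],0.45],
  ],
)

```text
time_s: 37.73
position: [483.0, 134.6, 187.1]
tool_rot: [-0.466, 0.002, 0.885, -0.0]
wrist_force: [0.4, -0.1, -1.8]
opening: 49.0
grasp_force: 40.0
```

Call:
jog_arm(
  steps=[
    [[0,0,0],[0,0,0],0.45],
    [[0,0,0],[0,0,0],0.45],
  ],
)

```text
time_s: 37.9
position: [482.1, 135.7, 186.1]
tool_rot: [-0.465, 0.003, 0.885, -0.001]
wrist_force: [-0.6, -0.2, -2.0]
opening: 48.4
grasp_force: 40.0
```

Run:
```python
from h import *
import pickle
o=arm.get_obs(); up,fin,R1=pickle.load(open("red.pkl","rb")); print(o["position"],o["opening"],o["q"].round(2)); plan(o["position"],rot(o),fin+[0,0,42],R1)
```

```text
[482.06019769 135.67946133 186.06454947] 48.38124859041163 [ 0.14  1.3  -1.11  1.08  0.39  1.98  0.69]
 calls 1 rows 3 shift [ 0.004 -0.02  -0.556] rot [ 0.0011 -0.0003  0.0014]
```

Call:
jog_arm(
  steps=[
    [[0.004,-0.01,-0.2],[0.0011,0,0.0014],0.45],
    [[0.004,-0.02,-0.35],[0.0011,0,0.0014],0.45],
    [[0.004,-0.02,-0.45],[0.0011,0,0.0014],0.45],
    [[0.004,-0.02,-0.556],[0.0011,0,0.0014],0.45],
    [[0.004,-0.02,-0.556],[0.0011,0,0.0014],0.45],
  ],
)

```text
time_s: 38.32
position: [482.0, 132.7, 141.9]
tool_rot: [-0.464, -0.0, 0.886, -0.0]
wrist_force: [-0.4, -0.2, -2.3]
opening: 48.7
grasp_force: 40.0
```

Run:
```python
from h import *
import pickle
o=arm.get_obs(); up,fin,R1=pickle.load(open("red.pkl","rb")); print(o["position"],o["opening"],o["q"].round(2)); plan(o["position"],rot(o),fin+[0,0,20],R1)
```

```text
[482.00582086 132.74423645 141.93185716] 48.67713868780638 [ 0.14  1.36 -1.1   1.09  0.44  1.94  0.72]
 calls 1 rows 2 shift [ 0.005  0.017 -0.279] rot [ 0.0001 -0.0001 -0.0001]
```

Call:
jog_arm(
  steps=[
    [[0.005,0.01,-0.07],[0,0,0],0.45],
    [[0.005,0.017,-0.14],[0,0,0],0.45],
    [[0.005,0.017,-0.21],[0,0,0],0.45],
    [[0.005,0.017,-0.28],[0,0,0],0.45],
    [[0.005,0.017,-0.28],[0,0,0],0.45],
  ],
)

```text
time_s: 38.73
position: [482.4, 135.1, 119.8]
tool_rot: [-0.465, -0.001, 0.886, -0.0]
wrist_force: [-0.6, -0.4, -1.7]
opening: 48.7
grasp_force: 40.0
```

Call:
jog_arm(
  steps=[
    [[0,0,-0.05],[0,0,0],0.45],
    [[0,0,-0.1],[0,0,0],0.45],
    [[0,0,-0.15],[0,0,0],0.45],
    [[0,0,-0.15],[0,0,0],0.45],
  ],
)

```text
time_s: 39.07
position: [482.5, 135.1, 108.2]
tool_rot: [-0.464, -0.001, 0.886, -0.0]
wrist_force: [-0.8, -0.1, -1.0]
opening: 49.0
grasp_force: 40.0
```

Call:
jog_arm(
  steps=[
    [[0,0,-0.02],[0,0,0],0.45],
    [[0,0,-0.04],[0,0,0],0.45],
    [[0,0,-0.05],[0,0,0],0.45],
    [[0,0,-0.05],[0,0,0],0.45],
  ],
)

```text
time_s: 39.4
position: [482.7, 135.3, 105.0]
tool_rot: [-0.464, -0.001, 0.886, 0.0]
wrist_force: [-0.1, 0.8, -2.1]
opening: 48.9
grasp_force: 40.0
```

Call:
jog_arm(
  steps=[
    [[0,0,-0.02],[0,0,0],0.45],
    [[0,0,-0.035],[0,0,0],0.45],
    [[0,0,-0.035],[0,0,0],0.45],
  ],
)

```text
time_s: 39.65
position: [482.7, 135.2, 102.1]
tool_rot: [-0.464, -0.001, 0.886, 0.0]
wrist_force: [-0.3, 0.8, -1.2]
opening: 48.9
grasp_force: 40.0
```

Call:
jog_arm(
  steps=[
    [[0,0,-0.02],[0,0,0],0.45],
    [[0,0,-0.02],[0,0,0],0.45],
    [[0,0,-0.02],[0,0,0],0.45],
  ],
)

```text
time_s: 39.9
position: [482.7, 135.3, 100.6]
tool_rot: [-0.464, -0.001, 0.886, 0.0]
wrist_force: [-0.5, -0.4, -1.0]
opening: 48.6
grasp_force: 40.0
```

Call:
jog_arm(
  steps=[
    [[0,0,-0.015],[0,0,0],0.45],
    [[0,0,-0.015],[0,0,0],0.45],
    [[0,0,-0.015],[0,0,0],0.45],
  ],
)

```text
time_s: 40.15
position: [482.7, 135.5, 100.2]
tool_rot: [-0.464, -0.001, 0.886, 0.001]
wrist_force: [0.5, -0.3, 2.7]
opening: 48.9
grasp_force: 40.0
```

Call:
jog_arm(
  steps=[
    [[0,0,-0.01],[0,0,0],0.45],
    [[0,0,-0.01],[0,0,0],0.45],
    [[0,0,-0.01],[0,0,0],0.45],
  ],
)

```text
time_s: 40.4
position: [482.6, 135.5, 100.2]
tool_rot: [-0.465, -0.001, 0.886, 0.001]
wrist_force: [0.6, -0.9, 6.2]
opening: 48.5
grasp_force: 40.0
```

Call:
jog_arm(
  steps=[
    [[0,0,0.01],[0,0,0],0.75],
    [[0,0,0.02],[0,0,0],0.75],
    [[0,0,0.02],[0,0,0],0.75],
    [[0,0,0.02],[0,0,0],0.75],
  ],
)

```text
time_s: 40.73
position: [482.8, 135.2, 100.0]
tool_rot: [-0.464, -0.001, 0.886, 0.0]
wrist_force: [1.4, 0.3, -0.1]
opening: 66.1
grasp_force: 0.0
```

Call:
jog_arm(
  steps=[
    [[0.15,0,0.15],[0,0,0],0.75],
    [[0.3,0,0.35],[0,0,0],0.75],
    [[0.4,0,0.6],[0,-0.02,0],0.75],
    [[0.4,0,0.8],[0,-0.05,0],1],
    [[0.4,0,0.9],[0,-0.08,0],1],
  ],
)

```text
time_s: 41.15
position: [515.8, 136.4, 173.2]
tool_rot: [-0.347, -0.0, 0.938, 0.001]
wrist_force: [1.0, 0.2, -0.2]
opening: 77.1
grasp_force: 0.0
```

Call:
jog_arm(
  steps=[
    [[0,-0.2,0.2],[0,-0.03,0],1],
    [[0,-0.4,0.4],[0,-0.06,0],1],
    [[-0.1,-0.6,0.55],[0,-0.09,0],1],
    [[-0.12,-0.8,0.6],[0,-0.12,0],1],
    [[-0.12,-0.9,0.7],[0,-0.1538,0],1],
  ],
)

```text
time_s: 41.57
position: [505.3, 61.0, 228.4]
tool_rot: [-0.113, 0.0, 0.994, -0.001]
wrist_force: [0.4, -0.2, -0.7]
opening: 88.1
grasp_force: 0.0
```

Run:
```python
from h import *
o=arm.get_obs(); print(o["position"],o["q"].round(2)); plan(o["position"],rot(o),[485,0,310],Rt(150,0))
```

```text
[505.25273744  61.01131412 228.35819465] [ 0.42  0.9  -1.23  1.66  0.7   1.38  0.62]
 calls 2 rows 4 shift [-0.127 -0.381  0.51 ] rot [-0.0092 -0.0352 -0.0829]
```

Call:
jog_arm(
  steps=[
    [[-0.127,-0.381,0.51],[-0.0092,-0.0352,-0.0829],1],
    [[-0.127,-0.381,0.51],[-0.0092,-0.0352,-0.0829],1],
    [[-0.127,-0.381,0.51],[-0.0092,-0.0352,-0.0829],1],
    [[-0.127,-0.381,0.51],[-0.0092,-0.0352,-0.0829],1],
  ],
)

```text
time_s: 41.9
position: [494.4, 31.7, 270.3]
tool_rot: [-0.058, 0.13, 0.99, -0.0]
wrist_force: [0.3, -0.6, 0.0]
opening: 87.9
grasp_force: 0.0
```

Call:
jog_arm(
  steps=[
    [[-0.127,-0.381,0.51],[-0.0092,-0.0352,-0.0829],1],
    [[-0.127,-0.381,0.51],[-0.0092,-0.0352,-0.0829],1],
    [[-0.127,-0.381,0.51],[-0.0092,-0.0352,-0.0829],1],
    [[-0.127,-0.381,0.51],[-0.0092,-0.0352,-0.0829],1],
  ],
)

```text
time_s: 42.23
position: [484.4, 2.2, 310.2]
tool_rot: [-0.002, 0.257, 0.966, 0.001]
wrist_force: [-0.8, 0.3, 0.3]
opening: 88.2
grasp_force: 0.0
```

Call:
jog_arm(
  steps=[
    [[0,0,0],[0,0,-0.19],1],
    [[0,0,0],[0,0,-0.19],1],
    [[0,0,0],[0,0,-0.19],1],
    [[0,0,0],[0,0,-0.19],1],
    [[0,0,0],[0,0,-0.19],1],
  ],
)

```text
time_s: 42.65
position: [485.0, 2.8, 309.0]
tool_rot: [-0.003, 0.532, 0.847, 0.001]
wrist_force: [0.4, -0.8, -0.8]
opening: 87.8
grasp_force: 0.0
```

Call:
jog_arm(
  steps=[
    [[0,0,0],[0,0,-0.19],1],
    [[0,0,0],[0,0,-0.19],1],
    [[0,0,0],[0,0,-0.19],1],
    [[0,0,0],[0,0,-0.19],1],
    [[0,0,0],[0,0,-0.19],1],
  ],
)

```text
time_s: 43.07
position: [485.0, 2.9, 309.0]
tool_rot: [-0.002, 0.757, 0.653, 0.001]
wrist_force: [-0.2, 0.9, -0.2]
opening: 87.9
grasp_force: 0.0
```

Call:
jog_arm(
  steps=[
    [[0,0,0],[0,0,-0.19],1],
    [[0,0,0],[0,0,-0.19],1],
    [[0,0,0],[0,0,-0.19],1],
    [[0,0,0],[0,0,-0.19],1],
    [[0,0,0],[0,0,-0.19],1],
  ],
)

```text
time_s: 43.48
position: [484.9, 3.0, 308.9]
tool_rot: [-0.001, 0.916, 0.402, 0.001]
wrist_force: [-0.3, -1.0, 0.4]
opening: 88.5
grasp_force: 0.0
```

Call:
jog_arm(
  steps=[
    [[0,0,0],[0,0,-0.19],1],
    [[0,0,0],[0,0,-0.19],1],
    [[0,0,0],[0,0,-0.19],1],
    [[0,0,0],[0,0,-0.19],1],
    [[0,0,0],[0,0,-0.19],1],
  ],
)

```text
time_s: 43.9
position: [484.9, 3.1, 308.9]
tool_rot: [-0.0, 0.993, 0.115, 0.001]
wrist_force: [0.2, -0.3, 0.6]
opening: 88.1
grasp_force: 0.0
```

Run:
```python
from h import *
o=arm.get_obs(); p,d=arm.camera("wrist"); cv2.imwrite("pics/w9.png",p[:,:,::-1]); print(o["position"],o["q"].round(2)); print(stones(p,cam("wrist",o)))
# depth of tall things over comb
K,Rw,c=cam("wrist",o); v,u=np.mgrid[:420,:560]; P=(np.stack([u,v,np.ones_like(u)],-1)@np.linalg.inv(K).T*d[...,None])@Rw.T+c
m=(P[...,0]>440)&(P[...,0]<620)&(P[...,1]>90)&(P[...,1]<180)&(P[...,2]>110)&(P[...,2]<150)&(d>0)
n,lab,st,ce=cv2.connectedComponentsWithStats(m.astype(np.uint8))
for i in range(1,n):
    if st[i,4]>20: q=P[lab==i]; print(st[i,4],q.mean(0).round(1),q.min(0).round(1),q.max(0).round(1))
A=np.array([623.5-.3+26.6*.989,-24.3+26.6*.148,70]); print(A)
plan(o["position"],rot(o),A,Rt(8.5,-34),"a")
```

```text
[484.89887253   3.10860339 308.85796496] [ 0.27  0.42 -0.55  1.83  0.26  0.96 -1.73]
{'blue': [(array([622.9, -24.4]), 98.8, 49.2, 8.0)], 'green': [(array([ 465.9, -157.2]), 96.5, 50.8, -16.2)], 'grey': [(array([138.3,  47.9]), 72.3, 53.5, -81.4)]}
652 [498.8 133.6 124.4] [491.6 109.8 110. ] [504.1 160.1 128.6]
649 [469.5 132.7 124. ] [462.  108.6 110.1] [474.4 158.8 128.5]
[649.5074 -20.3632  70.    ]
a calls 4 rows 3 shift [ 0.514 -0.073 -0.746] rot [-0.0089  0.0465 -0.0064]
```

Run:
```python
from h import *
o=arm.get_obs(); p,d=arm.camera("wrist"); K,Rw,c=cam("wrist",o); v,u=np.mgrid[:420,:560]; P=(np.stack([u,v,np.ones_like(u)],-1)@np.linalg.inv(K).T*d[...,None])@Rw.T+c
C=(K,Rw,c); hsv=cv2.cvtColor(p,cv2.COLOR_RGB2HSV)
# metallic: low saturation, in world window
W=np.array([[onz(C,(x,y),5)[:2] for x in range(300,440)] for y in range(0,70)])
h=hsv[0:70,300:440]; m=(h[...,1]<28)&(W[...,1]<-45)&(W[...,1]>-110)&(W[...,0]>630)
n,lab,st,ce=cv2.connectedComponentsWithStats(m.astype(np.uint8))
for i in range(1,n):
    if st[i,4]>30: q=W[lab==i]; print(st[i],q.min(0).round(1),q.max(0).round(1), P[0:70,300:440][lab==i][:,2].max().round(1))
a=cv2.resize(p[0:130,270:450,::-1],None,fx=3,fy=3); cv2.imwrite("pics/w10.png",a)
```

```text
[  38    0   67   70 3458] [ 632.8 -110. ] [731.3 -45. ] 477.7
```

View pics/w10.png

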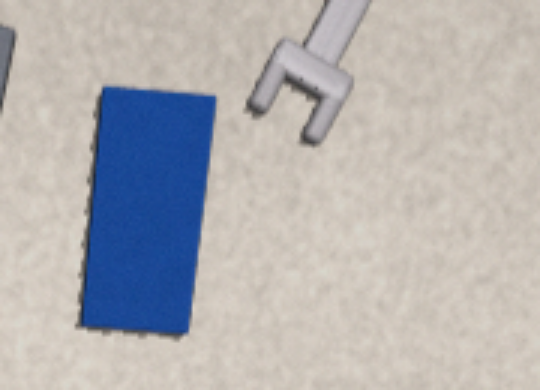

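The wrench prong lies about 15 mm beside the blue stone's far right corner. I'll grip blue 10 mm further in, with a narrower opening.

Run:
```python
from h import *
o=arm.get_obs(); plan(o["position"],rot(o),[639.4,-22,90],Rt(8.3,-34),"a")
```

```text
a calls 3 rows 4 shift [ 0.644 -0.105 -0.912] rot [-0.0119  0.0621 -0.0094]
```

Call:
jog_arm(
  steps=[
    [[0.2,-0.03,-0.3],[-0.003,0.02,-0.003],0.7],
    [[0.4,-0.06,-0.6],[-0.007,0.04,-0.006],0.7],
    [[0.644,-0.105,-0.912],[-0.0119,0.0621,-0.0094],0.7],
    [[0.644,-0.105,-0.912],[-0.0119,0.0621,-0.0094],0.7],
  ],
)

```text
time_s: 44.33
position: [537.5, -6.3, 226.2]
tool_rot: [0.006, 0.989, 0.103, -0.104]
wrist_force: [-0.5, 0.0, -1.5]
opening: 63.6
grasp_force: 0.0
```

Call:
jog_arm(
  steps=[
    [[0.2,-0.03,-0.3],[-0.003,0.02,-0.003],0.7],
    [[0.4,-0.06,-0.6],[-0.007,0.04,-0.006],0.7],
    [[0.644,-0.105,-0.912],[-0.0119,0.0621,-0.0094],0.7],
    [[0.644,-0.105,-0.912],[-0.0119,0.0621,-0.0094],0.7],
  ],
)

```text
time_s: 44.67
position: [587.0, -14.5, 150.7]
tool_rot: [0.013, 0.975, 0.086, -0.203]
wrist_force: [-1.6, 0.5, -2.7]
opening: 61.7
grasp_force: 0.0
```

Call:
jog_arm(
  steps=[
    [[0.2,-0.03,-0.3],[-0.003,0.02,-0.003],0.7],
    [[0.4,-0.06,-0.6],[-0.007,0.04,-0.006],0.7],
    [[0.644,-0.105,-0.8],[-0.0119,0.0621,-0.0094],0.7],
    [[0.644,-0.105,-0.8],[-0.0119,0.0621,-0.0094],0.7],
    [[0.644,-0.105,-0.8],[-0.0119,0.0621,-0.0094],0.7],
  ],
)

```text
time_s: 45.08
position: [638.1, -22.0, 95.5]
tool_rot: [0.021, 0.953, 0.069, -0.293]
wrist_force: [-0.5, 0.0, 0.6]
opening: 61.8
grasp_force: 0.0
```

Run:
```python
from h import *
o=arm.get_obs(); print(o["position"],o["q"].round(2),o["opening"]); plan(o["position"],rot(o),[639.4,-22,30],Rt(8.3,-34),"a")
```

```text
[638.09907247 -22.01288937  95.49731425] [ 0.05  1.22 -0.36  0.84  0.32  1.72 -1.66] 61.75795129491345
a calls 1 rows 3 shift [ 0.016  0.    -0.819] rot [-0.0002 -0.001   0.    ]
```

Call:
jog_arm(
  steps=[
    [[0.016,0,-0.2],[0,0,0],0.7],
    [[0.016,0,-0.4],[0,0,0],0.7],
    [[0.016,0,-0.6],[0,0,0],0.7],
    [[0.016,0,-0.75],[0,0,0],0.7],
    [[0.016,0,-0.8],[0,0,0],0.7],
  ],
)

```text
time_s: 45.5
position: [639.1, -23.1, 34.7]
tool_rot: [0.022, 0.954, 0.068, -0.292]
wrist_force: [-0.2, -0.8, -0.3]
opening: 61.7
grasp_force: 0.0
```

Call:
jog_arm(
  steps=[
    [[0,0,-0.1],[0,0,0],0.7],
    [[0,0,-0.2],[0,0,0],0.7],
    [[0,0,-0.3],[0,0,0],0.7],
    [[0,0,-0.3],[0,0,0],0.7],
    [[0,0,-0.3],[0,0,0],0.7],
  ],
)

```text
time_s: 45.92
position: [640.4, -22.8, 11.5]
tool_rot: [0.022, 0.954, 0.068, -0.291]
wrist_force: [-0.3, 0.3, -0.7]
opening: 61.7
grasp_force: 0.0
```

Run:
```python
from h import *
o=arm.get_obs(); print(o["position"],o["q"].round(2),o["opening"]); plan(o["position"],rot(o),[639.4,-22,-9],Rt(8.3,-34),"a")
```

```text
[640.37211602 -22.83121816  11.51718953] [ 0.05  1.32 -0.35  0.84  0.34  1.63 -1.67] 61.72398576735901
a calls 1 rows 2 shift [-0.012  0.01  -0.256] rot [0.0005 0.0006 0.0007]
```

Call:
jog_arm(
  steps=[
    [[-0.01,0.01,-0.08],[0,0,0],0.7],
    [[-0.01,0.01,-0.16],[0,0,0],0.7],
    [[-0.01,0.01,-0.22],[0,0,0],0.7],
    [[-0.012,0.01,-0.256],[0,0,0],0.7],
    [[-0.012,0.01,-0.256],[0,0,0],0.7],
  ],
)

```text
time_s: 46.33
position: [639.0, -22.1, -9.5]
tool_rot: [0.022, 0.954, 0.068, -0.291]
wrist_force: [0.2, 0.3, 0.4]
opening: 61.5
grasp_force: 0.0
```

Call:
jog_arm(
  steps=[
    [[0,0,0],[0,0,0],0.45],
    [[0,0,0],[0,0,0],0.45],
    [[0,0,0],[0,0,0],0.45],
    [[0,0,0],[0,0,0],0.45],
    [[0,0,0],[0,0,0],0.45],
  ],
)

```text
time_s: 46.75
position: [639.9, -21.9, -8.3]
tool_rot: [0.022, 0.954, 0.068, -0.29]
wrist_force: [0.3, 0.4, -0.9]
opening: 48.8
grasp_force: 40.0
```

Run:
```python
from h import *
import pickle
o=arm.get_obs(); print(o["position"],o["opening"],o["grasp_force"],o["wrist_force"])
up,fin,R1=place2(o,(623,-24.3),8.3,(527.2,134.3,26)); print(up,fin); pickle.dump((up,fin,R1),open("blue.pkl","wb"))
M=np.array([510,40,210.]); p0=o["position"]+[0,0,110]
plan(p0,rot(o),M,Rt(5,0),"a")
```

```text
[639.94971024 -21.94824027  -8.33526938] 48.80459344981737 39.99318480491638 [ 0.31202624  0.38357659 -0.94237126]
L,w,h,tau 17.111666501930948 -0.11966887370271286 -14.335269383851852 -33.82846932474692
[512.86473062 134.3        156.1116665 ] [512.86473062 134.3         93.1116665 ]
a calls 2 rows 4 shift [-0.812  0.387  0.677] rot [ 0.0111 -0.0933 -0.0084]
```

Call:
jog_arm(
  steps=[
    [[0,0,0.15],[0,0,0],0.45],
    [[0,0,0.35],[0,0,0],0.45],
    [[0,0,0.6],[0,0,0],0.45],
    [[0,0,0.8],[0,0,0],0.45],
    [[0,0,0.98],[0,0,0],0.45],
  ],
)

```text
time_s: 47.17
position: [640.6, -22.1, 72.7]
tool_rot: [0.022, 0.955, 0.068, -0.289]
wrist_force: [-0.3, 0.4, -1.7]
opening: 48.2
grasp_force: 40.0
```

Call:
jog_arm(
  steps=[
    [[-0.1,0.05,0.3],[0.002,-0.02,-0.002],0.45],
    [[-0.3,0.1,0.5],[0.004,-0.035,-0.003],0.45],
    [[-0.5,0.25,0.7],[0.007,-0.06,-0.005],0.45],
    [[-0.7,0.32,0.8],[0.009,-0.08,-0.007],0.45],
    [[-0.812,0.387,0.9],[0.0111,-0.0933,-0.0084],0.45],
  ],
)

```text
time_s: 47.58
position: [572.8, 9.3, 145.0]
tool_rot: [0.011, 0.988, 0.057, -0.145]
wrist_force: [0.8, -1.0, -1.1]
opening: 48.7
grasp_force: 40.0
```

Call:
jog_arm(
  steps=[
    [[-0.15,0.05,0.2],[0.002,-0.02,-0.002],0.45],
    [[-0.3,0.1,0.4],[0.004,-0.035,-0.003],0.45],
    [[-0.5,0.25,0.6],[0.007,-0.06,-0.005],0.45],
    [[-0.7,0.32,0.75],[0.009,-0.08,-0.007],0.45],
    [[-0.812,0.387,0.85],[0.0111,-0.0933,-0.0084],0.45],
  ],
)

```text
time_s: 48.0
position: [507.1, 40.1, 212.5]
tool_rot: [0.0, 0.999, 0.044, 0.001]
wrist_force: [-0.5, -0.3, -1.9]
opening: 48.6
grasp_force: 40.0
```

Call:
jog_arm(
  steps=[
    [[0,0,0],[0,0,0.17],0.45],
    [[0,0,0],[0,0,0.17],0.45],
    [[0,0,0],[0,0,0.17],0.45],
    [[0,0,0],[0,0,0.17],0.45],
    [[0,0,0],[0,0,0.17],0.45],
  ],
)

```text
time_s: 48.42
position: [509.5, 39.3, 211.0]
tool_rot: [0.001, 0.951, 0.308, -0.0]
wrist_force: [0.1, -0.2, -0.4]
opening: 48.5
grasp_force: 40.0
```

Call:
jog_arm(
  steps=[
    [[0,0,0],[0,0,0.17],0.45],
    [[0,0,0],[0,0,0.17],0.45],
    [[0,0,0],[0,0,0.17],0.45],
    [[0,0,0],[0,0,0.17],0.45],
    [[0,0,0],[0,0,0.17],0.45],
  ],
)

```text
time_s: 48.83
position: [509.6, 39.1, 210.8]
tool_rot: [0.001, 0.836, 0.548, -0.001]
wrist_force: [0.0, -0.4, -1.9]
opening: 48.0
grasp_force: 40.0
```

Call:
jog_arm(
  steps=[
    [[0,0,0],[0,0,0.17],0.45],
    [[0,0,0],[0,0,0.17],0.45],
    [[0,0,0],[0,0,0.17],0.45],
    [[0,0,0],[0,0,0.17],0.45],
    [[0,0,0],[0,0,0.17],0.45],
  ],
)

```text
time_s: 49.25
position: [509.6, 39.0, 210.6]
tool_rot: [0.001, 0.662, 0.749, -0.001]
wrist_force: [-0.4, 0.4, -1.7]
opening: 48.7
grasp_force: 40.0
```

Call:
jog_arm(
  steps=[
    [[0,0,0],[0,0,0.17],0.45],
    [[0,0,0],[0,0,0.17],0.45],
    [[0,0,0],[0,0,0.17],0.45],
    [[0,0,0],[0,0,0.17],0.45],
    [[0,0,0],[0,0,0.17],0.45],
  ],
)

```text
time_s: 49.67
position: [509.6, 38.8, 210.5]
tool_rot: [0.001, 0.441, 0.898, -0.001]
wrist_force: [0.5, -0.3, -1.1]
opening: 48.5
grasp_force: 40.0
```

Call:
jog_arm(
  steps=[
    [[0,0,0],[0,0,0.17],0.45],
    [[0,0,0],[0,0,0.17],0.45],
    [[0,0,0],[0,0,0.17],0.45],
    [[0,0,0],[0,0,0.17],0.45],
    [[0,0,0],[0,0,0.17],0.45],
  ],
)

```text
time_s: 50.08
position: [509.6, 38.7, 210.4]
tool_rot: [0.001, 0.188, 0.982, -0.001]
wrist_force: [0.7, 0.7, -2.2]
opening: 48.6
grasp_force: 40.0
```

Run:
```python
from h import *
import pickle
o=arm.get_obs(); up,fin,R1=pickle.load(open("blue.pkl","rb")); print(o["position"],o["opening"],o["q"].round(2)); plan(o["position"],rot(o),up+[0,0,10],R1)
```

```text
[509.61559052  38.72409151 210.42373729] 48.611991809403825 [ 0.49  0.8  -1.18  1.89  0.85  1.08  0.14]
 calls 2 rows 6 shift [ 0.02   0.597 -0.277] rot [0.0298 0.1543 0.0547]
```

Call:
jog_arm(
  steps=[
    [[0.005,0.12,-0.02],[0.006,0.03,0.011],0.45],
    [[0.01,0.24,-0.05],[0.012,0.06,0.022],0.45],
    [[0.015,0.36,-0.1],[0.018,0.09,0.033],0.45],
    [[0.02,0.48,-0.15],[0.024,0.12,0.044],0.45],
    [[0.02,0.597,-0.2],[0.0298,0.1543,0.0547],0.45],
  ],
)

```text
time_s: 50.5
position: [511.9, 86.8, 195.3]
tool_rot: [-0.245, 0.101, 0.964, -0.001]
wrist_force: [1.7, -0.5, -1.6]
opening: 48.7
grasp_force: 40.0
```

Call:
jog_arm(
  steps=[
    [[0.005,0.12,-0.02],[0.006,0.03,0.011],0.45],
    [[0.01,0.24,-0.05],[0.012,0.06,0.022],0.45],
    [[0.015,0.36,-0.1],[0.018,0.09,0.033],0.45],
    [[0.02,0.48,-0.15],[0.024,0.12,0.044],0.45],
    [[0.02,0.597,-0.2],[0.0298,0.1543,0.0547],0.45],
  ],
)

```text
time_s: 50.92
position: [514.0, 134.9, 179.1]
tool_rot: [-0.472, 0.004, 0.882, -0.0]
wrist_force: [1.0, 0.1, -2.3]
opening: 48.4
grasp_force: 40.0
```

Call:
jog_arm(
  steps=[
    [[0,0,0],[0,0,0],0.45],
    [[0,0,0],[0,0,0],0.45],
  ],
)

```text
time_s: 51.08
position: [512.8, 136.0, 176.4]
tool_rot: [-0.472, 0.004, 0.882, -0.002]
wrist_force: [0.3, 0.4, -1.0]
opening: 48.5
grasp_force: 40.0
```

Run:
```python
from h import *
import pickle
o=arm.get_obs(); up,fin,R1=pickle.load(open("blue.pkl","rb")); print(o["position"],o["opening"],o["q"].round(2)); plan(o["position"],rot(o),fin+[0,0,42],R1)
```

```text
[512.75720074 136.00372945 176.36612414] 48.46955928245977 [ 0.1   1.35 -1.1   0.92  0.42  2.08  0.73]
 calls 1 rows 3 shift [ 0.001 -0.021 -0.516] rot [ 0.0014 -0.0008  0.0012]
```

Call:
jog_arm(
  steps=[
    [[0,-0.01,-0.15],[0.0014,0,0.0012],0.45],
    [[0,-0.02,-0.3],[0.0014,-0.0008,0.0012],0.45],
    [[0,-0.02,-0.42],[0.0014,-0.0008,0.0012],0.45],
    [[0,-0.02,-0.516],[0.0014,-0.0008,0.0012],0.45],
    [[0,-0.02,-0.516],[0.0014,-0.0008,0.0012],0.45],
  ],
)

```text
time_s: 51.5
position: [512.6, 132.6, 135.1]
tool_rot: [-0.471, 0.002, 0.882, -0.0]
wrist_force: [-0.6, 0.2, -1.7]
opening: 48.7
grasp_force: 40.0
```

Run:
```python
from h import *
import pickle
o=arm.get_obs(); up,fin,R1=pickle.load(open("blue.pkl","rb")); print(o["position"],o["opening"],o["q"].round(2)); plan(o["position"],rot(o),fin+[0,0,20],R1)
```

```text
[512.56970768 132.57829708 135.09669191] 48.66236632655298 [ 0.1   1.4  -1.09  0.93  0.47  2.04  0.76]
 calls 1 rows 2 shift [ 0.004  0.022 -0.275] rot [-0.      0.0002  0.0004]
```

Call:
jog_arm(
  steps=[
    [[0.004,0.01,-0.07],[0,0,0],0.45],
    [[0.004,0.022,-0.14],[0,0,0],0.45],
    [[0.004,0.022,-0.21],[0,0,0],0.45],
    [[0.004,0.022,-0.28],[0,0,0],0.45],
    [[0.004,0.022,-0.28],[0,0,0],0.45],
  ],
)

```text
time_s: 51.92
position: [512.9, 135.3, 112.9]
tool_rot: [-0.471, 0.002, 0.882, 0.0]
wrist_force: [0.5, 0.3, -1.7]
opening: 48.4
grasp_force: 40.0
```

Call:
jog_arm(
  steps=[
    [[0,0,-0.05],[0,0,0],0.45],
    [[0,0,-0.1],[0,0,0],0.45],
    [[0,0,-0.15],[0,0,0],0.45],
    [[0,0,-0.18],[0,0,0],0.45],
    [[0,0,-0.18],[0,0,0],0.45],
  ],
)

```text
time_s: 52.33
position: [513.1, 135.4, 99.2]
tool_rot: [-0.47, 0.001, 0.882, 0.0]
wrist_force: [-0.2, -0.0, -2.9]
opening: 48.8
grasp_force: 40.0
```

Call:
jog_arm(
  steps=[
    [[0,0,-0.02],[0,0,0],0.45],
    [[0,0,-0.04],[0,0,0],0.45],
    [[0,0,-0.04],[0,0,0],0.45],
  ],
)

```text
time_s: 52.58
position: [513.3, 135.5, 96.4]
tool_rot: [-0.47, 0.001, 0.883, 0.0]
wrist_force: [0.0, 0.6, -1.6]
opening: 48.6
grasp_force: 40.0
```

Call:
jog_arm(
  steps=[
    [[0,0,-0.02],[0,0,0],0.45],
    [[0,0,-0.025],[0,0,0],0.45],
    [[0,0,-0.025],[0,0,0],0.45],
  ],
)

```text
time_s: 52.83
position: [513.3, 135.5, 94.5]
tool_rot: [-0.47, 0.001, 0.883, 0.0]
wrist_force: [0.1, 0.3, -1.9]
opening: 48.3
grasp_force: 40.0
```

Call:
jog_arm(
  steps=[
    [[0,0,-0.012],[0,0,0],0.45],
    [[0,0,-0.012],[0,0,0],0.45],
    [[0,0,-0.012],[0,0,0],0.45],
  ],
)

```text
time_s: 53.08
position: [513.3, 135.5, 93.6]
tool_rot: [-0.47, 0.001, 0.883, 0.0]
wrist_force: [-0.4, -0.7, -2.2]
opening: 48.3
grasp_force: 40.0
```

Call:
jog_arm(
  steps=[
    [[0,0,-0.012],[0,0,0],0.45],
    [[0,0,-0.012],[0,0,0],0.45],
    [[0,0,-0.012],[0,0,0],0.45],
  ],
)

```text
time_s: 53.33
position: [513.3, 135.5, 93.2]
tool_rot: [-0.47, 0.001, 0.883, 0.001]
wrist_force: [1.0, -0.2, 0.9]
opening: 48.4
grasp_force: 40.0
```

Call:
jog_arm(
  steps=[
    [[0,0,0.01],[0,0,0],0.75],
    [[0,0,0.01],[0,0,0],0.75],
    [[0,0,0.01],[0,0,0],0.75],
    [[0,0,0.01],[0,0,0],0.75],
  ],
)

```text
time_s: 53.67
position: [513.3, 135.6, 93.5]
tool_rot: [-0.47, 0.001, 0.883, 0.001]
wrist_force: [0.9, -0.9, -0.1]
opening: 66.0
grasp_force: 0.0
```

Call:
jog_arm(
  steps=[
    [[0.1,0,0.2],[0,0,0],0.75],
    [[0.2,0,0.45],[0,0,0],0.75],
    [[0.25,0,0.7],[0,-0.02,0],0.75],
    [[0.25,0,0.85],[0,-0.05,0],1],
    [[0.25,0,0.95],[0,-0.08,0],1],
  ],
)

```text
time_s: 54.08
position: [534.0, 136.4, 170.3]
tool_rot: [-0.353, 0.002, 0.936, 0.001]
wrist_force: [1.0, 0.2, 0.0]
opening: 77.6
grasp_force: 0.0
```

Call:
jog_arm(
  steps=[
    [[0,-0.2,0.2],[0,-0.03,0],1],
    [[0,-0.4,0.4],[0,-0.06,0],1],
    [[-0.1,-0.6,0.55],[0,-0.09,0],1],
    [[-0.12,-0.8,0.6],[0,-0.12,0],1],
    [[-0.12,-0.9,0.7],[0,-0.1538,0],1],
  ],
)

```text
time_s: 54.5
position: [523.8, 61.2, 225.8]
tool_rot: [-0.119, 0.002, 0.993, 0.0]
wrist_force: [0.4, -0.3, 0.3]
opening: 88.5
grasp_force: 0.0
```

Run:
```python
from h import *
o=arm.get_obs(); print(o["position"],o["q"].round(2)); plan(o["position"],rot(o),[470,-20,310],Rt(150,0))
```

```text
[523.78431537  61.19713339 225.80743586] [ 0.39  0.91 -1.17  1.59  0.67  1.39  0.68]
 calls 2 rows 4 shift [-0.336 -0.507  0.526] rot [-0.01   -0.0372 -0.0822]
```

Call:
jog_arm(
  steps=[
    [[-0.336,-0.507,0.526],[-0.01,-0.0372,-0.0822],1],
    [[-0.336,-0.507,0.526],[-0.01,-0.0372,-0.0822],1],
    [[-0.336,-0.507,0.526],[-0.01,-0.0372,-0.0822],1],
    [[-0.336,-0.507,0.526],[-0.01,-0.0372,-0.0822],1],
  ],
)

```text
time_s: 54.83
position: [495.9, 21.6, 269.1]
tool_rot: [-0.061, 0.132, 0.989, 0.0]
wrist_force: [0.7, -0.4, 0.2]
opening: 87.7
grasp_force: 0.0
```

Call:
jog_arm(
  steps=[
    [[-0.336,-0.507,0.526],[-0.01,-0.0372,-0.0822],1],
    [[-0.336,-0.507,0.526],[-0.01,-0.0372,-0.0822],1],
    [[-0.336,-0.507,0.526],[-0.01,-0.0372,-0.0822],1],
    [[-0.336,-0.507,0.526],[-0.01,-0.0372,-0.0822],1],
  ],
)

```text
time_s: 55.17
position: [469.4, -17.8, 310.1]
tool_rot: [-0.002, 0.257, 0.966, 0.001]
wrist_force: [-0.3, 0.0, 0.3]
opening: 87.8
grasp_force: 0.0
```

Call:
jog_arm(
  steps=[
    [[0,0,0],[0,0,-0.185],1],
    [[0,0,0],[0,0,-0.185],1],
    [[0,0,0],[0,0,-0.185],1],
    [[0,0,0],[0,0,-0.185],1],
    [[0,0,0],[0,0,-0.185],1],
  ],
)

```text
time_s: 55.58
position: [470.5, -16.6, 308.9]
tool_rot: [-0.003, 0.525, 0.851, 0.002]
wrist_force: [0.3, -0.3, 0.2]
opening: 88.1
grasp_force: 0.0
```

Call:
jog_arm(
  steps=[
    [[0,0,0],[0,0,-0.185],1],
    [[0,0,0],[0,0,-0.185],1],
    [[0,0,0],[0,0,-0.185],1],
    [[0,0,0],[0,0,-0.185],1],
    [[0,0,0],[0,0,-0.185],1],
  ],
)

```text
time_s: 56.0
position: [470.5, -16.5, 308.9]
tool_rot: [-0.002, 0.746, 0.665, 0.002]
wrist_force: [-1.1, 0.1, -0.2]
opening: 88.6
grasp_force: 0.0
```

Call:
jog_arm(
  steps=[
    [[0,0,0],[0,0,-0.185],1],
    [[0,0,0],[0,0,-0.185],1],
    [[0,0,0],[0,0,-0.185],1],
    [[0,0,0],[0,0,-0.185],1],
    [[0,0,0],[0,0,-0.185],1],
  ],
)

```text
time_s: 56.42
position: [470.4, -16.4, 308.8]
tool_rot: [-0.001, 0.906, 0.424, 0.002]
wrist_force: [-0.0, -0.2, -0.2]
opening: 88.2
grasp_force: 0.0
```

Call:
jog_arm(
  steps=[
    [[0,0,0],[0,0,-0.185],1],
    [[0,0,0],[0,0,-0.185],1],
    [[0,0,0],[0,0,-0.185],1],
    [[0,0,0],[0,0,-0.185],1],
    [[0,0,0],[0,0,-0.185],1],
  ],
)

```text
time_s: 56.83
position: [470.4, -16.3, 308.7]
tool_rot: [-0.0, 0.989, 0.147, 0.001]
wrist_force: [0.2, -0.6, -0.6]
opening: 88.1
grasp_force: 0.0
```

```bash
cat >> h.py <<'E'
def tops(o,d):
    K,Rw,c=cam("wrist",o); v,u=np.mgrid[:420,:560]; P=(np.stack([u,v,np.ones_like(u)],-1)@np.linalg.inv(K).T*d[...,None])@Rw.T+c
    m=(P[...,0]>440)&(P[...,0]<620)&(P[...,1]>90)&(P[...,1]<180)&(P[...,2]>110)&(P[...,2]<150)&(d>0)
    n,lab,st,ce=cv2.connectedComponentsWithStats(m.astype(np.uint8))
    for i in range(1,n):
        if st[i,4]>20: q=P[lab==i]; print(st[i,4],q.mean(0).round(1),q.min(0).round(1),q.max(0).round(1))
E
python3 - <<'E'
from h import *
o=arm.get_obs(); p,d=arm.camera("wrist"); print(o["position"],o["q"].round(2)); S=stones(p,cam("wrist",o)); print(S); tops(o,d)
c,_,_,ang=S["green"][0]; k=np.radians(ang); u=np.array([np.cos(k),np.sin(k)])
for tau,L in((-34,26.6),(-42,24.6)):
    A=np.array([*(c+L*u),80]); print(A); plan(o["position"],rot(o),A,Rt(ang,tau),"a")
E
```

```text
[470.43434388 -16.32699835 308.67798581] [ 0.3   0.4  -0.52  1.87  0.24  0.93 -1.61]
{'green': [(array([ 466.1, -157.2]), 97.5, 51.0, -16.1)]}
653 [528.4 132.3 125.4] [522.2 108.7 110.2] [534.2 158.9 128.8]
662 [498.5 133.2 124.8] [491.6 109.7 110.1] [504.  160.  128.5]
675 [469.2 132.5 124.2] [461.9 108.7 110.1] [474.4 159.2 128.4]
[ 491.6567255  -164.57656978   80.        ]
a calls 3 rows 4 shift [ 0.088 -0.618 -0.953] rot [-0.0004  0.0641 -0.0592]
[ 489.73516719 -164.02194047   80.        ]
a calls 3 rows 4 shift [ 0.08  -0.615 -0.953] rot [-0.0005  0.0791 -0.0582]
```

Call:
jog_arm(
  steps=[
    [[0.02,-0.2,-0.3],[0,0.025,-0.02],0.75],
    [[0.04,-0.4,-0.6],[0,0.05,-0.04],0.75],
    [[0.08,-0.615,-0.953],[-0.0005,0.0791,-0.0582],0.75],
    [[0.08,-0.615,-0.953],[-0.0005,0.0791,-0.0582],0.75],
  ],
)

```text
time_s: 57.22
position: [475.7, -70.3, 223.6]
tool_rot: [-0.018, 0.99, 0.054, -0.129]
wrist_force: [-0.8, -0.6, -1.6]
opening: 66.6
grasp_force: 0.0
```

Call:
jog_arm(
  steps=[
    [[0.02,-0.2,-0.3],[0,0.025,-0.02],0.75],
    [[0.04,-0.4,-0.6],[0,0.05,-0.04],0.75],
    [[0.08,-0.615,-0.953],[-0.0005,0.0791,-0.0582],0.75],
    [[0.08,-0.615,-0.953],[-0.0005,0.0791,-0.0582],0.75],
  ],
)

```text
time_s: 57.55
position: [479.8, -119.3, 145.1]
tool_rot: [-0.035, 0.967, -0.039, -0.25]
wrist_force: [-0.1, -0.9, -2.5]
opening: 65.9
grasp_force: 0.0
```

Call:
jog_arm(
  steps=[
    [[0.02,-0.2,-0.2],[0,0.025,-0.02],0.75],
    [[0.04,-0.4,-0.4],[0,0.05,-0.04],0.75],
    [[0.08,-0.615,-0.7],[-0.0005,0.0791,-0.0582],0.75],
    [[0.08,-0.615,-0.7],[-0.0005,0.0791,-0.0582],0.75],
    [[0.08,-0.615,-0.7],[-0.0005,0.0791,-0.0582],0.75],
  ],
)

```text
time_s: 57.97
position: [487.3, -164.6, 96.8]
tool_rot: [-0.051, 0.924, -0.128, -0.357]
wrist_force: [-0.3, 0.0, 1.3]
opening: 65.8
grasp_force: 0.0
```

Run:
```python
from h import *
o=arm.get_obs(); print(o["position"],o["q"].round(2),o["opening"]); plan(o["position"],rot(o),[489.7,-164.0,35],Rt(-16.1,-42),"a")
s,_=arm.camera("side"); C=cam("side")
for c in blobs(s,"green",200,700): print(cv2.minAreaRect(np.array([onz(C,q[0],12)[:2] for q in c],np.float32)))
```

```text
[ 487.28948012 -164.55910434   96.76873437] [ 0.36  1.11 -0.25  1.24  0.14  1.55 -1.75] 65.8043932945946
a calls 1 rows 3 shift [ 0.03   0.007 -0.772] rot [-0.0012 -0.0015 -0.0012]
((463.15643310546875, -165.01670837402344), (43.67768096923828, 90.12721252441406), 72.408203125)
```

Green is unmoved. I'll descend gently.

Call:
jog_arm(
  steps=[
    [[0.03,0,-0.2],[0,0,0],0.75],
    [[0.03,0.007,-0.4],[-0.0012,-0.0015,-0.0012],0.75],
    [[0.03,0.007,-0.6],[-0.0012,-0.0015,-0.0012],0.75],
    [[0.03,0.007,-0.75],[-0.0012,-0.0015,-0.0012],0.75],
    [[0.03,0.007,-0.772],[-0.0012,-0.0015,-0.0012],0.75],
  ],
)

```text
time_s: 58.43
position: [491.1, -163.8, 39.1]
tool_rot: [-0.049, 0.926, -0.131, -0.352]
wrist_force: [-0.2, -0.3, -0.9]
opening: 66.4
grasp_force: 0.0
```

Call:
jog_arm(
  steps=[
    [[0,0,-0.1],[0,0,0],0.75],
    [[0,0,-0.2],[0,0,0],0.75],
    [[0,0,-0.3],[0,0,0],0.75],
    [[0,0,-0.3],[0,0,0],0.75],
    [[0,0,-0.3],[0,0,0],0.75],
  ],
)

```text
time_s: 58.85
position: [491.2, -164.6, 15.1]
tool_rot: [-0.049, 0.925, -0.132, -0.352]
wrist_force: [0.2, -0.1, 0.2]
opening: 66.2
grasp_force: 0.0
```

Run:
```python
from h import *
o=arm.get_obs(); print(o["position"],o["q"].round(2),o["opening"],o["wrist_force"]); plan(o["position"],rot(o),[489.7,-164.0,-6],Rt(-16.1,-42),"a")
```

```text
[ 491.24119153 -164.57315098   15.0554587 ] [ 0.35  1.22 -0.24  1.23  0.16  1.44 -1.76] 66.15644480732442 [ 0.15566471 -0.09470237  0.17404485]
a calls 1 rows 2 shift [-0.019  0.007 -0.263] rot [0.0013 0.0019 0.0005]
```

Call:
jog_arm(
  steps=[
    [[-0.01,0.007,-0.08],[0,0,0],0.75],
    [[-0.019,0.007,-0.16],[0,0,0],0.75],
    [[-0.019,0.007,-0.22],[0,0,0],0.75],
    [[-0.019,0.007,-0.26],[0,0,0],0.75],
    [[-0.019,0.007,-0.26],[0,0,0],0.75],
  ],
)

```text
time_s: 59.27
position: [489.4, -163.9, -6.2]
tool_rot: [-0.049, 0.925, -0.132, -0.352]
wrist_force: [-0.2, 0.2, 0.8]
opening: 66.3
grasp_force: 0.0
```

Call:
jog_arm(
  steps=[
    [[0,0,0],[0,0,0],0.45],
    [[0,0,0],[0,0,0],0.45],
    [[0,0,0],[0,0,0],0.45],
    [[0,0,0],[0,0,0],0.45],
    [[0,0,0],[0,0,0],0.45],
  ],
)

```text
time_s: 59.68
position: [490.2, -164.2, -5.2]
tool_rot: [-0.049, 0.926, -0.132, -0.351]
wrist_force: [-0.6, -1.2, 0.0]
opening: 48.0
grasp_force: 40.0
```

Run:
```python
from h import *
import pickle
o=arm.get_obs(); print(o["position"],o["opening"],o["grasp_force"],o["wrist_force"])
up,fin,R1=place2(o,(466.5,-157.5),-16.1,(557.2,134.5,26)); print(up,fin); pickle.dump((up,fin,R1),open("green.pkl","wb"))
M=np.array([510,30,215.]); p0=o["position"]+[0,0,110]
plan(p0,rot(o),M,Rt(0,0),"a")
```

```text
[ 490.22982028 -164.23412825   -5.21547316] 48.01361406165463 39.995936505147256 [-0.61078321 -1.22212135  0.03476278]
L,w,h,tau 24.66658910191779 0.11061683918085408 -11.21547315855157 -41.51721869389782
[545.98452684 134.5        163.6665891 ] [545.98452684 134.5        100.6665891 ]
a calls 3 rows 4 shift [0.082 0.809 0.459] rot [-0.0106 -0.0764  0.0287]
```

Call:
jog_arm(
  steps=[
    [[0,0,0.15],[0,0,0],0.45],
    [[0,0,0.35],[0,0,0],0.45],
    [[0,0,0.6],[0,0,0],0.45],
    [[0,0,0.8],[0,0,0],0.45],
    [[0,0,0.98],[0,0,0],0.45],
  ],
)

```text
time_s: 60.1
position: [490.8, -164.2, 75.5]
tool_rot: [-0.049, 0.926, -0.132, -0.35]
wrist_force: [0.2, 0.2, -1.6]
opening: 48.1
grasp_force: 40.0
```

Call:
jog_arm(
  steps=[
    [[0.016,0.16,0.2],[-0.002,-0.015,0.006],0.45],
    [[0.03,0.32,0.4],[-0.004,-0.03,0.012],0.45],
    [[0.05,0.5,0.6],[-0.006,-0.045,0.017],0.45],
    [[0.065,0.65,0.75],[-0.0085,-0.06,0.023],0.45],
    [[0.082,0.809,0.85],[-0.0106,-0.0764,0.0287],0.45],
  ],
)

```text
time_s: 60.52
position: [497.4, -98.6, 143.4]
tool_rot: [-0.033, 0.967, -0.089, -0.235]
wrist_force: [-0.2, -0.7, -1.5]
opening: 48.1
grasp_force: 40.0
```

Call:
jog_arm(
  steps=[
    [[0.016,0.16,0.1],[-0.002,-0.015,0.006],0.45],
    [[0.03,0.32,0.2],[-0.004,-0.03,0.012],0.45],
    [[0.05,0.5,0.3],[-0.006,-0.045,0.017],0.45],
    [[0.065,0.65,0.4],[-0.0085,-0.06,0.023],0.45],
    [[0.082,0.809,0.45],[-0.0106,-0.0764,0.0287],0.45],
  ],
)

```text
time_s: 60.93
position: [503.5, -34.0, 179.0]
tool_rot: [-0.017, 0.992, -0.045, -0.118]
wrist_force: [0.3, -0.3, -1.9]
opening: 48.1
grasp_force: 40.0
```

Call:
jog_arm(
  steps=[
    [[0.016,0.16,0.1],[-0.002,-0.015,0.006],0.45],
    [[0.03,0.32,0.2],[-0.004,-0.03,0.012],0.45],
    [[0.05,0.5,0.3],[-0.006,-0.045,0.017],0.45],
    [[0.065,0.65,0.4],[-0.0085,-0.06,0.023],0.45],
    [[0.082,0.809,0.45],[-0.0106,-0.0764,0.0287],0.45],
  ],
)

```text
time_s: 61.35
position: [509.8, 30.7, 215.0]
tool_rot: [-0.0, 1.0, 0.0, 0.002]
wrist_force: [-0.3, -0.2, -2.6]
opening: 48.0
grasp_force: 40.0
```

Call:
jog_arm(
  steps=[
    [[0,0,0],[0,0,0.17],0.45],
    [[0,0,0],[0,0,0.17],0.45],
    [[0,0,0],[0,0,0.17],0.45],
    [[0,0,0],[0,0,0.17],0.45],
    [[0,0,0],[0,0,0.17],0.45],
  ],
)

```text
time_s: 61.77
position: [509.0, 29.7, 213.9]
tool_rot: [0.0, 0.964, 0.266, -0.001]
wrist_force: [-0.4, 0.2, -1.4]
opening: 47.9
grasp_force: 40.0
```

Call:
jog_arm(
  steps=[
    [[0,0,0],[0,0,0.17],0.45],
    [[0,0,0],[0,0,0.17],0.45],
    [[0,0,0],[0,0,0.17],0.45],
    [[0,0,0],[0,0,0.17],0.45],
    [[0,0,0],[0,0,0.17],0.45],
  ],
)

```text
time_s: 62.18
position: [509.0, 29.4, 213.8]
tool_rot: [0.0, 0.859, 0.511, -0.001]
wrist_force: [-0.4, 0.6, -1.8]
opening: 47.9
grasp_force: 40.0
```

Call:
jog_arm(
  steps=[
    [[0,0,0],[0,0,0.17],0.45],
    [[0,0,0],[0,0,0.17],0.45],
    [[0,0,0],[0,0,0.17],0.45],
    [[0,0,0],[0,0,0.17],0.45],
    [[0,0,0],[0,0,0.17],0.45],
  ],
)

```text
time_s: 62.6
position: [509.0, 29.3, 213.7]
tool_rot: [0.001, 0.694, 0.72, -0.001]
wrist_force: [-0.4, 0.3, -1.0]
opening: 47.9
grasp_force: 40.0
```

Call:
jog_arm(
  steps=[
    [[0,0,0],[0,0,0.17],0.45],
    [[0,0,0],[0,0,0.17],0.45],
    [[0,0,0],[0,0,0.17],0.45],
    [[0,0,0],[0,0,0.17],0.45],
    [[0,0,0],[0,0,0.17],0.45],
  ],
)

```text
time_s: 63.02
position: [509.1, 29.1, 213.6]
tool_rot: [0.0, 0.48, 0.877, -0.001]
wrist_force: [-0.2, 0.1, -1.2]
opening: 48.1
grasp_force: 40.0
```

Call:
jog_arm(
  steps=[
    [[0,0,0],[0,0,0.17],0.45],
    [[0,0,0],[0,0,0.17],0.45],
    [[0,0,0],[0,0,0.17],0.45],
    [[0,0,0],[0,0,0.17],0.45],
    [[0,0,0],[0,0,0.17],0.45],
  ],
)

```text
time_s: 63.43
position: [509.1, 29.0, 213.5]
tool_rot: [0.0, 0.231, 0.973, -0.002]
wrist_force: [-0.0, 0.8, -2.3]
opening: 48.0
grasp_force: 40.0
```

Run:
```python
from h import *
import pickle
o=arm.get_obs(); up,fin,R1=pickle.load(open("green.pkl","rb")); print(o["position"],o["opening"],o["q"].round(2)); plan(o["position"],rot(o),up+[0,0,10],R1)
```

```text
[509.12117686  29.02325979 213.48202141] 48.04028773029628 [ 0.48  0.75 -1.1   1.89  0.8   1.02  0.13]
 calls 2 rows 5 shift [ 0.23   0.659 -0.249] rot [0.0318 0.1323 0.0691]
```

Call:
jog_arm(
  steps=[
    [[0.06,0.12,0.02],[0.006,0.026,0.014],0.45],
    [[0.12,0.25,0.04],[0.0127,0.053,0.028],0.45],
    [[0.17,0.39,0.04],[0.019,0.079,0.041],0.45],
    [[0.23,0.52,0.04],[0.025,0.106,0.055],0.45],
    [[0.25,0.659,0.04],[0.0318,0.1323,0.0691],0.45],
  ],
)

```text
time_s: 63.85
position: [530.4, 82.0, 217.2]
tool_rot: [-0.213, 0.122, 0.969, -0.001]
wrist_force: [-0.2, 0.2, -1.7]
opening: 48.1
grasp_force: 40.0
```

Call:
jog_arm(
  steps=[
    [[0.06,0.12,0],[0.006,0.026,0.014],0.45],
    [[0.12,0.25,0],[0.0127,0.053,0.028],0.45],
    [[0.17,0.39,0],[0.019,0.079,0.041],0.45],
    [[0.21,0.52,0],[0.025,0.106,0.055],0.45],
    [[0.21,0.659,0],[0.0318,0.1323,0.0691],0.45],
  ],
)

```text
time_s: 64.27
position: [547.3, 135.0, 216.8]
tool_rot: [-0.412, 0.004, 0.911, -0.0]
wrist_force: [0.4, 0.3, -2.8]
opening: 48.0
grasp_force: 40.0
```

Call:
jog_arm(
  steps=[
    [[0,0,0],[0,0,0],0.45],
    [[0,0,0],[0,0,0],0.45],
  ],
)

```text
time_s: 64.43
position: [546.2, 136.4, 215.4]
tool_rot: [-0.411, 0.004, 0.912, -0.001]
wrist_force: [0.2, 0.3, -1.3]
opening: 47.9
grasp_force: 40.0
```

Run:
```python
from h import *
import pickle
o=arm.get_obs(); up,fin,R1=pickle.load(open("green.pkl","rb")); print(o["position"],o["opening"],o["q"].round(2)); plan(o["position"],rot(o),fin+[0,0,60],R1)
```

```text
[546.23134566 136.39109231 215.40942348] 47.93186610704323 [ 0.08  1.26 -1.07  0.87  0.45  2.08  0.79]
 calls 1 rows 3 shift [-0.003 -0.024 -0.684] rot [ 0.0011 -0.0003  0.0012]
```

Call:
jog_arm(
  steps=[
    [[0,-0.01,-0.2],[0.0011,0,0.0012],0.45],
    [[0,-0.015,-0.4],[0.0011,0,0.0012],0.45],
    [[0,-0.015,-0.55],[0.0011,0,0.0012],0.45],
    [[0,-0.015,-0.68],[0.0011,0,0.0012],0.45],
    [[0,-0.015,-0.68],[0.0011,0,0.0012],0.45],
  ],
)

```text
time_s: 64.85
position: [545.8, 132.7, 159.2]
tool_rot: [-0.412, 0.002, 0.911, -0.0]
wrist_force: [-0.0, 0.9, -2.3]
opening: 48.3
grasp_force: 40.0
```

Call:
jog_arm(
  steps=[
    [[0,0,-0.1],[0,0,0],0.45],
    [[0,0,-0.18],[0,0,0],0.45],
    [[0,0,-0.23],[0,0,0],0.45],
    [[0,0,-0.23],[0,0,0],0.45],
  ],
)

```text
time_s: 65.18
position: [546.3, 134.2, 142.5]
tool_rot: [-0.411, 0.002, 0.911, 0.0]
wrist_force: [-0.5, -0.4, -1.7]
opening: 48.3
grasp_force: 40.0
```

Run:
```python
from h import *
import pickle
o=arm.get_obs(); up,fin,R1=pickle.load(open("green.pkl","rb")); print(o["position"],o["opening"],o["q"].round(2)); plan(o["position"],rot(o),fin+[0,0,20],R1)
```

```text
[546.2803127  134.18245716 142.51849273] 48.31103173271387 [ 0.09  1.34 -1.06  0.9   0.5   1.99  0.82]
 calls 1 rows 2 shift [-0.004  0.004 -0.273] rot [-0.0003 -0.0006  0.0003]
```

Call:
jog_arm(
  steps=[
    [[-0.004,0,-0.07],[0,0,0],0.45],
    [[-0.004,0.004,-0.14],[0,0,0],0.45],
    [[-0.004,0.004,-0.21],[0,0,0],0.45],
    [[-0.004,0.004,-0.28],[0,0,0],0.45],
    [[-0.004,0.004,-0.28],[0,0,0],0.45],
  ],
)

```text
time_s: 65.6
position: [545.8, 134.4, 119.6]
tool_rot: [-0.412, 0.002, 0.911, 0.0]
wrist_force: [-0.7, -0.2, -2.3]
opening: 48.1
grasp_force: 40.0
```

Call:
jog_arm(
  steps=[
    [[0,0,-0.05],[0,0,0],0.45],
    [[0,0,-0.1],[0,0,0],0.45],
    [[0,0,-0.15],[0,0,0],0.45],
    [[0,0,-0.18],[0,0,0],0.45],
    [[0,0,-0.18],[0,0,0],0.45],
  ],
)

```text
time_s: 66.02
position: [546.0, 134.5, 105.9]
tool_rot: [-0.411, 0.002, 0.911, 0.0]
wrist_force: [0.4, 0.5, -1.7]
opening: 47.8
grasp_force: 40.0
```

Call:
jog_arm(
  steps=[
    [[0,0,-0.02],[0,0,0],0.45],
    [[0,0,-0.035],[0,0,0],0.45],
    [[0,0,-0.035],[0,0,0],0.45],
  ],
)

```text
time_s: 66.27
position: [546.2, 134.6, 103.7]
tool_rot: [-0.411, 0.002, 0.912, 0.001]
wrist_force: [0.0, 0.2, -2.5]
opening: 48.2
grasp_force: 40.0
```

Call:
jog_arm(
  steps=[
    [[0,0,-0.012],[0,0,0],0.45],
    [[0,0,-0.012],[0,0,0],0.45],
    [[0,0,-0.012],[0,0,0],0.45],
  ],
)

```text
time_s: 66.52
position: [546.2, 134.7, 102.9]
tool_rot: [-0.411, 0.002, 0.912, 0.001]
wrist_force: [-0.4, 0.7, -2.1]
opening: 48.2
grasp_force: 40.0
```

Call:
jog_arm(
  steps=[
    [[0,0,-0.015],[0,0,0],0.45],
    [[0,0,-0.015],[0,0,0],0.45],
    [[0,0,-0.015],[0,0,0],0.45],
  ],
)

```text
time_s: 66.77
position: [546.2, 134.6, 101.6]
tool_rot: [-0.411, 0.002, 0.912, 0.001]
wrist_force: [0.2, -0.3, -1.2]
opening: 48.1
grasp_force: 40.0
```

Call:
jog_arm(
  steps=[
    [[0,0,-0.012],[0,0,0],0.45],
    [[0,0,-0.012],[0,0,0],0.45],
    [[0,0,-0.012],[0,0,0],0.45],
  ],
)

```text
time_s: 67.02
position: [546.1, 134.8, 101.1]
tool_rot: [-0.411, 0.001, 0.912, 0.001]
wrist_force: [0.0, 0.1, 1.1]
opening: 48.4
grasp_force: 40.0
```

Call:
jog_arm(
  steps=[
    [[0,0,-0.012],[0,0,0],0.45],
    [[0,0,-0.012],[0,0,0],0.45],
    [[0,0,-0.012],[0,0,0],0.45],
  ],
)

```text
time_s: 67.27
position: [546.1, 134.9, 101.0]
tool_rot: [-0.411, 0.001, 0.911, 0.001]
wrist_force: [1.7, -0.8, 5.7]
opening: 48.1
grasp_force: 40.0
```

Call:
jog_arm(
  steps=[
    [[0,0,0.01],[0,0,0],0.75],
    [[0,0,0.01],[0,0,0],0.75],
    [[0,0,0.01],[0,0,0],0.75],
    [[0,0,0.01],[0,0,0],0.75],
  ],
)

```text
time_s: 67.6
position: [546.2, 134.5, 100.2]
tool_rot: [-0.411, 0.002, 0.912, 0.0]
wrist_force: [-1.0, -0.8, 0.2]
opening: 66.5
grasp_force: 0.0
```

Call:
jog_arm(
  steps=[
    [[0.1,0,0.2],[0,0,0],0.75],
    [[0.2,0,0.45],[0,0,0],0.75],
    [[0.2,0,0.7],[0,-0.02,0],0.75],
    [[0.2,0,0.85],[0,-0.05,0],1],
    [[0.2,0,0.95],[0,-0.08,0],1],
  ],
)

```text
time_s: 68.02
position: [562.9, 135.5, 177.2]
tool_rot: [-0.291, 0.002, 0.957, 0.002]
wrist_force: [0.3, 0.8, 1.1]
opening: 77.4
grasp_force: 0.0
```

Call:
jog_arm(
  steps=[
    [[0,-0.2,0.2],[0,-0.03,0],1],
    [[-0.1,-0.4,0.5],[0,-0.06,0],1],
    [[-0.3,-0.6,0.7],[0,-0.09,0],1],
    [[-0.5,-0.8,0.9],[0,-0.12,0],1],
    [[-0.6,-0.9,0.98],[0,-0.15,0],1],
  ],
)

```text
time_s: 68.43
position: [513.3, 61.3, 256.8]
tool_rot: [-0.059, 0.002, 0.998, 0.001]
wrist_force: [0.5, -1.2, -0.1]
opening: 88.3
grasp_force: 0.0
```

Run:
```python
from h import *
o=arm.get_obs(); print(o["position"],o["q"].round(2)); plan(o["position"],rot(o),[470,20,315],Rt(150,0))
```

```text
[513.27199342  61.2720579  256.84999307] [ 0.44  0.8  -1.21  1.7   0.7   1.29  0.63]
 calls 1 rows 6 shift [-0.541 -0.516  0.727] rot [-0.0103 -0.0367 -0.1655]
```

Call:
jog_arm(
  steps=[
    [[-0.1,-0.1,0.2],[-0.002,-0.01,-0.03],1],
    [[-0.25,-0.25,0.4],[-0.005,-0.018,-0.08],1],
    [[-0.4,-0.4,0.6],[-0.008,-0.03,-0.12],1],
    [[-0.541,-0.516,0.727],[-0.0103,-0.0367,-0.1655],1],
    [[-0.541,-0.516,0.727],[-0.0103,-0.0367,-0.1655],1],
  ],
)

```text
time_s: 68.85
position: [469.3, 19.6, 314.8]
tool_rot: [-0.001, 0.262, 0.965, -0.0]
wrist_force: [0.6, 0.7, 0.5]
opening: 88.2
grasp_force: 0.0
```

Call:
jog_arm(
  steps=[
    [[0,0,0],[0,0,-0.19],1],
    [[0,0,0],[0,0,-0.19],1],
    [[0,0,0],[0,0,-0.19],1],
    [[0,0,0],[0,0,-0.19],1],
    [[0,0,0],[0,0,-0.19],1],
  ],
)

```text
time_s: 69.27
position: [470.6, 21.2, 313.2]
tool_rot: [-0.002, 0.534, 0.846, 0.002]
wrist_force: [0.2, -0.1, -0.7]
opening: 88.2
grasp_force: 0.0
```

Call:
jog_arm(
  steps=[
    [[0,0,0],[0,0,-0.19],1],
    [[0,0,0],[0,0,-0.19],1],
    [[0,0,0],[0,0,-0.19],1],
    [[0,0,0],[0,0,-0.19],1],
    [[0,0,0],[0,0,-0.19],1],
  ],
)

```text
time_s: 69.68
position: [470.6, 21.4, 313.1]
tool_rot: [-0.002, 0.759, 0.651, 0.002]
wrist_force: [0.2, -0.2, 0.4]
opening: 88.1
grasp_force: 0.0
```

Call:
jog_arm(
  steps=[
    [[0,0,0],[0,0,-0.19],1],
    [[0,0,0],[0,0,-0.19],1],
    [[0,0,0],[0,0,-0.19],1],
    [[0,0,0],[0,0,-0.19],1],
    [[0,0,0],[0,0,-0.19],1],
  ],
)

```text
time_s: 70.1
position: [470.6, 21.4, 313.1]
tool_rot: [-0.001, 0.917, 0.4, 0.003]
wrist_force: [-1.0, -0.8, -0.5]
opening: 88.4
grasp_force: 0.0
```

Run:
```python
from h import *
o=arm.get_obs(); p,d=arm.camera("wrist"); cv2.imwrite("pics/w11.png",p[:,:,::-1]); print(o["position"],o["q"].round(2)); print(stones(p,cam("wrist",o))); tops(o,d)
x=rot(o)[:,0]; print(np.degrees(np.arctan2(x[1],x[0])))
plan(o["position"],rot(o),[415.5,247,260],Rt(40,0))
```

```text
[470.55164359  21.37022286 313.07925761] [ 0.31  0.41 -0.67  1.86  0.3   0.96 -1.23]
{'grey': [(array([461.8, 303.4]), 84.5, 40.9, -0.3)]}
732 [557.5 135.2 125.2] [551.9 110.5 110. ] [564.2 160.2 128.4]
631 [528.2 133.4 125.9] [522.2 108.8 111.9] [534.2 158.6 128.7]
630 [498.2 134.5 125.6] [491.9 109.8 110.4] [504.  159.7 129.2]
651 [469.  133.5 125. ] [462.1 108.8 110. ] [474.4 159.  128.6]
47.110486566976384
 calls 3 rows 3 shift [-0.229  0.94  -0.221] rot [-0.0004  0.0005 -0.0132]
```

View pics/w11.png

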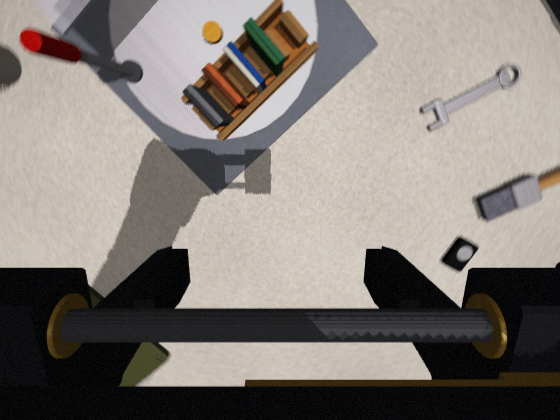

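All four stones stand in the comb at (207,105), (223,85), (243,65) and (264,45), tops at about 126 mm, and nothing is left lying. I'll check the area the arm hid at the start, then go to the handle.

Call:
jog_arm(
  steps=[
    [[-0.06,0.3,0],[0,0,-0.01],1],
    [[-0.12,0.6,0],[0,0,-0.0132],1],
    [[-0.229,0.94,-0.1],[0,0,-0.0132],1],
    [[-0.229,0.94,-0.1],[0,0,-0.0132],1],
  ],
)

```text
time_s: 70.48
position: [450.2, 102.3, 304.9]
tool_rot: [-0.003, 0.922, 0.388, 0.003]
wrist_force: [-0.7, 0.1, -0.0]
opening: 88.2
grasp_force: 0.0
```

Call:
jog_arm(
  steps=[
    [[-0.06,0.3,0],[0,0,-0.01],1],
    [[-0.12,0.6,0],[0,0,-0.0132],1],
    [[-0.229,0.94,-0.1],[0,0,-0.0132],1],
    [[-0.229,0.94,-0.1],[0,0,-0.0132],1],
  ],
)

```text
time_s: 70.82
position: [431.8, 177.3, 296.9]
tool_rot: [-0.003, 0.929, 0.369, 0.003]
wrist_force: [-0.7, 0.2, -0.4]
opening: 88.2
grasp_force: 0.0
```

Call:
jog_arm(
  steps=[
    [[-0.06,0.3,0],[0,0,-0.01],1],
    [[-0.12,0.6,0],[0,0,-0.0132],1],
    [[-0.229,0.94,-0.1],[0,0,-0.0132],1],
    [[-0.229,0.94,-0.1],[0,0,-0.0132],1],
    [[-0.229,0.94,-0.1],[0,0,-0.0132],1],
  ],
)

```text
time_s: 71.23
position: [415.0, 247.8, 288.8]
tool_rot: [-0.001, 0.938, 0.347, 0.002]
wrist_force: [-0.1, -1.1, -0.3]
opening: 88.4
grasp_force: 0.0
```

Run:
```python
from h import *
o=arm.get_obs(); t,d=arm.camera("top"); C=cam("top"); print(o["position"],o["q"].round(2))
lab=cv2.cvtColor(t,cv2.COLOR_RGB2LAB).astype(int); bg=np.median(lab[290:330,300:420].reshape(-1,3),0)
m=(np.abs(lab-bg).sum(-1)>45).astype(np.uint8); m[:200]=0; m[:,:290]=0; m=cv2.morphologyEx(m,cv2.MORPH_OPEN,np.ones((3,3)))
n,l,st,ce=cv2.connectedComponentsWithStats(m)
for i in range(1,n):
    if st[i,4]>60: print(st[i],onz(C,ce[i],6).round(0)[:2],t[l==i].mean(0).round())
plan(o["position"],rot(o),[415.5,247,168.5],Rt(38,0))
```

```text
[415.02169391 247.83425584 288.79687683] [-0.21  0.46 -0.63  1.87  0.33  0.92 -1.86]
[412 205  35  34 820] [ 490. -458.] [151. 127.  78.]
[423 257  26  22 400] [ 358. -462.] [99. 89. 77.]
[ 290  366   28   54 1353] [ 34. -70.] [83. 83. 61.]
 calls 2 rows 3 shift [ 0.003 -0.005 -0.752] rot [-0.0005  0.0007 -0.0073]
```

Call:
jog_arm(
  steps=[
    [[0.003,-0.005,-0.3],[0,0,0],1],
    [[0.003,-0.005,-0.6],[0,0,0],1],
    [[0.003,-0.005,-0.75],[0,0,0],1],
    [[0.003,-0.005,-0.75],[0,0,0],1],
  ],
)

```text
time_s: 71.62
position: [415.6, 243.3, 226.9]
tool_rot: [0.001, 0.939, 0.344, 0.0]
wrist_force: [-0.7, -0.2, 0.7]
opening: 88.3
grasp_force: 0.0
```

Call:
jog_arm(
  steps=[
    [[0.003,-0.005,-0.3],[0,0,0],1],
    [[0.003,-0.005,-0.6],[0,0,0],0.6],
    [[0.003,-0.005,-0.75],[0,0,0],0.5],
    [[0.003,-0.005,-0.75],[0,0,0],0.4],
    [[0.003,-0.005,-0.75],[0,0,0],0],
  ],
  newtons=12,
)

```text
time_s: 72.03
position: [417.1, 245.6, 169.6]
tool_rot: [-0.0, 0.939, 0.344, 0.003]
wrist_force: [0.0, 0.1, -0.1]
opening: 63.7
grasp_force: 0.0
```

Call:
jog_arm(
  steps=[
    [[0,0,0],[0,0,0],0],
    [[0,0,0],[0,0,0],0],
    [[0,0,0],[0,0,0],0],
    [[0,0,0],[0,0,0],0],
    [[0,0,0],[0,0,0],0],
  ],
)

```text
time_s: 72.45
position: [416.7, 246.3, 169.6]
tool_rot: [-0.001, 0.939, 0.344, 0.004]
wrist_force: [-0.3, -0.9, 0.1]
opening: 30.2
grasp_force: 0.0
```

Call:
jog_arm(
  steps=[
    [[0,0,0],[0,0,0],0],
    [[0,0,0],[0,0,0],0],
    [[0,0,0],[0,0,0],0],
    [[0,0,0],[0,0,0],0],
    [[0,0,0],[0,0,0],0],
  ],
)

```text
time_s: 72.87
position: [415.8, 246.7, 169.2]
tool_rot: [-0.001, 0.939, 0.345, 0.003]
wrist_force: [-3.7, -0.4, 3.0]
opening: 17.2
grasp_force: 12.0
```

Run:
```python
from h import *
o=arm.get_obs(); P=o["position"][:2]; A=np.array([527.5,203.9]); v=P-A; th=np.degrees(np.arctan2(v[1],v[0]))%360; print(P,o["position"][2],o["opening"],o["grasp_force"],th,np.hypot(*v))
step=(360-20+.3-th)/36; print(step)
f=lambda k:A+120.5*np.array([np.cos(np.radians(th+k*step)),np.sin(np.radians(th+k*step))])
for c in range(7): print([[*((f(5*c+j)-f(5*c))/80).round(3).tolist(),0] for j in range(1,6)])
print(((f(36)-f(35))/80).round(3))
```

```text
[415.78499836 246.69404167] 169.18489053750568 17.240423665975015 12.00031265616417 159.03994167633246 119.63098091315004
5.035001620101877
[[-0.042, -0.126, 0], [-0.073, -0.254, 0], [-0.092, -0.385, 0], [-0.1, -0.517, 0], [-0.096, -0.65, 0]]
[[0.016, -0.131, 0], [0.042, -0.261, 0], [0.081, -0.388, 0], [0.13, -0.51, 0], [0.19, -0.628, 0]]
[[0.07, -0.112, 0], [0.149, -0.218, 0], [0.238, -0.316, 0], [0.335, -0.407, 0], [0.439, -0.488, 0]]
[[0.111, -0.072, 0], [0.228, -0.134, 0], [0.35, -0.185, 0], [0.476, -0.226, 0], [0.605, -0.255, 0]]
[[0.131, -0.018, 0], [0.263, -0.024, 0], [0.396, -0.019, 0], [0.527, -0.002, 0], [0.656, 0.027, 0]]
[[0.126, 0.04, 0], [0.249, 0.09, 0], [0.366, 0.151, 0], [0.477, 0.222, 0], [0.582, 0.303, 0]]
[[0.097, 0.09, 0], [0.187, 0.187, 0], [0.267, 0.293, 0], [0.337, 0.404, 0], [0.398, 0.522, 0]]
[0.05  0.122]
```

Call:
jog_arm(
  steps=[
    [[-0.042,-0.126,0],[0,0,0.022],0],
    [[-0.073,-0.254,0],[0,0,0.044],0],
    [[-0.092,-0.385,0],[0,0,0.067],0],
    [[-0.1,-0.517,0],[0,0,0.089],0],
    [[-0.096,-0.65,0],[0,0,0.111],0],
  ],
)

```text
time_s: 73.28
position: [408.6, 194.9, 169.2]
tool_rot: [-0.002, 0.863, 0.504, 0.004]
wrist_force: [-1.3, 2.4, 0.0]
opening: 17.4
grasp_force: 12.0
```

Call:
jog_arm(
  steps=[
    [[0.016,-0.131,0],[0,0,0.022],0],
    [[0.042,-0.261,0],[0,0,0.044],0],
    [[0.081,-0.388,0],[0,0,0.067],0],
    [[0.13,-0.51,0],[0,0,0.089],0],
    [[0.19,-0.628,0],[0,0,0.111],0],
  ],
)

```text
time_s: 73.7
position: [424.4, 144.3, 169.3]
tool_rot: [-0.002, 0.763, 0.646, 0.003]
wrist_force: [-1.3, 3.7, -0.1]
opening: 17.5
grasp_force: 12.0
```

Call:
jog_arm(
  steps=[
    [[0.07,-0.112,0],[0,0,0.022],0],
    [[0.149,-0.218,0],[0,0,0.044],0],
    [[0.238,-0.316,0],[0,0,0.067],0],
    [[0.335,-0.407,0],[0,0,0.089],0],
    [[0.439,-0.488,0],[0,0,0.111],0],
  ],
)

```text
time_s: 74.12
position: [459.8, 105.6, 169.3]
tool_rot: [-0.002, 0.639, 0.769, 0.004]
wrist_force: [-1.2, 5.0, -0.3]
opening: 17.3
grasp_force: 12.0
```

Call:
jog_arm(
  steps=[
    [[0.111,-0.072,0],[0,0,0.022],0],
    [[0.228,-0.134,0],[0,0,0.044],0],
    [[0.35,-0.185,0],[0,0,0.067],0],
    [[0.476,-0.226,0],[0,0,0.089],0],
    [[0.605,-0.255,0],[0,0,0.111],0],
  ],
)

```text
time_s: 74.53
position: [507.9, 85.6, 169.3]
tool_rot: [-0.003, 0.496, 0.868, 0.003]
wrist_force: [-1.7, 3.8, 1.0]
opening: 17.1
grasp_force: 12.0
```

Call:
jog_arm(
  steps=[
    [[0.131,-0.018,0],[0,0,0.022],0],
    [[0.263,-0.024,0],[0,0,0.044],0],
    [[0.396,-0.019,0],[0,0,0.067],0],
    [[0.527,-0.002,0],[0,0,0.089],0],
    [[0.656,0.027,0],[0,0,0.111],0],
  ],
)

```text
time_s: 74.95
position: [559.8, 87.5, 169.3]
tool_rot: [-0.003, 0.338, 0.941, 0.002]
wrist_force: [-3.7, 3.5, 2.9]
opening: 17.8
grasp_force: 12.0
```

Call:
jog_arm(
  steps=[
    [[0.126,0.04,0],[0,0,0.022],0],
    [[0.249,0.09,0],[0,0,0.044],0],
    [[0.366,0.151,0],[0,0,0.067],0],
    [[0.477,0.222,0],[0,0,0.089],0],
    [[0.582,0.303,0],[0,0,0.111],0],
  ],
)

```text
time_s: 75.37
position: [606.3, 110.7, 169.2]
tool_rot: [-0.004, 0.17, 0.985, 0.0]
wrist_force: [-3.6, 1.0, 4.9]
opening: 17.8
grasp_force: 12.0
```

Run:
```python
from h import *
o=arm.get_obs(); P=o["position"][:2]; A=np.array([527.5,203.9]); v=P-A; th=np.degrees(np.arctan2(v[1],v[0])); print(P,o["position"][2],o["opening"],o["wrist_force"],th,np.hypot(*v),o["q"].round(2))
```

```text
[606.33950953 110.74644377] 169.2293527068962 17.787778930485988 [-3.58410839  1.00519547  4.8860509 ] -49.75745219061482 122.03791748004167 [ 0.27  0.94 -1.07  1.61  0.89  1.15  0.21]
```

Call:
jog_arm(
  steps=[
    [[0.09,0.09,0],[0,0,0.022],0],
    [[0.18,0.187,0],[0,0,0.044],0],
    [[0.255,0.293,0],[0,0,0.067],0],
    [[0.32,0.404,0],[0,0,0.089],0],
    [[0.38,0.522,0],[0,0,0.1],0],
  ],
)

```text
time_s: 75.78
position: [638.9, 150.2, 169.2]
tool_rot: [-0.002, 0.016, 1.0, -0.002]
wrist_force: [2.0, -3.8, 4.6]
opening: 17.9
grasp_force: 12.0
```

Call:
jog_arm(
  steps=[
    [[0.02,0.06,0],[0,0,0],0],
    [[0.04,0.11,0],[0,0,0],0],
    [[0.05,0.15,0],[0,0,0],0],
    [[0.05,0.17,0],[0,0,0],0],
    [[0.05,0.17,0],[0,0,0],0],
  ],
)

```text
time_s: 76.2
position: [643.9, 164.0, 169.3]
tool_rot: [-0.0, 0.018, 1.0, -0.001]
wrist_force: [5.4, -3.2, 1.9]
opening: 17.2
grasp_force: 12.0
```

Run:
```python
from h import *
o=arm.get_obs(); P=o["position"][:2]; A=np.array([527.5,203.9]); v=P-A; th=np.degrees(np.arctan2(v[1],v[0])); print(P,o["opening"],o["wrist_force"],th,np.hypot(*v),o["q"].round(2))
```

```text
[643.93921039 163.95115923] 17.22058564536542 [ 5.44617137 -3.23201235  1.94640553] -18.936455173385987 123.10158242050693 [ 0.18  1.01 -1.11  1.46  0.93  1.26  0.5 ]
```

Call:
jog_arm(
  steps=[
    [[-0.01,0.05,0],[0,0,0],0],
    [[-0.01,0.08,0],[0,0,0],0],
    [[-0.01,0.08,0],[0,0,0],0],
    [[-0.01,0.08,0],[0,0,0],0],
  ],
)

```text
time_s: 76.53
position: [644.1, 164.1, 169.1]
tool_rot: [-0.0, 0.02, 1.0, -0.006]
wrist_force: [4.9, -13.2, 7.1]
opening: 17.4
grasp_force: 12.0
```

Call:
jog_arm(
  steps=[
    [[0,-0.05,0],[0,0,0],0],
    [[0,-0.07,0],[0,0,0],0.6],
    [[0,-0.07,0],[0,0,0],0.6],
    [[0,-0.07,0],[0,0,0],0.6],
    [[0,-0.07,0],[0,0,0],0.6],
  ],
)

```text
time_s: 76.95
position: [639.4, 167.6, 168.8]
tool_rot: [-0.004, 0.015, 1.0, 0.001]
wrist_force: [0.1, -0.4, 0.3]
opening: 42.1
grasp_force: 0.0
```

Call:
jog_arm(
  steps=[
    [[0,0,0],[0,0,0],0.8],
    [[0,0,0.2],[0,0,0],0.8],
    [[0,0,0.5],[0,0,0],0.8],
    [[0,0,0.8],[0,0,0],0.8],
    [[0,0,0.95],[0,0,0],0.8],
  ],
)

```text
time_s: 77.37
position: [640.7, 168.8, 249.3]
tool_rot: [-0.001, 0.016, 1.0, 0.002]
wrist_force: [-0.0, 0.2, 0.3]
opening: 70.4
grasp_force: 0.0
```

Call:
jog_arm(
  steps=[
    [[0,-0.2,0.3],[0,0,0],1],
    [[-0.1,-0.5,0.6],[0,0,0],1],
    [[-0.3,-0.9,0.8],[0,0,0],1],
    [[-0.3,-0.98,0.8],[0,0,0],1],
    [[-0.3,-0.98,0.8],[0,0,0],1],
  ],
)

```text
time_s: 77.78
position: [616.7, 85.9, 310.3]
tool_rot: [-0.002, 0.018, 1.0, -0.0]
wrist_force: [0.2, -0.1, -0.0]
opening: 87.8
grasp_force: 0.0
```

Call:
jog_arm(
  steps=[
    [[-0.3,-0.5,0],[0,0,0],1],
    [[-0.9,-0.9,0],[0,0,0],1],
    [[-0.9,-0.9,0],[0,0,0],1],
    [[-0.9,-0.9,0],[0,0,0],1],
  ],
)

```text
time_s: 78.12
position: [541.1, 14.3, 308.1]
tool_rot: [-0.005, 0.016, 1.0, -0.001]
wrist_force: [1.0, -0.6, -0.3]
opening: 88.1
grasp_force: 0.0
```

Run:
```python
from h import *
o=arm.get_obs(); p,d=arm.camera("wrist"); t,_=arm.camera("top"); s,_=arm.camera("side"); C=cam("wrist",o)
print(o["position"],o["wrist_force"])
a=cv2.resize(p[:260,:,::-1],(560,260)); b=cv2.resize(s[90:220,190:340,::-1],(345,300)); c=cv2.resize(t[140:280,120:270,::-1],(320,300))
im=np.zeros((565,680,3),np.uint8); im[:260,:560]=a; im[262:562,:345]=b; im[262:562,350:670]=c; cv2.imwrite("pics/end.png",im)
```

```text
[541.12257522  14.26609438 308.09694652] [ 1.03324417 -0.63097355 -0.2722664 ]
```

View pics/end.png

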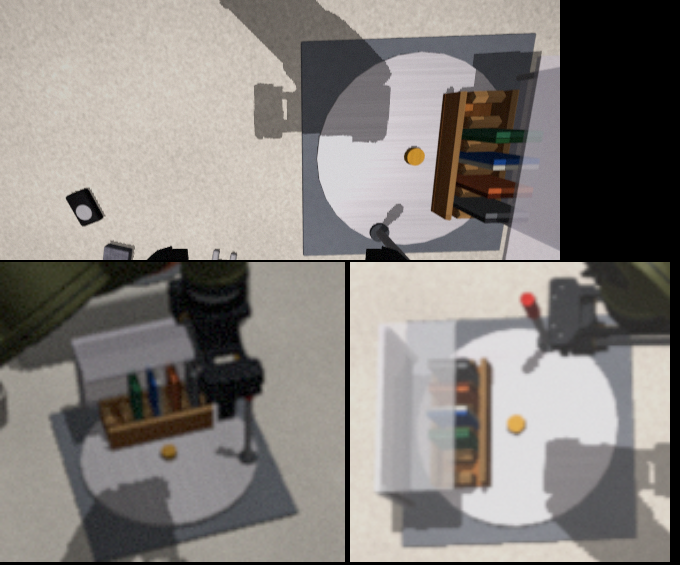

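The comb is square with the stand under the cover, and all four stones stand upright. I'll check the disc angle from the handle foot at (379,232), then hand in.

Run:
```python
from h import *
o=arm.get_obs(); C=cam("wrist",o); f=onz(C,(379,231),20); h=onz(C,(414.5,156),26); v=f-h; a=np.degrees(np.arctan2(v[1],v[0])); print(f,h,a,"turntable deg ~",-19.8-a)
if abs(-19.8-a)<4: print(arm.sign_off())
```

```text
[646.23795888 170.93768073  20.        ] [533.42710684 212.30876454  26.        ] -20.13948416162046 turntable deg ~ 0.339484161620458
the job is handed in; nothing more can be done
None
```

I handed the job in: all four stones that were on the bench stand upright in their own slots under the cover. The rack is back at its parked stop, about 0.3° off by my last measurement. The hand-in call returned no verdict.

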